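# Drain the bench mill and hang up its clamps

## Robot

A 7-joint arm with a two-finger parallel gripper is mounted at the origin on the work surface. World frame = base frame: x ahead of the robot, y to its left, z up, the work surface at z = 0. Lengths are in m, angles in rad, forces in N, time in s.
With the tool pointing down it reaches from about 0.425 to 0.875 m from the base axis. Payload 8.4 kg.
Tool frame: the origin (TCP) lies midway between the tips of the shut fingers; the grasp point (between the pads) lies 19 mm behind it (bot.tcp_to_grasp is the distance from the TCP to the grasp point, in m); x points along the fingers, y is the direction in which the jaws open and shut, and the axes are right-handed (so a half turn about x gives the same grasp; the last joint's range is limited). The gripper opens to 87 mm and grips with 3 to 60 N. Pads are 19 mm wide; open, the fingers measure 117 mm over their backs; the gripper's body (75 mm by 190 mm) begins 51 mm behind the grasp point.
Start: joints at [1.205, 0.333, 0.04, 1.465, -0.013, 1.343, -0.059], TCP at [0.171, -0.627, 0.223] pointing down, gripper open.
Joint ranges: [-2.58, 2.58], [-0.38, 2.09], [-1.3, 1.39], [0.25, 2.4], [-1.5, 4.64], [0.08, 2.09], [-2.65, 2.65]. Speed limits (rad/s): [2.22, 2.22, 2.79, 2.79, 3.14, 3.14, 3.14].

## Interface

Orientations are given as a unit quaternion [w, x, y, z].
In Python, from cell import bot gives the robot as it stands.
- The arm moves only by the shell command python3 -m crank 'ROWS'. ROWS is JSON, a list of rows, each an object of numbers: "dx", "dy", "dz": the shift along the world's x, y, z in m; "wx", "wy", "wz": the turn, a rotation vector about the world's x, y, z in degrees; "hand": the opening, from 0 (shut) to 1 (fully open). In form: [{"dx": .., "dy": .., "dz": .., "wx": .., "wy": .., "wz": .., "hand": ..}, ...]. A call has 1 to 8 rows; each row shifts and turns the pose as measured when the row begins; what a row does not reach is not made up. A row lasts 1/8 s, in which the tool goes at most 62.5 mm and 10.7 degrees, less where a joint would pass 70% of its speed; a pose out of reach is approached as far as the arm can. A call with a gripper value outside its range is refused whole. The fingers move at their own pace and stop on an object; the grip force is fixed at half the most. Time passes only in rows, so rows that do not move let the fingers close. It gives the time, the measured TCP pose, the force and the opening at its end, in the units of the state.
- bot.read_state(): the state, without advancing time (a new reading comes with each control period).
- bot.capture(name): name is "side" or "top"; returns a dict with "frame" (384x512x3 uint8, red, green, blue), "fx", "fy", "cx", "cy" (pixels), "eye" and "attitude" of the camera in the world. Camera axes: x right, y down, z forward; pixel columns grow to the right and rows downward; lengths in m; the calibration is good to about 2 mm. A picture is of the moment at which its call begins. There is no depth.
- bot.job_done(): hands the job in, once; it reports no verdict.
The state is a dict: "clock": time; "qpos": joint angles; "qd": joint speeds; "joint_efforts": joint torques, N m; "tcp_pos": TCP position; "orientation": TCP orientation; "force": force on the tool from outside, world axes, zero at the start; "torque": the same for the moment, N m; "finger_gap": finger opening in m.
Only numpy, scipy, OpenCV 4.12 (cv2) and the standard library are available. Lean on these libraries where they do the work, as an engineer would, in place of code of your own. Each camera call takes 0.05 s, during which the arm holds its last target.

## Task

Finish the wash-up of the bench mill: set the clear tub under the drum's pouring side, tip the drum over by its handle so that all the milling stones drop into the tub, then bring the drum back fully upright. Stand the tub with all the stones in it flat on the middle of the cork mat again, and hang every lid clamp astride the drying rail, one leg on either side of the bar, knob up. Leave the flask and the glaze jar where they are.

Things in the scene. Friction and masses are not known exactly. Their poses are not given: they have to be found in the camera images.
- mill: fixed bench mill: two upright posts (outer faces 72 mm either side in x) carry a tilting drum on a level hinge axis along the mill's x, 175 mm above the table. Origin: on the table right below the middle of that axis. Its 20 mm high base plate lies behind (y from -5 to 115 mm, x within 90 mm); the table on the -y side, where the drum pours, is free
- drum (a joint): tilt of the white drum, rad: 0 = upright (a stop), up to 2.2 as the mouth tips to the mill's -y side. It stays where left. Outer diameter 100 mm, wall 5 mm, bottom 45 mm below and rim 65 mm above the hinge axis. Tipped right over, its lower lip is 95 mm above the table and 30 mm out (-y) from the axis; stones land 20 to 120 mm out
- drum_pin (a point): grip point on the drum's handle: a black round pin, 16 mm diameter, 52 mm long, parallel to the hinge axis, on a steel lever outside the mill's -x post. The point is on the pin's axis, 30 mm out from the lever, at mill x = -120 mm, 75 mm from the hinge axis; at joint 0 it is 65 mm to +y and 37.5 mm above the hinge axis, and swings over the top to -y
- tub: loose open clear plastic tub, 150 (x) by 160 (y) by 65 mm high, walls and floor 8 mm thick. Origin: centre of its underside. It weighs about 0.35 kg
- mat: thin square cork mat, 250 mm, flat on the table (it cannot move); the tub starts on it. Origin: its centre, on the table
- rail_mid (a point): middle of the bar of the fixed drying rail, on its axis: a level round steel bar, diameter 18 mm, 380 mm long, along its own y, axis 115 mm above the table, on a post at either end; z is up
- flask: bystander: brass-coloured drinking flask, 72 mm diameter, 170 mm high; origin at the centre of its underside
- glaze_jar: bystander: lidded glaze jar, 76 mm diameter, 100 mm high; origin at the centre of its underside
- stone1_center (a point): centre of a milling stone: a grey ceramic ball, 27 mm in diameter, in the drum at the start (may be absent)
- stone2_center (a point): centre of a milling stone: a grey ceramic ball, 27 mm in diameter, in the drum at the start (may be absent)
- stone3_center (a point): centre of a milling stone: a grey ceramic ball, 27 mm in diameter, in the drum at the start (may be absent)
- stone4_center (a point): centre of a milling stone: a grey ceramic ball, 27 mm in diameter, in the drum at the start (may be absent)
- stone5_center (a point): centre of a milling stone: a grey ceramic ball, 27 mm in diameter, in the drum at the start (may be absent)
- stone6_center (a point): centre of a milling stone: a grey ceramic ball, 27 mm in diameter, in the drum at the start (may be absent)
- yoke1_saddle (a point): middle of the underside of the clamp's crown, 75 mm above its feet; it comes to rest on the bar
- yoke1: loose lid clamp (may be absent): upside-down U of aluminium strap standing on two feet, 64 mm wide (x; 76 mm over the dark feet), 32 mm deep (y), crown top 81 mm high, inside 52 mm wide and 75 mm high; a square black knob 24 x 24 mm rises 28 mm from the middle of the crown (81 to 109 mm up). Origin: centre between the feet, at their undersides
- yoke2_saddle (a point): middle of the underside of the clamp's crown, 75 mm above its feet; it comes to rest on the bar
- yoke2: loose lid clamp (may be absent): upside-down U of aluminium strap standing on two feet, 64 mm wide (x; 76 mm over the dark feet), 32 mm deep (y), crown top 81 mm high, inside 52 mm wide and 75 mm high; a square black knob 24 x 24 mm rises 28 mm from the middle of the crown (81 to 109 mm up). Origin: centre between the feet, at their undersides
- yoke3_saddle (a point): middle of the underside of the clamp's crown, 75 mm above its feet; it comes to rest on the bar
- yoke3: loose lid clamp (may be absent): upside-down U of aluminium strap standing on two feet, 64 mm wide (x; 76 mm over the dark feet), 32 mm deep (y), crown top 81 mm high, inside 52 mm wide and 75 mm high; a square black knob 24 x 24 mm rises 28 mm from the middle of the crown (81 to 109 mm up). Origin: centre between the feet, at their undersides
- yoke4_saddle (a point): middle of the underside of the clamp's crown, 75 mm above its feet; it comes to rest on the bar
- yoke4: loose lid clamp (may be absent): upside-down U of aluminium strap standing on two feet, 64 mm wide (x; 76 mm over the dark feet), 32 mm deep (y), crown top 81 mm high, inside 52 mm wide and 75 mm high; a square black knob 24 x 24 mm rises 28 mm from the middle of the crown (81 to 109 mm up). Origin: centre between the feet, at their undersides
- yoke5_saddle (a point): middle of the underside of the clamp's crown, 75 mm above its feet; it comes to rest on the bar
- yoke5: loose lid clamp (may be absent): upside-down U of aluminium strap standing on two feet, 64 mm wide (x; 76 mm over the dark feet), 32 mm deep (y), crown top 81 mm high, inside 52 mm wide and 75 mm high; a square black knob 24 x 24 mm rises 28 mm from the middle of the crown (81 to 109 mm up). Origin: centre between the feet, at their undersides

How it is judged:
By the outcome, as a careful person would: the job done as asked, in the order asked, and still so for the second after the job is handed in, with the robot touching nothing.
Of stone1, stone2, stone3, stone4, stone5, stone6 only 4 to 6 are there at a start; the rules pass over those that are not, and their reading is None.
Of yoke1, yoke2, yoke3, yoke4, yoke5 only 3 to 5 are there at a start; the rules pass over those that are not, and their reading is None.
At some moment in a run one of tub may be knocked a few centimetres aside while the robot is not near it.
It also fails if it takes over 210 s, if anything falls off the work surface, if the arm or the gripper's body presses on something with over 40 N, if the wrist force passes 120 N, or if a joint passes its speed limit or range.

## Working session

There is one attempt and no reset: what is moved stays moved. The work goes in short steps, Python scripts to look and compute and a shell command to move; the robot and the scene stay as the last step left them, time stands still between calls to the robot, and variables do not carry over. Pictures are saved under pics/ and viewed, and the job is handed in when it is done.

```bash
ls; mkdir -p pics; python3 - <<'E'
from cell import bot
import cv2
print(bot.read_state())
for n in ("side","top"):
    c=bot.capture(n); cv2.imwrite(f"pics/{n}0.png",c["frame"][:,:,::-1])
    print({k:v for k,v in c.items() if k!="frame"})
E
```

```text
pics
{'clock': 0.0, 'qpos': array([ 1.20479151,  0.33391588,  0.03984579,  1.46628797, -0.01340019,
        1.34328627, -0.05849509]), 'qd': array([ 2.97162964e-04,  1.10932824e-03, -2.92377100e-04, -1.95317277e-06,
        1.37480564e-03,  7.85921749e-04, -4.25594925e-04]), 'joint_efforts': array([ 7.92068895e-04, -6.56355572e+01,  1.33529730e+00, -4.03811717e+01,
       -5.98674291e-02,  4.49796533e-02,  1.28377251e-04]), 'tcp_pos': array([ 0.17123572, -0.62654755,  0.22164749]), 'orientation': array([-0.09348914, -0.7007111 , -0.09462096,  0.70093552]), 'force': array([ 0.28745103,  0.57978667, -0.0179364 ]), 'torque': array([ 0.02625687,  0.00717064, -0.05316161]), 'finger_gap': 0.08736263728721769}
{'fx': 444.81971086484424, 'fy': 444.81971086484424, 'cx': 256.79449267554867, 'cy': 190.63181352692374, 'eye': array([0.25755618, 0.95911835, 0.74930292]), 'attitude': array([ 0.07722148, -0.13537225,  0.8623388 , -0.48174993])}
{'fx': 368.93141271143384, 'fy': 368.93141271143384, 'cx': 251.77564359331112, 'cy': 188.15456934279314, 'eye': array([0.31882608, 0.00885327, 1.20608058]), 'attitude': array([ 0.07774708, -0.68590426,  0.71923997, -0.07864227])}
```

View pics/side0.png

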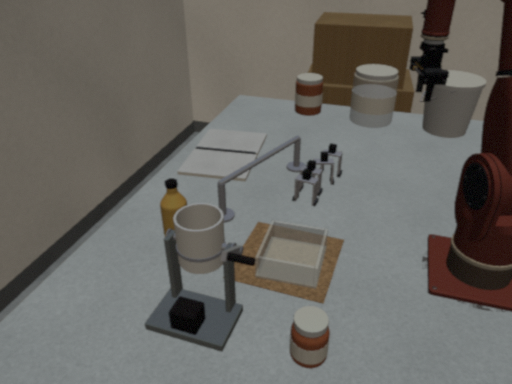

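View pics/top0.png

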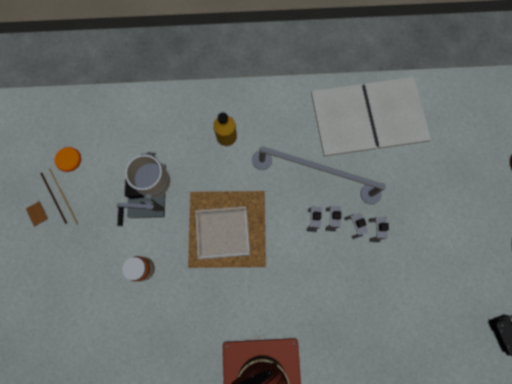

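```bash
cat > h.py <<'E'
import numpy as np, cv2
from scipy.spatial.transform import Rotation as R
from cell import bot
np.set_printoptions(precision=4,suppress=True)
def cam(n):
    c=bot.capture(n); q=c["attitude"]; c["R"]=R.from_quat([q[1],q[2],q[3],q[0]]).as_matrix(); return c
def px2w(c,u,v,z):
    d=c["R"]@np.array([(u-c["cx"])/c["fx"],(v-c["cy"])/c["fy"],1]); e=np.array(c["eye"]); return e+d*(z-e[2])/d[2]
def w2px(c,p):
    d=c["R"].T@(np.array(p)-c["eye"]); return np.array([c["cx"]+c["fx"]*d[0]/d[2],c["cy"]+c["fy"]*d[1]/d[2]])
def crop(c,u0,v0,u1,v1,name,s=None):
    f=c["frame"][v0:v1,u0:u1,::-1]; s=s or min(780/(u1-u0),580/(v1-v0))
    cv2.imwrite("pics/"+name,cv2.resize(f,None,fx=s,fy=s,interpolation=cv2.INTER_CUBIC)); print(name,"scale",s)
def triang(obs): # list of (c,u,v)
    A=np.zeros((3,3));b=np.zeros(3)
    for c,u,v in obs:
        d=c["R"]@np.array([(u-c["cx"])/c["fx"],(v-c["cy"])/c["fy"],1]); d/=np.linalg.norm(d)
        P=np.eye(3)-np.outer(d,d); A+=P; b+=P@np.array(c["eye"])
    return np.linalg.solve(A,b)
def st():
    s=bot.read_state(); q=s["orientation"]; M=R.from_quat([q[1],q[2],q[3],q[0]]).as_matrix()
    print("t %.2f"%s["clock"],"tcp",s["tcp_pos"],"F",s["force"],"gap %.4f"%s["finger_gap"]); print("q",s["qpos"]); print("toolx",M[:,0],"tooly",M[:,1]); return s,M
E
python3 - <<'E'
from h import *
c=cam("top"); crop(c,100,100,280,290,"t1.png"); crop(c,240,130,400,250,"t2.png")
c=cam("side"); crop(c,140,170,360,370,"s1.png"); crop(c,200,120,360,230,"s2.png")
E
```

```text
t1.png scale 3.0526315789473686
t2.png scale 4.833333333333333
s1.png scale 2.9
s2.png scale 4.875
```

View pics/t1.png

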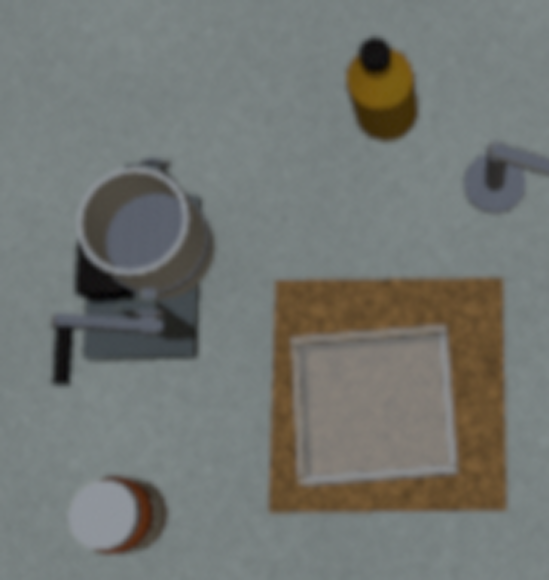

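View pics/t2.png

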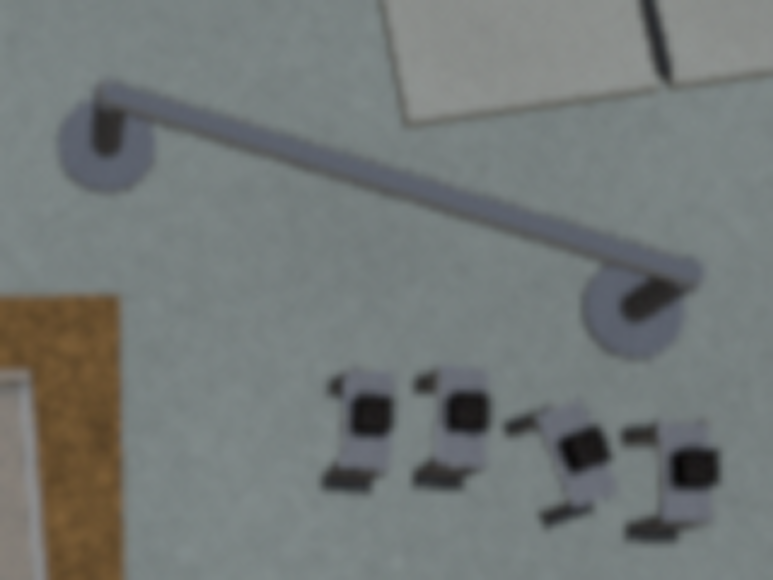

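View pics/s1.png

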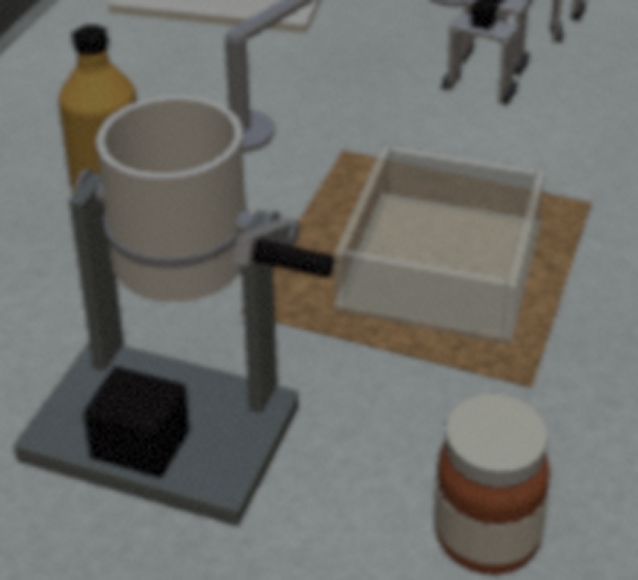

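View pics/s2.png

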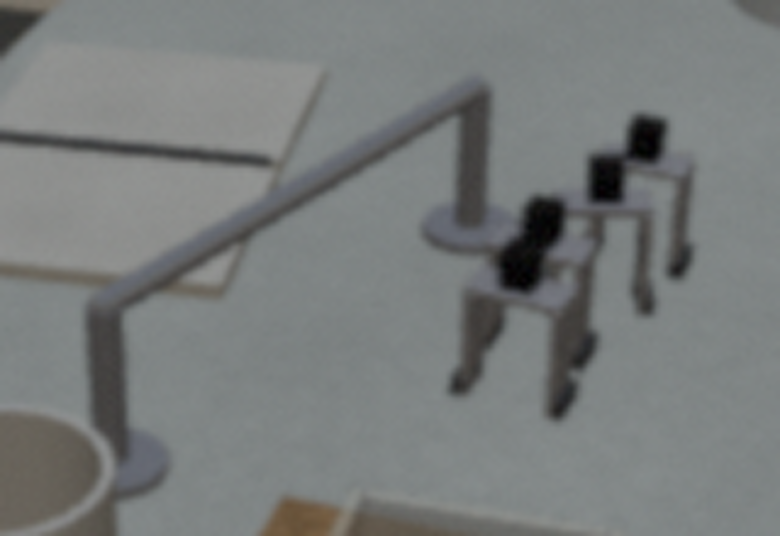

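```bash
cat > m.py <<'E'
from h import *
from scipy.optimize import least_squares
T=cam("top"); S=cam("side")
t1=lambda x,y:(100+x/3.0526,100+y/3.0526); t2=lambda x,y:(240+x/4.8333,130+y/4.8333)
s1=lambda x,y:(140+x/2.9,170+y/2.9); s2=lambda x,y:(200+x/4.875,120+y/4.875)
# mill
obs=[(T,t1(85,358),(-.09,.115,.02)),(T,t1(198,355),(-.09,-.005,.02)),(S,s1(298,402),(-.09,-.005,.02)),(S,s1(238,508),(-.09,.115,.02)),(S,s1(18,452),(.09,.115,.02)),
 (T,t1(134,221),(0,0,.24)),(S,s1(171,150),(0,0,.24))]
def pose(p,q): c,s=np.cos(p[2]),np.sin(p[2]); return np.array([p[0]+c*q[0]-s*q[1],p[1]+s*q[0]+c*q[1],q[2]])
def fit(obs,p0):
    r=least_squares(lambda p:np.concatenate([w2px(c,pose(p,q))-uv for c,uv,q in obs]),p0); return r.x,r.fun.reshape(-1,2)
if __name__=="__main__":
    p,res=fit(obs,[.45,.35,0]); print("mill",p,np.degrees(p[2]));print(res)
    print("pin",pose(p,(-.12,.065,.2125)),"pred t",w2px(T,pose(p,(-.12,.065,.2125))),"obs",t1(62,352),"s",w2px(S,pose(p,(-.12,.065,.2125))),"obs",s1(300,258))
    p,res=fit([(T,t1(*a),b) for a,b in zip([(291,338),(444,327),(456,472),(300,484)],[(.08-.005,.08,.065),(.075,-.08,.065),(-.075,-.08,.065),(-.075,.08,.065)])]+
      [(S,s1(*a),b) for a,b in zip([(388,150),(542,173),(518,268),(337,253)],[(.075,-.08,.065),(-.075,-.08,.065),(-.075,.08,.065),(.075,.08,.065)])],[.3,.1,0]); print("tub",p,np.degrees(p[2]));print(res)
    p,res=fit([(T,t1(*a),b) for a,b in zip([(277,280),(503,278),(506,510),(270,510)],[(.125,.125,0),(.125,-.125,0),(-.125,-.125,0),(-.125,.125,0)])]+[(S,s1(590,205),(-.125,-.125,0)),(S,s1(530,383),(-.125,.125,0))],[.3,.1,0]); print("mat",p,np.degrees(p[2]));print(res)
    for a,b in [((112,90),(103,303)),((688,270),(478,88))]:
        print("rail end",triang([(T,*t2(*a)),(S,*s2(*b))]), px2w(T,*t2(*a),.115),px2w(S,*s2(*b),.115))
    for a,b in [((371,414),(520,263)),((467,411),(544,222)),((584,449),(606,178)),((695,467),(648,140))]:
        print("knob center",triang([(T,*t2(*a)),(S,*s2(*b))]),px2w(T,*t2(*a),.105),px2w(S,*s2(*b),.095))
    print("flask",px2w(T,*t1(376,54),.17)); print("jar",px2w(T,*t1(103,515),.1))
E
python3 m.py
```

```text
mill [ 0.5942  0.3004 -0.0066] -0.3797691942023857
[[-2.8472  1.2296]
 [-2.8128  0.7074]
 [ 1.1796 -4.5604]
 [ 1.5613  1.2567]
 [-2.1048 -1.3909]
 [-2.8136  0.1444]
 [-0.2391 -5.3507]]
pin [0.4746 0.3662 0.2125] pred t [118.9904 218.8358] obs (120.3105549367752, 215.31153770556247) s [244.577  259.4929] obs (243.44827586206895, 258.9655172413793)
tub [0.4408 0.0998 0.0442] 2.5344236116603165
[[-0.6288 -0.0536]
 [ 0.1786 -1.0787]
 [ 0.5523 -0.2392]
 [-0.7554  0.7055]
 [-1.6214 -3.3041]
 [ 1.6005 -2.4816]
 [ 0.5834  4.7497]
 [-0.0443 -1.2167]]
mat [ 0.4603  0.0875 -0.0451] -2.5859838000521194
[[-0.4123 -0.7944]
 [ 0.2399 -0.3382]
 [ 0.02    0.0816]
 [-0.8344  0.2341]
 [ 0.6889 -1.6431]
 [ 0.1254  0.3453]]
rail end [ 0.6892 -0.0399  0.1115] [ 0.6886 -0.0397  0.115 ] [ 0.6862 -0.0343  0.115 ]
rail end [ 0.5523 -0.396   0.11  ] [ 0.5527 -0.3941  0.115 ] [ 0.5484 -0.3852  0.115 ]
knob center [ 0.4746 -0.1918  0.0929] [ 0.4728 -0.1896  0.105 ] [ 0.4741 -0.1882  0.095 ]
knob center [ 0.4732 -0.2529  0.0905] [ 0.4718 -0.2494  0.105 ] [ 0.4711 -0.2446  0.095 ]
knob center [ 0.4461 -0.3234  0.0916] [ 0.4448 -0.3194  0.105 ] [ 0.4449 -0.3167  0.095 ]
knob center [ 0.4307 -0.3921  0.0896] [ 0.4304 -0.3865  0.105 ] [ 0.4281 -0.3811  0.095 ]
flask [0.7734 0.0777 0.17  ]
jar [0.3426 0.3587 0.1   ]
```

```bash
cat > ov.py <<'E'
from m import *
def boxe(p,x0,x1,y0,y1,z0,z1):
    P=[(x,y,z) for x in(x0,x1) for y in(y0,y1) for z in(z0,z1)]
    return [(pose(p,a),pose(p,b)) for i,a in enumerate(P) for b in P[i+1:] if sum(abs(np.array(a)-b)>1e-9)==1]
def circ(p,x,y,z,r):
    t=np.linspace(0,2*np.pi,25); q=[pose(p,(x+r*np.cos(a),y+r*np.sin(a),z)) for a in t]; return list(zip(q[:-1],q[1:]))
def draw(c,segs,u0,v0,u1,v1,name):
    s=min(780/(u1-u0),580/(v1-v0)); im=cv2.resize(c["frame"][v0:v1,u0:u1,::-1],None,fx=s,fy=s,interpolation=cv2.INTER_CUBIC)
    im=np.clip(im.astype(float)*1.6,0,255).astype(np.uint8)
    for col,sg in segs:
        for a,b in sg:
            a,b=[tuple(int(round(k)) for k in ((w2px(c,e)-(u0,v0)+.5)*s)) for e in(a,b)]; cv2.line(im,a,b,col,1,cv2.LINE_AA)
    cv2.imwrite("pics/"+name,im)
def scene(mill,tub,mat,rail,yokes,flask=None,jar=None,tz=0):
    G=(0,255,0);Rd=(0,0,255);Y=(0,255,255);M=(255,0,255);C=(255,255,0)
    sg=[(G,boxe(mill,-.09,.09,-.005,.115,0,.02)+circ(mill,0,0,.24,.05)+circ(mill,0,0,.13,.05)+[(pose(mill,(-.09,.065,.2125)),pose(mill,(-.142,.065,.2125)))]),
     (Rd,boxe(tub,-.075,.075,-.08,.08,tz,tz+.065)),(Y,boxe(mat,-.125,.125,-.125,.125,0,0.0)),(M,boxe(rail,-.009,.009,-.19,.19,.106,.124))]
    for y in yokes: sg.append((C,boxe(y,-.032,.032,-.016,.016,0,.081)+boxe(y,-.012,.012,-.012,.012,.081,.109)))
    return sg
E
cat > run1.py <<'E'
from ov import *
mill=[.590,.289,0]; tub=[.4408,.0985,.06]; mat=[.459,.0865,-.02]
a,b=np.array([.689,-.0395]),np.array([.5527,-.3945]); m=(a+b)/2; rail=[m[0],m[1],np.arctan2(a[1]-b[1],a[0]-b[0])-np.pi/2]
print(np.linalg.norm(a-b),rail)
yk=[[.473,-.190,0],[.472,-.25,0],[.445,-.32,.3],[.4305,-.388,0]]
sg=scene(mill,tub,mat,rail,yk)
draw(T,sg,90,100,280,280,"ot1.png");draw(T,sg,240,130,400,250,"ot2.png");draw(S,sg,140,170,360,340,"os1.png");draw(S,sg,200,120,360,230,"os2.png")
E
python3 run1.py
```

```text
0.38026660384524963 [np.float64(0.6208499999999999), np.float64(-0.217), np.float64(-0.36658854171097577)]
```

View pics/ot1.png

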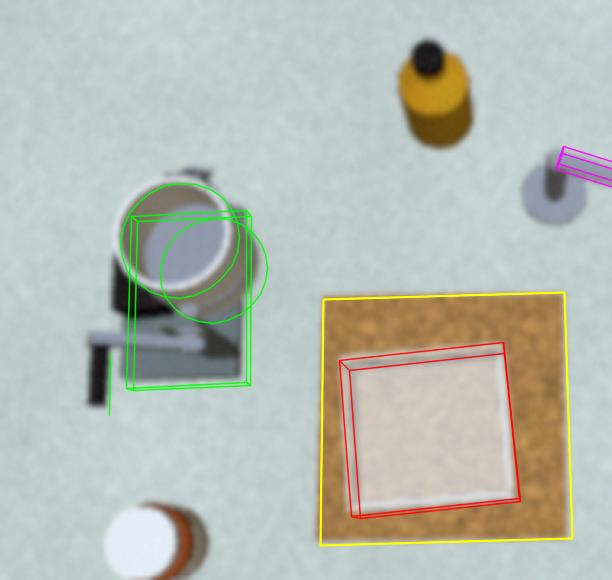

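View pics/os1.png

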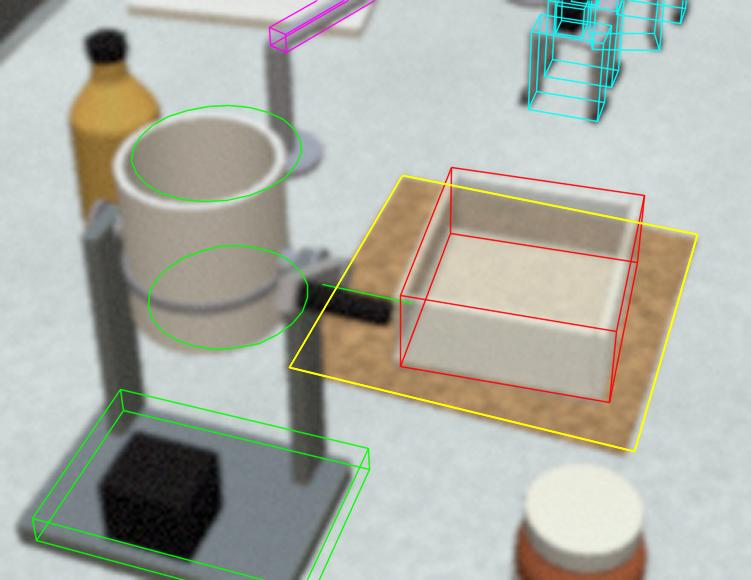

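View pics/ot2.png

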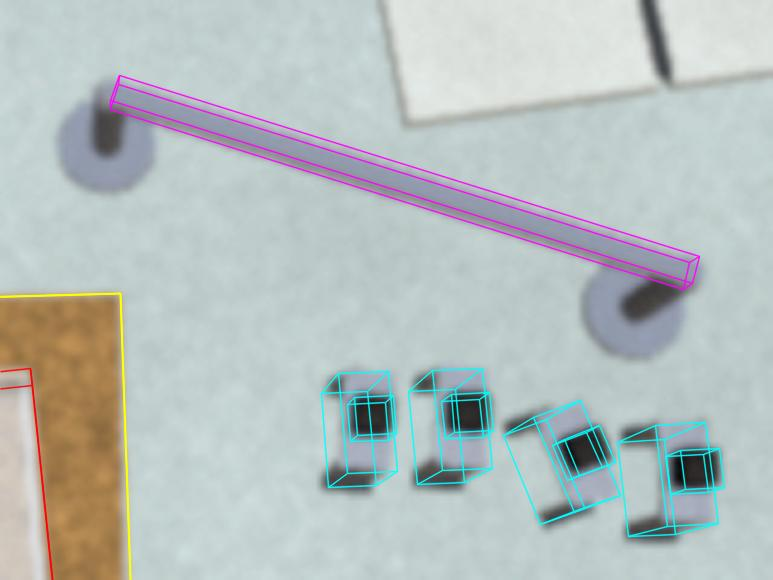

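View pics/os2.png

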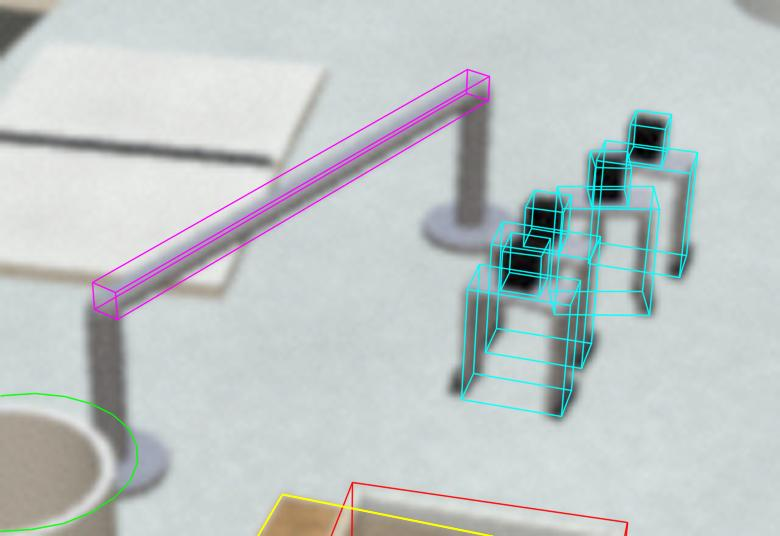

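```bash
cat > run2.py <<'E'
from ov import *
a=lambda x,y:(90+x/3.2222-.5,100+y/3.2222-.5); b=lambda x,y:(140+x/3.412-.5,170+y/3.412-.5)
base=[(T,a(120,378),(-.09,.115,.02)),(T,a(242,376),(-.09,-.005,.02)),(S,b(352,465),(-.09,-.005,.02)),(S,b(21,527),(.09,.115,.02))]
p,r=fit(base,[.6,.3,0]);print(p,r)
p,r=fit(base+[(T,a(175,236),(0,0,.24)),(S,b(201,160),(0,0,.24))],[.6,.3,0]);print(p,r)
print("rim tri",triang([(T,*a(175,236)),(S,*b(201,160))]),"pin",triang([(T,*a(96,390)),(S,*b(352,303))]))
print("pin by model",pose(p,(-.12,.065,.2125)))
tub=[.4408,.1025,.045]; mat=[.459,.0865,-.02]
rail=[.6208,-.215,-.3666]
yk=[[.474,-.188,-.03],[.473,-.248,-.03],[.445,-.3185,.3],[.4305,-.386,0]]
sg=scene(p,tub,mat,rail,yk)
draw(T,sg,90,100,280,280,"ot1.png");draw(T,sg,240,130,400,250,"ot2.png");draw(S,sg,140,170,360,340,"os1.png");draw(S,sg,200,120,360,230,"os2.png")
E
python3 run2.py
```

```text
[ 0.5956  0.2978 -0.0056] [[-0.9079  1.2632]
 [-1.7274  0.3408]
 [ 1.0713 -2.7168]
 [-1.4887 -0.5026]]
[ 0.5953  0.2973 -0.0082] [[-0.8229  1.2448]
 [-1.644   0.4175]
 [ 1.224  -2.7762]
 [-1.3273 -0.7674]
 [-1.5835 -0.6632]
 [ 0.4243 -0.959 ]]
rim tri [0.5961 0.2949 0.2353] pin [0.474  0.3658 0.2138]
pin by model [0.4759 0.3633 0.2125]
```

View pics/ot1.png

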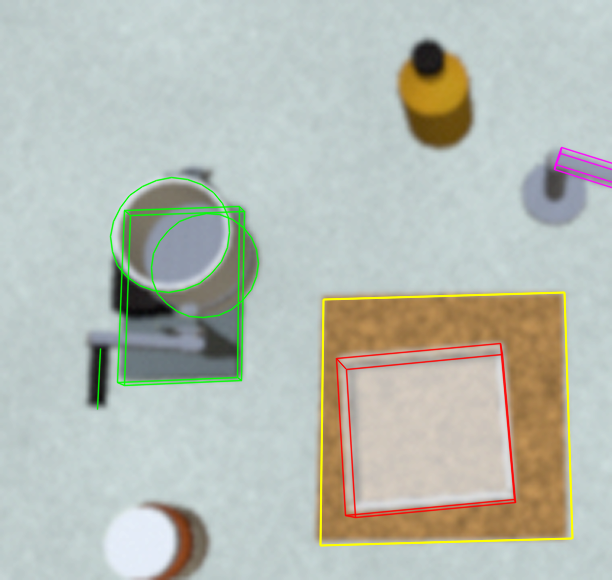

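View pics/os1.png

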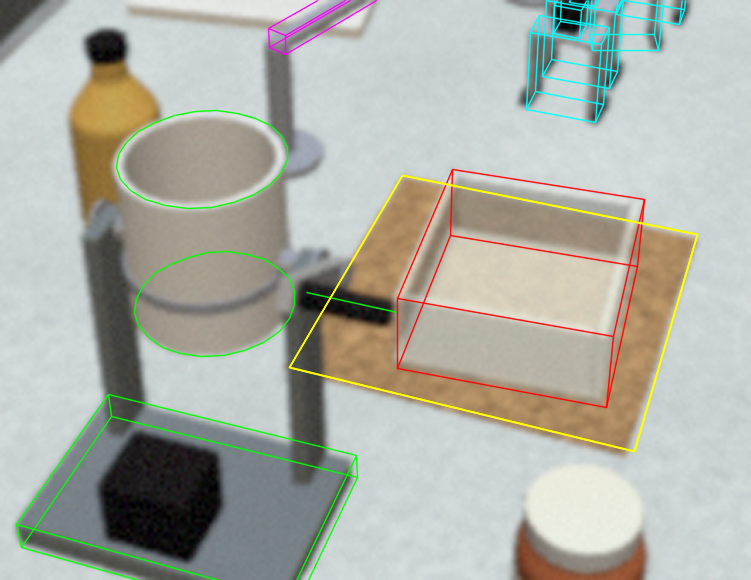

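View pics/ot2.png

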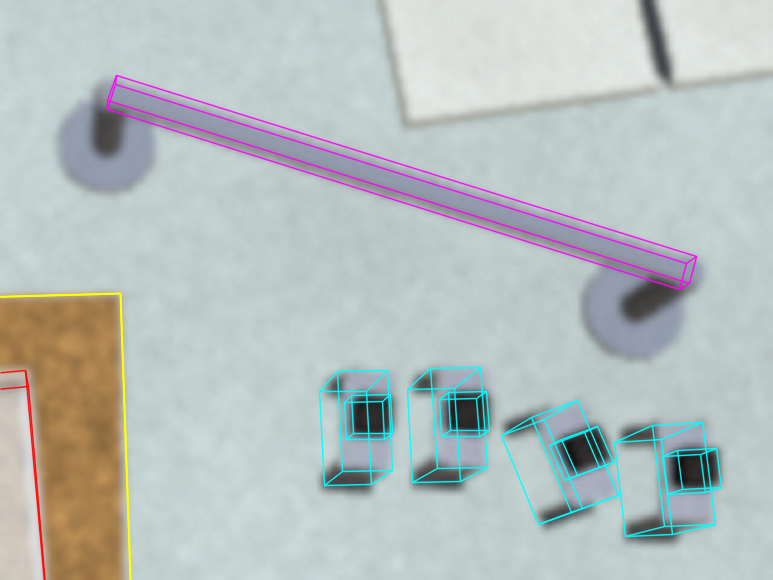

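View pics/os2.png

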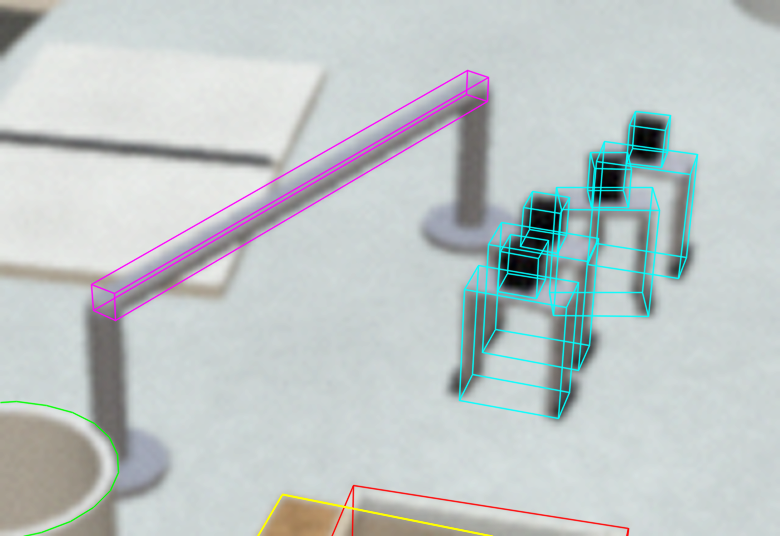

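```bash
python3 -c "
from h import *
st()"; python3 -m crank '[{"dx":0.04,"dy":0.06,"dz":0.02},{"dx":0.03,"dy":0.05},{"dx":0.03,"dy":0.05}]'; python3 -c "
from h import *
st()"
```

```text
t 0.50 tcp [ 0.1714 -0.627   0.2225] F [ 0.0191  0.5397 -0.7128] gap 0.0873
q [ 1.2048  0.3332  0.0399  1.4654 -0.0134  1.3433 -0.0585]
toolx [-0.      0.0001 -1.    ] tooly [ 0.2636 -0.9646 -0.0001]
t 0.50 tcp [ 0.1714 -0.627   0.2225] F [ 0.0191  0.5397 -0.7128] gap 0.0873
q [ 1.2048  0.3332  0.0399  1.4654 -0.0134  1.3433 -0.0585]
toolx [-0.      0.0001 -1.    ] tooly [ 0.2636 -0.9646 -0.0001]$[0]: bad value
```

```bash
python3 -m crank '[{"dx":0.04,"dy":0.06,"dz":0.0,"wx":0,"wy":0,"wz":0,"hand":1}]'
```

```text
clock: 0.62
tcp_pos: [0.2026, -0.577, 0.2216]
orientation: [-0.092, -0.7, -0.092, 0.702]
force: [1.3, 0.2, 0.8]
finger_gap: 0.0867
```

```bash
python3 -m crank '[{"dx":0.022,"dy":0.055,"dz":0.0,"wx":0,"wy":0,"wz":-2,"hand":1},{"dx":0.022,"dy":0.055,"dz":0.0,"wx":0,"wy":0,"wz":-2,"hand":1},{"dx":0.022,"dy":0.055,"dz":0.0,"wx":0,"wy":0,"wz":-2,"hand":1},{"dx":0.022,"dy":0.055,"dz":0.0,"wx":0,"wy":0,"wz":-2,"hand":1},{"dx":0.022,"dy":0.055,"dz":0.0,"wx":0,"wy":0,"wz":-2,"hand":1},{"dx":0.022,"dy":0.055,"dz":0.0,"wx":0,"wy":0,"wz":-2,"hand":1},{"dx":0.022,"dy":0.055,"dz":0.0,"wx":0,"wy":0,"wz":0,"hand":0.7},{"dx":0.022,"dy":0.055,"dz":0.0,"wx":0,"wy":0,"wz":0,"hand":0.7}]'
python3 -c "
from h import *
st()"
```

```text
clock: 1.62
tcp_pos: [0.3839, -0.1229, 0.2231]
orientation: [0.017, 0.708, 0.013, -0.706]
force: [1.8, -0.4, -0.4]
finger_gap: 0.0744
t 1.62 tcp [ 0.3839 -0.1229  0.2231] F [ 1.7882 -0.4263 -0.3667] gap 0.0744
q [ 0.7184 -0.1709 -0.4592  1.9945 -0.0736  1.2976 -1.2428]
toolx [ 0.0024 -0.0054 -1.    ] tooly [ 0.0433 -0.999   0.0055]
```

```bash
python3 -m crank '[{"dx":0.025,"dy":0.05,"dz":0.0,"wx":0,"wy":0,"wz":0,"hand":0.6},{"dx":0.02,"dy":0.05,"dz":0.0,"wx":0,"wy":0,"wz":0,"hand":0.6},{"dx":0.015,"dy":0.035,"dz":-0.04,"wx":0,"wy":0,"wz":0,"hand":0.6},{"dx":0.003,"dy":0.014,"dz":-0.04,"wx":0,"wy":0,"wz":0,"hand":0.6},{"dx":0.0,"dy":0.0,"dz":0.0,"wx":0,"wy":0,"wz":0,"hand":0.6}]'
python3 -c "
from h import *
st()
c=cam('side');crop(c,190,180,410,330,'a1.png')
c=cam('top');crop(c,150,150,330,290,'a2.png')"
```

```text
clock: 2.25
tcp_pos: [0.45, 0.0361, 0.1439]
orientation: [0.02, 0.71, 0.016, -0.704]
force: [-0.3, 0.5, 0.9]
finger_gap: 0.0524
t 2.25 tcp [0.45   0.0361 0.1439] F [-0.3323  0.5145  0.8703] gap 0.0524
q [ 0.5484  0.0205 -0.7293  2.0037  0.024   1.1144 -1.7115]
toolx [ 0.0096 -0.0063 -0.9999] tooly [ 0.0505 -0.9987  0.0068]
a1.png scale 3.5454545454545454
a2.png scale 4.142857142857143
```

View pics/a1.png

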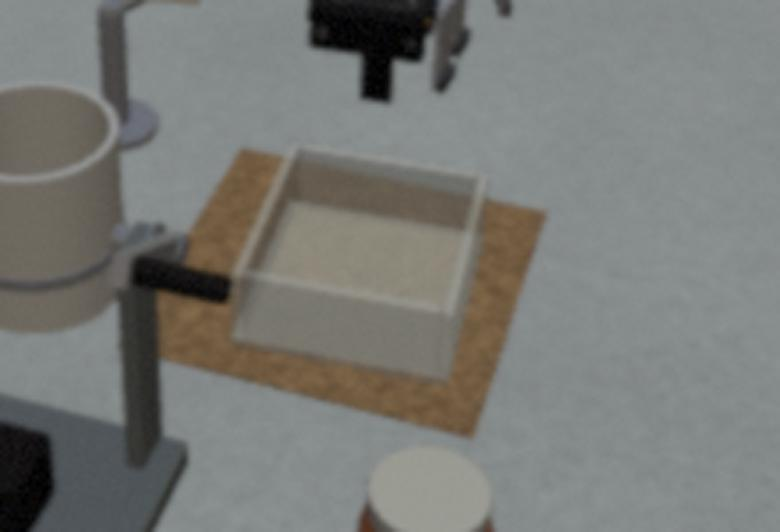

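View pics/a2.png

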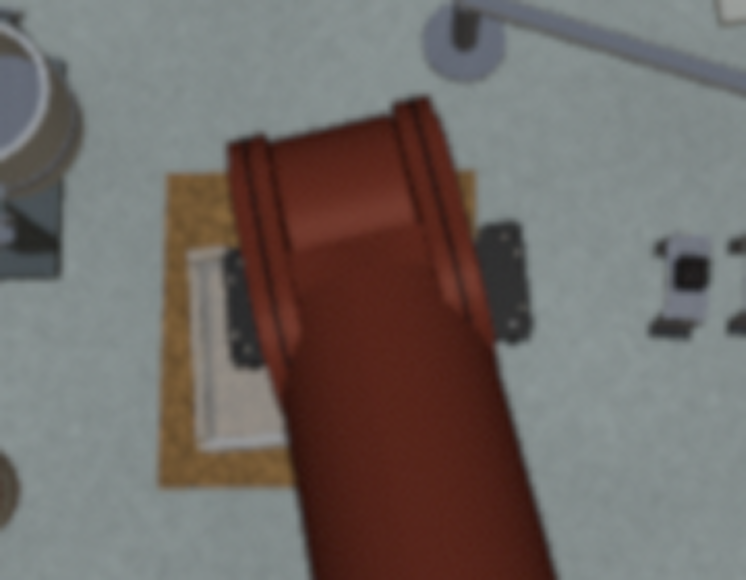

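```bash
python3 -m crank '[{"dx":-0.005,"dy":-0.01,"dz":-0.02,"wx":0.4,"wy":0.6,"wz":0,"hand":0.6},{"dx":0.0,"dy":0.0,"dz":-0.03,"wx":0,"wy":0,"wz":0,"hand":0.6},{"dx":0.0,"dy":0.0,"dz":-0.03,"wx":0,"wy":0,"wz":0,"hand":0.6},{"dx":0.0,"dy":0.0,"dz":-0.025,"wx":0,"wy":0,"wz":0,"hand":0.6},{"dx":0,"dy":0,"dz":0,"wx":0,"wy":0,"wz":0,"hand":0.6}]'
python3 -c "
from h import *
st()
c=cam('side');crop(c,190,180,410,330,'a1.png')"
```

```text
clock: 2.98
tcp_pos: [0.4482, 0.0156, 0.0411]
orientation: [0.015, 0.71, 0.012, -0.704]
force: [0.6, 0.2, 0.3]
finger_gap: 0.0522
t 2.98 tcp [0.4482 0.0156 0.0411] F [0.5805 0.16   0.2948] gap 0.0522
q [ 0.5316  0.1697 -0.706   2.1145  0.1477  0.8948 -1.7926]
toolx [ 0.0087 -0.0038 -1.    ] tooly [ 0.0373 -0.9993  0.0041]
a1.png scale 3.5454545454545454
```

View pics/a1.png

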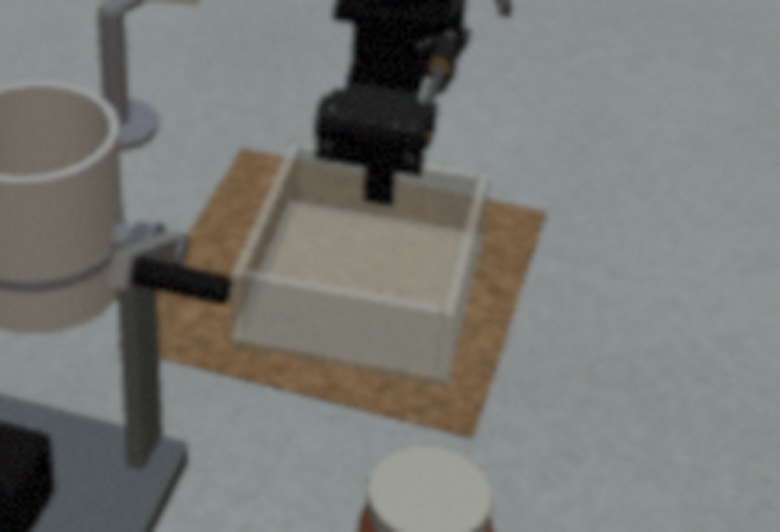

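```bash
python3 -m crank '[{"dx":-0.002,"dy":0.01,"dz":-0.012,"wx":0.2,"wy":0.5,"wz":-0.6,"hand":0.6},{"dx":0.0,"dy":0.0,"dz":0,"wx":0,"wy":0,"wz":0,"hand":0.3},{"dx":0.0,"dy":0.0,"dz":0,"wx":0,"wy":0,"wz":0,"hand":0.0},{"dx":0.0,"dy":0.0,"dz":0,"wx":0,"wy":0,"wz":0,"hand":0},{"dx":0.0,"dy":0.0,"dz":0,"wx":0,"wy":0,"wz":0,"hand":0},{"dx":0.0,"dy":0.0,"dz":0,"wx":0,"wy":0,"wz":0,"hand":0}]'
python3 -c "
from h import *
st()"
```

```text
clock: 3.78
tcp_pos: [0.4506, 0.0231, 0.035]
orientation: [0.009, 0.71, 0.007, -0.704]
force: [-0.1, 0.3, -1.0]
finger_gap: 0.0101
t 3.77 tcp [0.4506 0.0231 0.035 ] F [-0.1227  0.2902 -1.0248] gap 0.0101
q [ 0.5143  0.1871 -0.7075  2.1136  0.1626  0.8832 -1.8343]
toolx [ 0.0091 -0.0026 -1.    ] tooly [ 0.0237 -0.9997  0.0028]
```

```bash
python3 -m crank '[{"dx":0,"dy":0,"dz":0,"wx":0,"wy":0,"wz":0,"hand":0},{"dx":0.0,"dy":0.0,"dz":0.01,"wx":0,"wy":0,"wz":0,"hand":0.0},{"dx":0.0,"dy":0.0,"dz":0.015,"wx":0,"wy":0,"wz":0,"hand":0.0},{"dx":0.0,"dy":0.0,"dz":0.015,"wx":0,"wy":0,"wz":0,"hand":0},{"dx":0.0,"dy":0.0,"dz":0,"wx":0,"wy":0,"wz":0,"hand":0}]'
python3 -c "
from h import *
st()
c=cam('side');crop(c,190,180,410,330,'a3.png')"
```

```text
clock: 4.4
tcp_pos: [0.4499, 0.0229, 0.0778]
orientation: [0.01, 0.71, 0.007, -0.704]
force: [0.5, -0.2, -5.0]
finger_gap: 0.0077
t 4.40 tcp [0.4499 0.0229 0.0778] F [ 0.4542 -0.1517 -5.0018] gap 0.0077
q [ 0.5424  0.1132 -0.7201  2.0771  0.0957  0.9739 -1.7742]
toolx [ 0.0082 -0.0032 -1.    ] tooly [ 0.0245 -0.9997  0.0034]
a3.png scale 3.5454545454545454
```

View pics/a3.png

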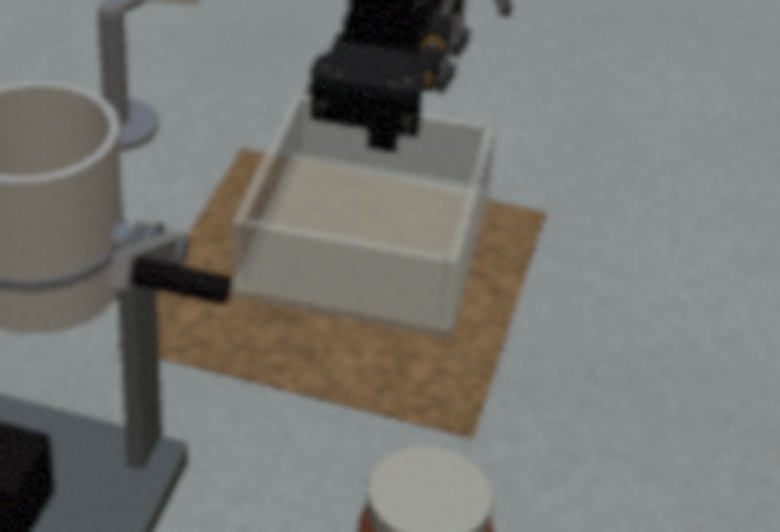

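```bash
python3 -m crank '[{"dx":0.015,"dy":0.008,"dz":0,"wx":0,"wy":0,"wz":0,"hand":0},{"dx":0.03,"dy":0.02,"dz":0.0,"wx":0,"wy":0,"wz":-0.5,"hand":0.0},{"dx":0.03,"dy":0.022,"dz":0.0,"wx":0,"wy":0,"wz":-0.5,"hand":0.0},{"dx":0.03,"dy":0.022,"dz":0.0,"wx":0,"wy":0,"wz":-0.5,"hand":0},{"dx":0.025,"dy":0.02,"dz":0.0,"wx":0,"wy":0,"wz":0,"hand":0},{"dx":0.015,"dy":0.01,"dz":0.0,"wx":0,"wy":0,"wz":0,"hand":0},{"dx":0.0,"dy":0.0,"dz":0,"wx":0,"wy":0,"wz":0,"hand":0}]'
cat > ck.py <<'E'
from ov import *
import sys
p=[.595,.297,-.008]; mat=[.459,.0865,-.02]; rail=[.6208,-.215,-.3666]
def show(tub,tz,n,yk=[],tb=(90,100,280,280),sb=(140,170,360,340)):
    sg=scene(p,tub,mat,rail,yk,tz=tz); draw(T,sg,*tb,n+"t.png");draw(S,sg,*sb,n+"s.png")
E
python3 - <<'E'
from ck import *
s,M=st(); yaw=np.arctan2(M[1,1],M[0,1])+np.pi/2
t=pose([s["tcp_pos"][0],s["tcp_pos"][1],yaw],(-.0055,.076,0)); print(t,yaw)
show([t[0],t[1],yaw],s["tcp_pos"][2]-.035,"b")
E
```

```text
clock: 5.32
tcp_pos: [0.596, 0.1253, 0.0725]
orientation: [-0.0, 0.707, -0.005, -0.707]
force: [-0.4, 0.1, -4.0]
finger_gap: 0.0078
t 5.42 tcp [0.5949 0.1241 0.0726] F [-1.0943 -0.8301 -4.4254] gap 0.0076
q [ 0.2645  0.4616 -0.6902  1.7085  0.3326  1.0934 -2.109 ]
toolx [-0.0003 -0.0073 -1.    ] tooly [-0.0078 -0.9999  0.0073]
[0.59   0.2002 0.    ] -0.0077578883579101365
```

View pics/bs.png

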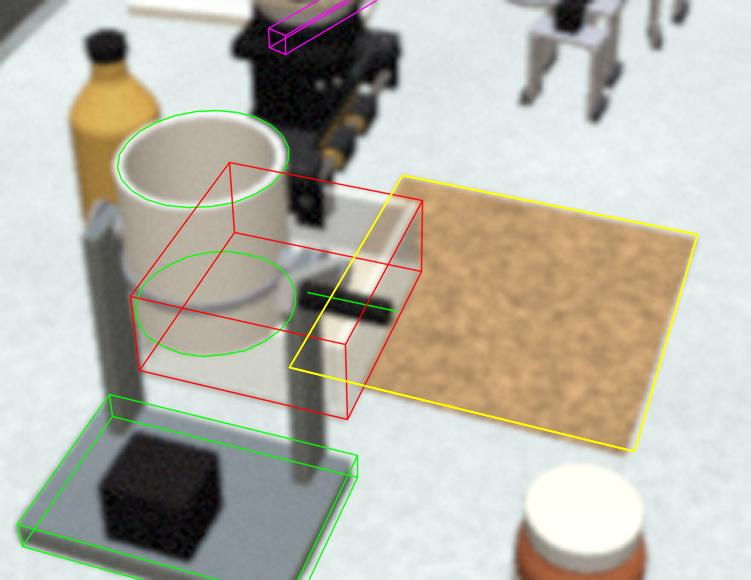

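View pics/bt.png

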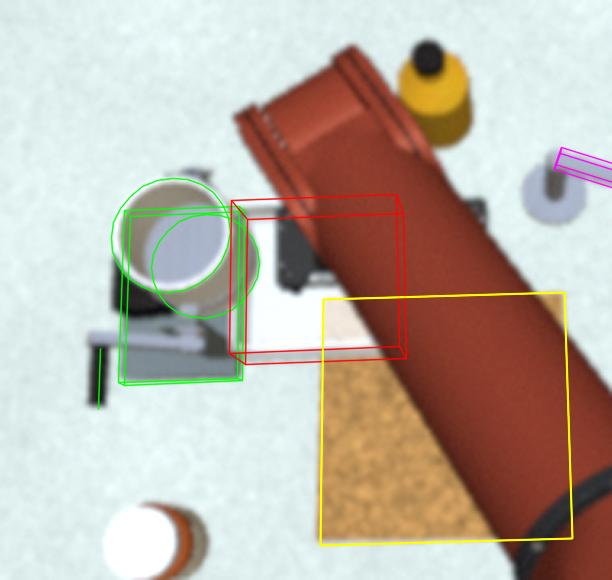

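```bash
python3 -m crank '[{"dx":0.005,"dy":0.007,"dz":-0.01,"wx":-0.4,"wy":0,"wz":0.4,"hand":0},{"dx":0.0,"dy":0.0,"dz":-0.015,"wx":0,"wy":0,"wz":0,"hand":0.0},{"dx":0.0,"dy":0.0,"dz":-0.01,"wx":0,"wy":0,"wz":0,"hand":0.0},{"dx":0.0,"dy":0.0,"dz":0.0,"wx":0,"wy":0,"wz":0,"hand":0}]'
python3 - <<'E'
from ck import *
s,M=st(); yaw=np.arctan2(M[1,1],M[0,1])+np.pi/2
t=pose([s["tcp_pos"][0],s["tcp_pos"][1],yaw],(-.0055,.076,0)); print(t,yaw)
show([t[0],t[1],yaw],s["tcp_pos"][2]-.035,"b")
E
```

```text
clock: 5.92
tcp_pos: [0.5996, 0.1294, 0.0351]
orientation: [0.005, 0.707, -0.007, -0.707]
force: [-0.0, -0.6, 0.3]
finger_gap: 0.0077
t 6.03 tcp [0.5995 0.1296 0.0355] F [ 0.3042 -0.4232  0.0942] gap 0.0076
q [ 0.2301  0.5148 -0.6685  1.7205  0.3789  1.042  -2.1454]
toolx [ 0.0001 -0.016  -0.9999] tooly [-0.0023 -0.9999  0.016 ]
[0.5942 0.2056 0.    ] -0.0023016987228645647
```

View pics/bs.png

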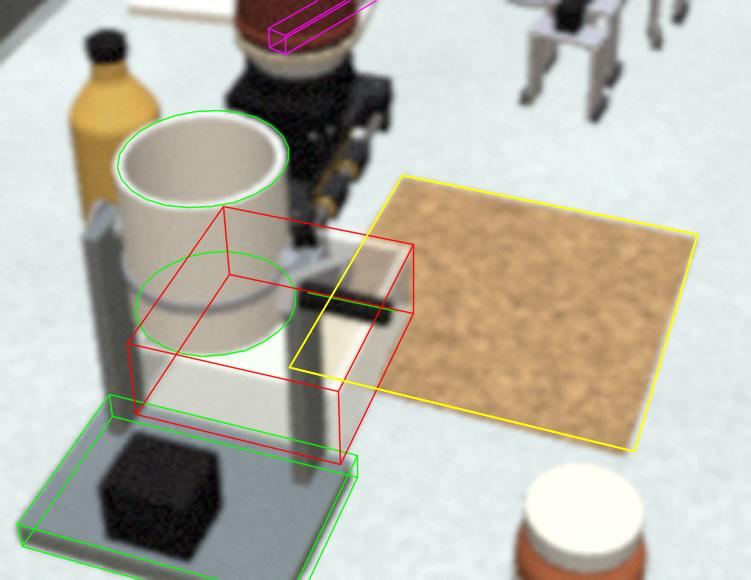

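View pics/bt.png

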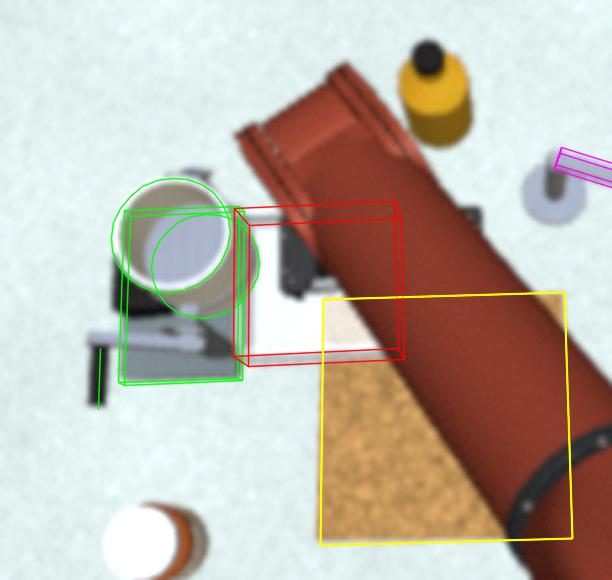

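```bash
python3 -m crank '[{"dx":0.0,"dy":0.001,"dz":-0.003,"wx":0.8,"wy":0,"wz":0.0,"hand":0},{"dx":0.0,"dy":0.0,"dz":0,"wx":0,"wy":0,"wz":0,"hand":0.3},{"dx":0.0,"dy":0.0,"dz":0,"wx":0,"wy":0,"wz":0,"hand":0.5},{"dx":0.0,"dy":0.0,"dz":0.0,"wx":0,"wy":0,"wz":0,"hand":0.5},{"dx":0.0,"dy":0.0,"dz":0.03,"wx":0,"wy":0,"wz":0,"hand":0.5},{"dx":0.0,"dy":0.0,"dz":0.05,"wx":0,"wy":0,"wz":0,"hand":0.5},{"dx":0.0,"dy":0.0,"dz":0.05,"wx":0,"wy":0,"wz":0,"hand":0.5}]'

```

```text
clock: 6.9
tcp_pos: [0.5974, 0.1299, 0.164]
orientation: [-0.0, -0.705, 0.002, 0.709]
force: [0.4, 0.5, -0.3]
finger_gap: 0.0431
```

```bash
python3 -m crank '[{"dx":-0.03,"dy":-0.01,"dz":0.05,"wx":0,"wy":0,"wz":0.0,"hand":0.5},{"dx":-0.04,"dy":0.0,"dz":0.045,"wx":0,"wy":0,"wz":0,"hand":0.5},{"dx":-0.03,"dy":0.04,"dz":0.03,"wx":0,"wy":0,"wz":0,"hand":0.5},{"dx":-0.02,"dy":0.055,"dz":0.0,"wx":0,"wy":0,"wz":0,"hand":0.5},{"dx":0.0,"dy":0.055,"dz":0.0,"wx":0,"wy":0,"wz":0,"hand":0.5},{"dx":0.0,"dy":0.05,"dz":0.0,"wx":0,"wy":0,"wz":0,"hand":0.5},{"dx":0.0,"dy":0.03,"dz":0.0,"wx":0,"wy":0,"wz":0,"hand":0.5},{"dx":0.0,"dy":0.0,"dz":0.0,"wx":0,"wy":0,"wz":0,"hand":0.5}]'
python3 - <<'E'
from ck import *
st()
show([.596,.206,0],0,"b")
E
```

```text
clock: 7.9
tcp_pos: [0.474, 0.3565, 0.2976]
orientation: [-0.002, 0.709, -0.002, -0.705]
force: [-0.2, 0.3, 0.5]
finger_gap: 0.0436
t 8.00 tcp [0.4752 0.3538 0.2977] F [ 0.0303 -1.094  -0.5887] gap 0.0437
q [ 0.0167  0.3039 -0.9205  1.4593  0.2466  1.4947 -2.4794]
toolx [ 0.0056 -0.0017 -1.    ] tooly [-0.0089 -1.      0.0017]
```

View pics/bs.png

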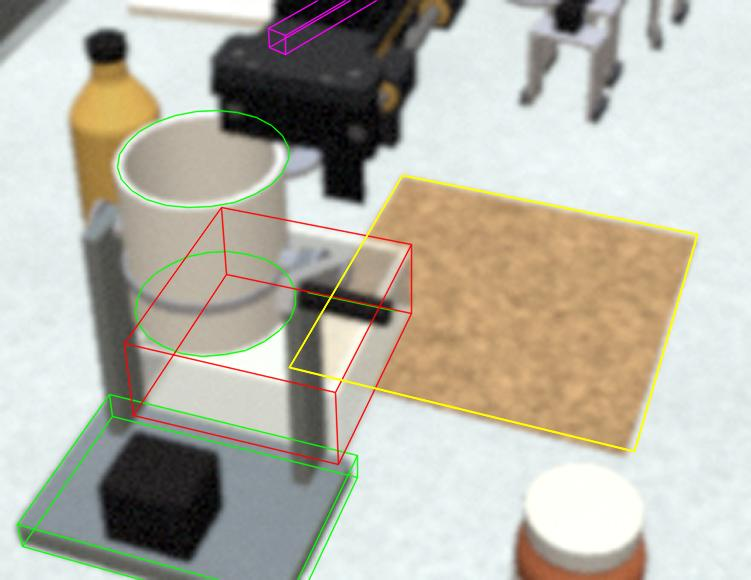

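View pics/bt.png

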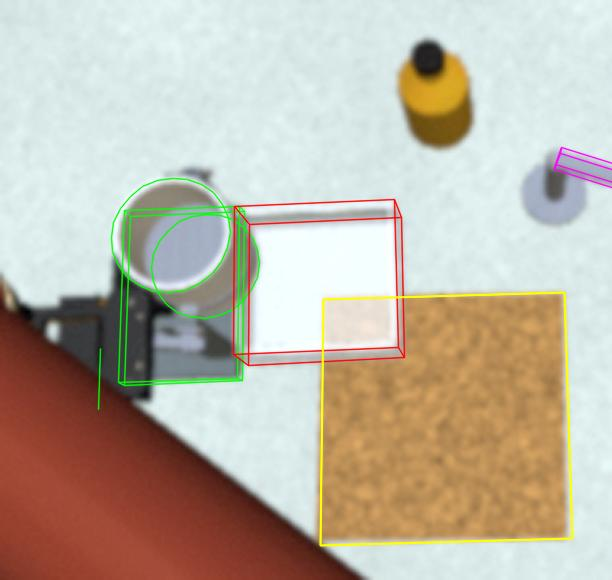

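```bash
python3 -m crank '[{"dx":0,"dy":0.009,"dz":-0.03,"wx":0,"wy":0.3,"wz":0.5,"hand":0.5},{"dx":0,"dy":0.0,"dz":-0.03,"wx":0,"wy":0,"wz":0,"hand":0.5},{"dx":0,"dy":0.0,"dz":-0.025,"wx":0,"wy":0,"wz":0,"hand":0.5},{"dx":0,"dy":0,"dz":-0.01,"wx":0,"wy":0,"wz":0,"hand":0.5},{"dx":0.0,"dy":0.0,"dz":0.0,"wx":0,"wy":0,"wz":0,"hand":0.5}]'
python3 - <<'E'
from ck import *
st()
draw(S,[],180,170,330,290,"c.png")
E
```

```text
clock: 8.62
tcp_pos: [0.4794, 0.3551, 0.2015]
orientation: [-0.002, 0.709, -0.005, -0.705]
force: [-0.5, -0.5, 0.4]
finger_gap: 0.0433
t 8.72 tcp [0.4796 0.3559 0.2024] F [-0.0484  0.4941  0.5265] gap 0.0435
q [ 0.002   0.365  -0.9005  1.5928  0.2994  1.3257 -2.5207]
toolx [ 0.0057 -0.0037 -1.    ] tooly [-0.0103 -0.9999  0.0036]
```

View pics/c.png

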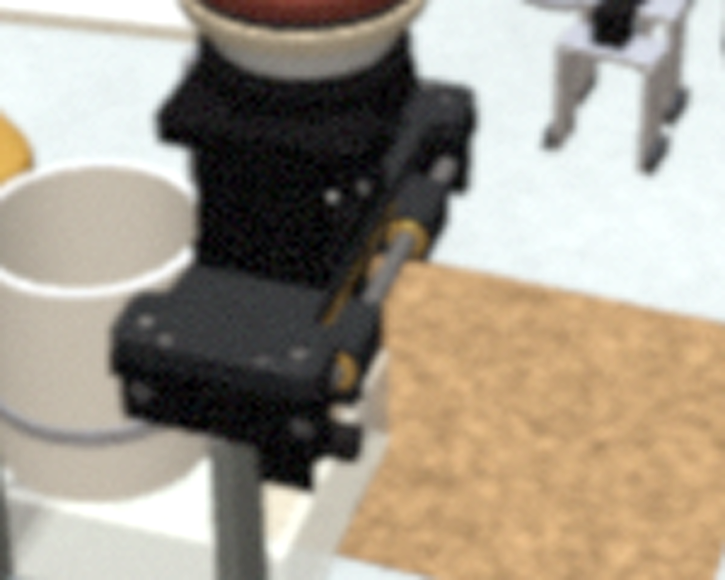

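```bash
python3 -m crank '[{"dx":-0.006,"dy":0.008,"dz":-0.009,"wx":0.2,"wy":0.3,"wz":0.5,"hand":0.5},{"dx":0,"dy":0.0,"dz":0,"wx":0,"wy":0,"wz":0,"hand":0.2},{"dx":0,"dy":0.0,"dz":0,"wx":0,"wy":0,"wz":0,"hand":0},{"dx":0,"dy":0,"dz":0,"wx":0,"wy":0,"wz":0,"hand":0},{"dx":0.0,"dy":0.0,"dz":0.0,"wx":0,"wy":0,"wz":0,"hand":0}]'
python3 - <<'E'
from ck import *
st()
E
```

```text
clock: 9.35
tcp_pos: [0.4736, 0.3646, 0.1949]
orientation: [-0.0, 0.708, -0.0, -0.706]
force: [-1.7, -5.5, 0.8]
finger_gap: 0.0153
t 9.45 tcp [0.4735 0.3646 0.1948] F [-1.9823 -4.7777  3.4683] gap 0.0154
q [-0.0116  0.3737 -0.9032  1.6011  0.3025  1.3126 -2.5308]
toolx [ 0.0019  0.0003 -1.    ] tooly [-0.0011 -1.     -0.0003]
```

```bash
python3 -m crank '[{"dx":0,"dy":-0.0075,"dz":0.0107,"wx":0,"wy":0,"wz":0,"hand":0},{"dx":0,"dy":-0.0093,"dz":0.0093,"wx":0,"wy":0,"wz":0,"hand":0},{"dx":0,"dy":-0.0107,"dz":0.0075,"wx":0,"wy":0,"wz":0,"hand":0},{"dx":0,"dy":0,"dz":0,"wx":0,"wy":0,"wz":0,"hand":0}]'
python3 - <<'E'
from ck import *
s,M=st(); y,z=s["tcp_pos"][1:]; print("theta",np.degrees(np.arctan2(z+.0178-.175,y-.299)),np.hypot(z+.0178-.175,y-.299))
E
```

```text
clock: 9.95
tcp_pos: [0.473, 0.3408, 0.2235]
orientation: [-0.003, 0.708, 0.004, -0.706]
force: [-1.8, -3.0, -0.1]
finger_gap: 0.0151
t 10.05 tcp [0.473  0.3412 0.2232] F [-1.5307 -2.0633  2.6372] gap 0.0151
q [ 0.0566  0.3155 -0.9181  1.6022  0.2512  1.3418 -2.4616]
toolx [ 0.0024  0.0096 -1.    ] tooly [ 0.0021 -1.     -0.0096]
theta 57.41573823177937 0.07838097849877376
```

```bash
python3 -m crank '[{"dx":0,"dy":-0.0165,"dz":0.0045,"wx":-0.5,"wy":0,"wz":0,"hand":0},{"dx":0,"dy":-0.0127,"dz":0.0034,"wx":0,"wy":0,"wz":0,"hand":0},{"dx":0,"dy":-0.013,"dz":0.0011,"wx":0,"wy":0,"wz":0,"hand":0},{"dx":0,"dy":-0.013,"dz":-0.0011,"wx":0,"wy":0,"wz":0,"hand":0},{"dx":0,"dy":-0.0127,"dz":-0.0034,"wx":0,"wy":0,"wz":0,"hand":0},{"dx":0,"dy":0,"dz":0,"wx":0,"wy":0,"wz":0,"hand":0}]'
python3 - <<'E'
from ck import *
s,M=st(); y,z=s["tcp_pos"][1:]; print("theta",np.degrees(np.arctan2(z+.0178-.175,y-.299)),np.hypot(z+.0178-.175,y-.299))
show([.596,.206,0],0,"b")
E
```

```text
clock: 10.8
tcp_pos: [0.4719, 0.2941, 0.2372]
orientation: [-0.006, 0.712, 0.019, -0.701]
force: [1.3, -2.8, -6.9]
finger_gap: 0.0155
t 10.90 tcp [0.4719 0.2942 0.2371] F [-1.3227 -0.467   1.9558] gap 0.0153
q [ 0.1922  0.2152 -0.9273  1.6653  0.1608  1.3145 -2.3116]
toolx [ 0.0149  0.0347 -0.9993] tooly [ 0.0188 -0.9992 -0.0344]
theta 93.4578581553157 0.08005561089472515
```

View pics/bs.png

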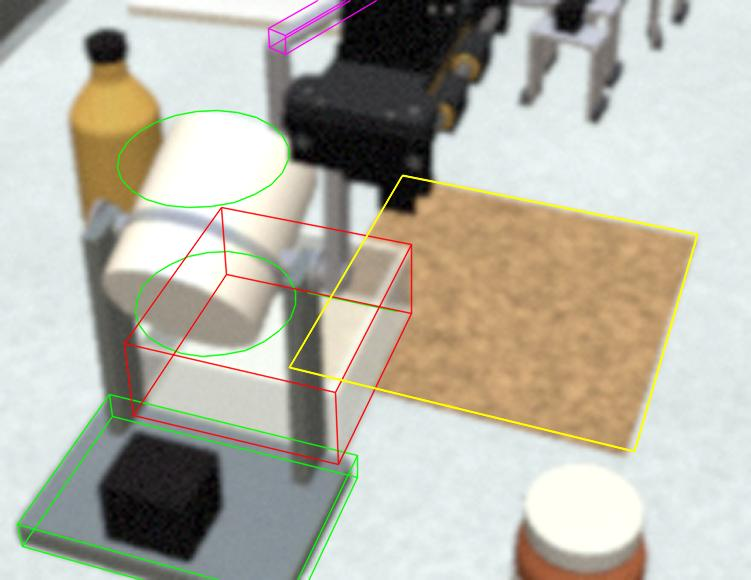

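View pics/bt.png

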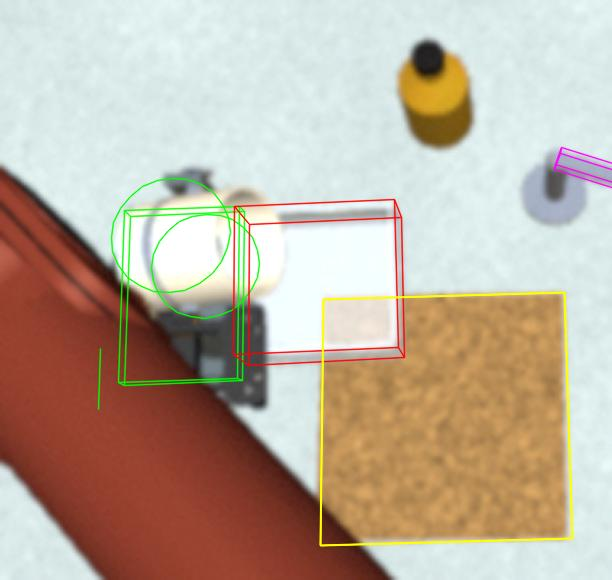

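```bash
python3 -m crank '[{"dx":0,"dy":-0.015,"dz":-0.0055,"wx":-1,"wy":0.5,"wz":-1,"hand":0},{"dx":0,"dy":-0.0125,"dz":-0.0046,"wx":-1,"wy":0.5,"wz":0,"hand":0},{"dx":0,"dy":-0.0115,"dz":-0.0068,"wx":-0.5,"wy":0,"wz":0,"hand":0},{"dx":0,"dy":0,"dz":0,"wx":0,"wy":0,"wz":0,"hand":0}]'
python3 - <<'E'
from ck import *
s,M=st(); y,z=s["tcp_pos"][1:]; print("theta",np.degrees(np.arctan2(z+.0178-.175,y-.299)),np.hypot(z+.0178-.175,y-.299))
E
```

```text
clock: 11.4
tcp_pos: [0.4711, 0.263, 0.2248]
orientation: [0.003, 0.708, 0.003, -0.707]
force: [-0.3, -1.7, -0.9]
finger_gap: 0.0149
t 11.50 tcp [0.4711 0.2632 0.2249] F [-1.2723 -0.6687  1.134 ] gap 0.0150
q [ 0.219   0.2054 -0.9122  1.6958  0.1678  1.321  -2.2875]
toolx [ 0.0014  0.0004 -1.    ] tooly [ 0.0077 -1.     -0.0004]
theta 117.88705030386156 0.07658467465184744
```

Continue to 155°.

```bash
python3 -m crank '[{"dx":0.001,"dy":-0.0085,"dz":-0.005,"wx":0,"wy":0,"wz":0,"hand":0},{"dx":0,"dy":-0.0104,"dz":-0.0086,"wx":0,"wy":0,"wz":0,"hand":0},{"dx":0,"dy":-0.0086,"dz":-0.0102,"wx":0,"wy":0,"wz":0,"hand":0},{"dx":0,"dy":-0.005,"dz":-0.009,"wx":0,"wy":0,"wz":0,"hand":0},{"dx":0,"dy":0,"dz":0,"wx":0,"wy":0,"wz":0,"hand":0}]'
python3 - <<'E'
from ck import *
s,M=st(); y,z=s["tcp_pos"][1:]; print("theta",np.degrees(np.arctan2(z+.0178-.175,y-.299)),np.hypot(z+.0178-.175,y-.299))
show([.596,.206,0],0,"b")
E
```

```text
clock: 12.12
tcp_pos: [0.4704, 0.2355, 0.1943]
orientation: [0.002, 0.708, 0.007, -0.707]
force: [0.2, 0.4, -2.7]
finger_gap: 0.0153
t 12.22 tcp [0.4704 0.2357 0.1945] F [-0.7434 -1.4514 -1.3525] gap 0.0153
q [ 0.27    0.1899 -0.8997  1.7704  0.1517  1.2509 -2.2261]
toolx [ 0.0013  0.0064 -1.    ] tooly [ 0.0129 -0.9999 -0.0064]
theta 149.47464601293188 0.07352539300289469
```

View pics/bs.png

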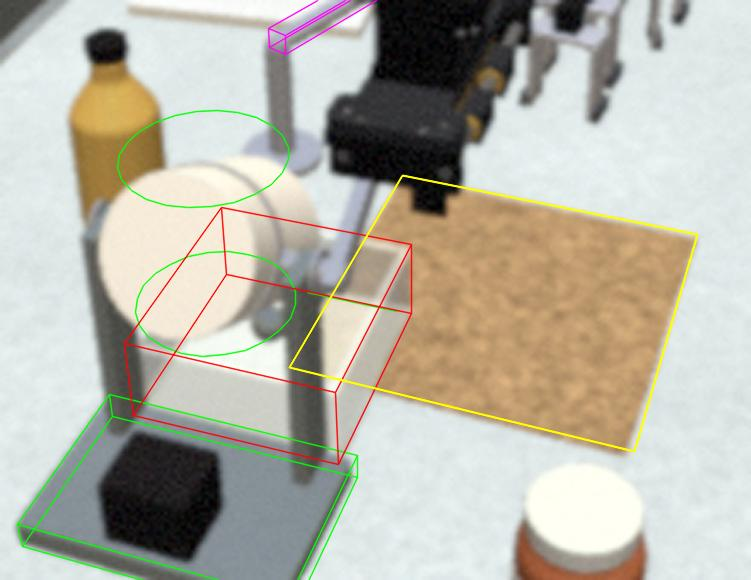

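View pics/bt.png

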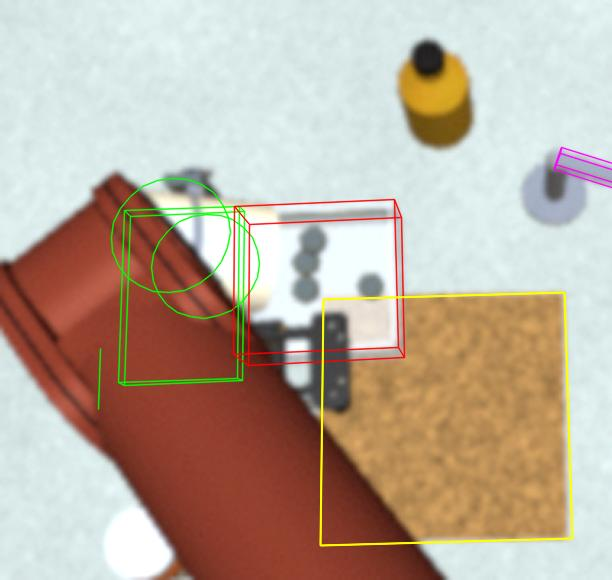

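```bash
python3 -m crank '[{"dx":0.001,"dy":-0.003,"dz":-0.006,"wx":0,"wy":0,"wz":0,"hand":0},{"dx":0.001,"dy":-0.002,"dz":-0.004,"wx":0,"wy":0,"wz":0,"hand":0},{"dx":0,"dy":0,"dz":0,"wx":0,"wy":0,"wz":0,"hand":0},{"dx":0,"dy":0,"dz":0,"wx":0,"wy":0,"wz":0,"hand":0},{"dx":0,"dy":0,"dz":0,"wx":0,"wy":0,"wz":0,"hand":0},{"dx":0,"dy":0,"dz":0,"wx":0,"wy":0,"wz":0,"hand":0},{"dx":0,"dy":0,"dz":0,"wx":0,"wy":0,"wz":0,"hand":0}]'
python3 - <<'E'
from ck import *
s,M=st(); y,z=s["tcp_pos"][1:]; print("theta",np.degrees(np.arctan2(z+.0178-.175,y-.299)),np.hypot(z+.0178-.175,y-.299))
draw(T,[],150,140,230,220,"dt.png");draw(S,[],150,200,280,320,"ds.png")
E
```

```text
clock: 13.1
tcp_pos: [0.4703, 0.2312, 0.185]
orientation: [-0.003, -0.706, -0.007, 0.708]
force: [-2.0, -1.3, 1.0]
finger_gap: 0.0147
t 13.20 tcp [0.4703 0.2312 0.185 ] F [-1.711  -1.9323  0.5104] gap 0.0148
q [ 0.2729  0.1974 -0.8963  1.7839  0.1569  1.237  -2.2218]
toolx [-0.0031  0.0047 -1.    ] tooly [ 0.0146 -0.9999 -0.0047]
theta 157.72520968747304 0.0732779858528035
```

View pics/ds.png

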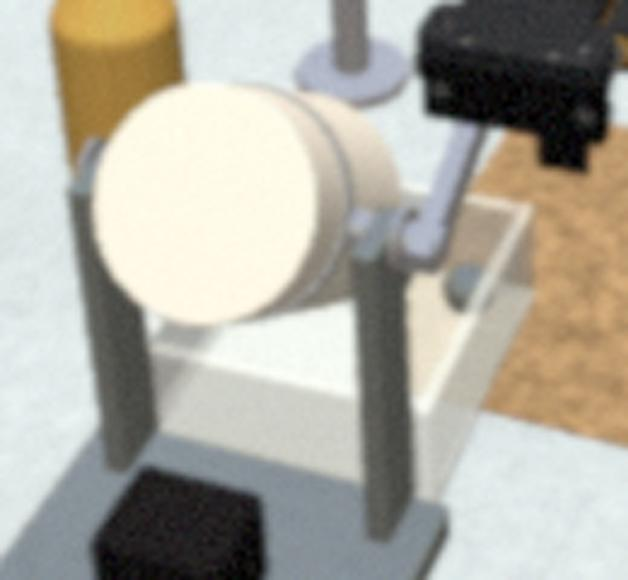

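View pics/dt.png

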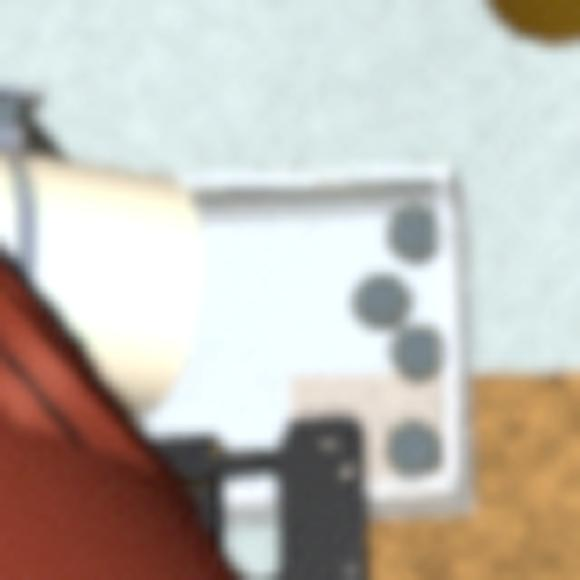

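```bash
python3 -m crank '[{"dx":0,"dy":0.0055,"dz":0.0145,"wx":0,"wy":0,"wz":-0.5,"hand":0},{"dx":0.0,"dy":0.0134,"dz":0.0146,"wx":0,"wy":0,"wz":0,"hand":0},{"dx":0,"dy":0.0168,"dz":0.0107,"wx":0,"wy":0,"wz":0,"hand":0},{"dx":0,"dy":0.0189,"dz":0.0055,"wx":0,"wy":0,"wz":0,"hand":0},{"dx":0,"dy":0,"dz":0,"wx":0,"wy":0,"wz":0,"hand":0}]'
python3 - <<'E'
from ck import *
s,M=st(); y,z=s["tcp_pos"][1:]; print("theta",np.degrees(np.arctan2(z+.0178-.175,y-.299)),np.hypot(z+.0178-.175,y-.299))
E
```

```text
clock: 13.82
tcp_pos: [0.4723, 0.2814, 0.2323]
orientation: [-0.001, -0.706, 0.002, 0.708]
force: [1.8, 5.5, -8.0]
finger_gap: 0.0154
t 13.93 tcp [0.4723 0.281  0.2321] F [ 1.6665  3.3179 -0.3008] gap 0.0150
q [ 0.1777  0.2331 -0.916   1.658   0.1907  1.3488 -2.3403]
toolx [-0.0023 -0.0044 -1.    ] tooly [-0.0012 -1.      0.0044]
theta 103.5056598733578 0.07702411611692822
```

```bash
python3 -m crank '[{"dx":0,"dy":0.012,"dz":0.0015,"wx":0.2,"wy":0,"wz":0,"hand":0},{"dx":0.0,"dy":0.0126,"dz":-0.0003,"wx":0,"wy":0,"wz":0,"hand":0},{"dx":0,"dy":0.0194,"dz":-0.0043,"wx":0,"wy":0,"wz":0,"hand":0},{"dx":0,"dy":0.0176,"dz":-0.0091,"wx":0,"wy":0,"wz":0,"hand":0},{"dx":0,"dy":0,"dz":0,"wx":0,"wy":0,"wz":0,"hand":0}]'
python3 - <<'E'
from ck import *
s,M=st(); y,z=s["tcp_pos"][1:]; print("theta",np.degrees(np.arctan2(z+.0178-.175,y-.299)),np.hypot(z+.0178-.175,y-.299))
E
```

```text
clock: 14.55
tcp_pos: [0.4743, 0.3356, 0.2214]
orientation: [-0.001, -0.707, 0.008, 0.708]
force: [1.3, 2.1, -4.1]
finger_gap: 0.015
t 14.65 tcp [0.4743 0.3351 0.2217] F [ 1.8127  3.5839 -4.8807] gap 0.0152
q [ 0.0488  0.3249 -0.9148  1.5957  0.2694  1.3622 -2.4813]
toolx [-0.0015 -0.0133 -0.9999] tooly [-0.0106 -0.9999  0.0133]
theta 60.74503985742857 0.07395069246938676
```

```bash
python3 -m crank '[{"dx":0,"dy":0.0095,"dz":-0.006,"wx":0.4,"wy":0,"wz":0.5,"hand":0},{"dx":0.0,"dy":0.008,"dz":-0.007,"wx":0.3,"wy":0,"wz":0,"hand":0},{"dx":0,"dy":0.0085,"dz":-0.010,"wx":0,"wy":0,"wz":0,"hand":0},{"dx":0,"dy":0.0035,"dz":-0.006,"wx":0,"wy":0,"wz":0,"hand":0},{"dx":0,"dy":0,"dz":0,"wx":0,"wy":0,"wz":0,"hand":0}]'
python3 - <<'E'
from ck import *
s,M=st(); y,z=s["tcp_pos"][1:]; print("theta",np.degrees(np.arctan2(z+.0178-.175,y-.299)),np.hypot(z+.0178-.175,y-.299))
E
```

```text
clock: 15.28
tcp_pos: [0.4751, 0.3617, 0.1941]
orientation: [0.0, 0.707, -0.004, -0.707]
force: [1.0, 0.4, -1.8]
finger_gap: 0.0147
t 15.38 tcp [0.4752 0.3615 0.1942] F [ 0.7396  1.8455 -2.1346] gap 0.0148
q [-0.0072  0.3782 -0.9065  1.5986  0.3085  1.3189 -2.5342]
toolx [ 0.0001 -0.0054 -1.    ] tooly [-0.005  -1.      0.0054]
theta 30.633340176280996 0.07269189208552088
```

```bash
python3 -m crank '[{"dx":0,"dy":0.002,"dz":-0.004,"wx":0.3,"wy":0,"wz":0.2,"hand":0},{"dx":0.0,"dy":0.002,"dz":-0.004,"wx":0,"wy":0,"wz":0,"hand":0},{"dx":0.0,"dy":0.002,"dz":-0.004,"wx":0,"wy":0,"wz":0,"hand":0}]'
python3 - <<'E'
from ck import *
s,M=st(); y,z=s["tcp_pos"][1:]; print("theta",np.degrees(np.arctan2(z+.0178-.175,y-.299)),np.hypot(z+.0178-.175,y-.299))
E
```

```text
clock: 15.75
tcp_pos: [0.4762, 0.3645, 0.1869]
orientation: [0.0, 0.708, -0.003, -0.706]
force: [-7.9, -17.6, 29.2]
finger_gap: 0.0146
t 15.85 tcp [0.4763 0.3645 0.1867] F [ -6.3867 -13.2165  23.2192] gap 0.0140
q [-0.0162  0.3874 -0.9024  1.6041  0.3184  1.3051 -2.543 ]
toolx [ 0.0034 -0.0052 -1.    ] tooly [-0.0044 -1.      0.0052]
theta 24.27524589739677 0.07184443709283744
```

```bash
python3 -m crank '[{"dx":0,"dy":0,"dz":0,"wx":0,"wy":0,"wz":0,"hand":0.3},{"dx":0.0,"dy":0.0,"dz":0,"wx":0,"wy":0,"wz":0,"hand":0.5},{"dx":0.0,"dy":0,"dz":0.0,"wx":0,"wy":0,"wz":0,"hand":0.5},{"dx":0.0,"dy":0,"dz":0.03,"wx":0,"wy":0,"wz":0,"hand":0.5},{"dx":0.0,"dy":0,"dz":0.05,"wx":0,"wy":0,"wz":0,"hand":0.5},{"dx":-0.01,"dy":-0.06,"dz":0.02,"wx":0,"wy":0,"wz":0,"hand":0.5},{"dx":-0.02,"dy":-0.06,"dz":0.0,"wx":0,"wy":0,"wz":0,"hand":0.5},{"dx":-0.0,"dy":-0.06,"dz":0.0,"wx":0,"wy":0,"wz":0,"hand":0.5}]'
python3 - <<'E'
from ck import *
s,M=st()
show([.596,.206,0],0,"b")
E
```

```text
clock: 16.85
tcp_pos: [0.4433, 0.1872, 0.2867]
orientation: [-0.003, -0.707, -0.002, 0.707]
force: [2.1, -0.0, 0.8]
finger_gap: 0.0436
t 16.95 tcp [0.4456 0.1807 0.2866] F [ 0.1036 -0.3384 -0.3255] gap 0.0437
q [ 0.4099  0.0001 -0.8754  1.7218  0.0053  1.4229 -2.0419]
toolx [-0.0006 -0.0061 -1.    ] tooly [-0.0048 -1.      0.0061]
```

View pics/bs.png

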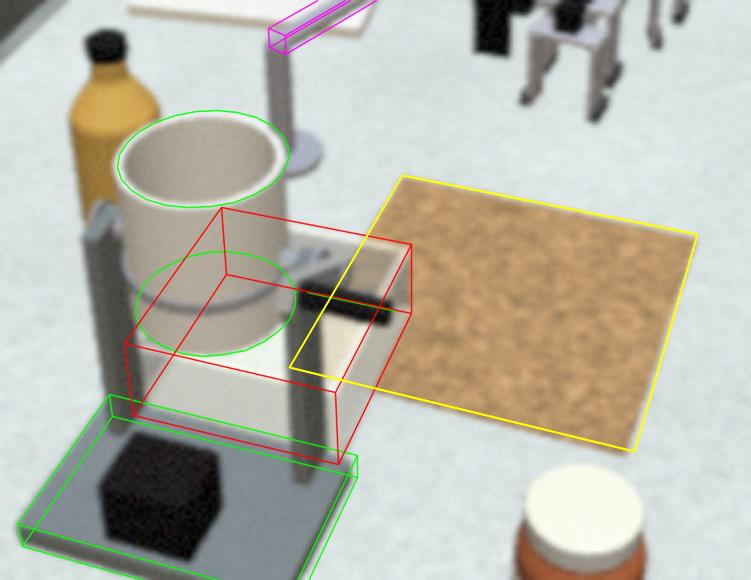

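View pics/bt.png

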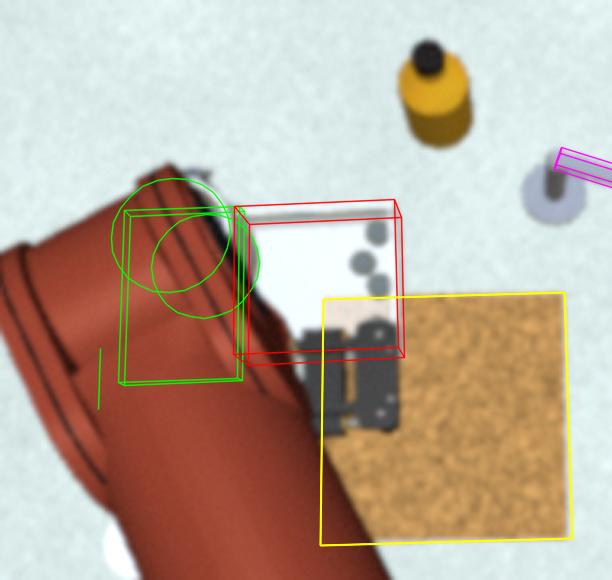

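```bash
python3 -m crank '[{"dx":0,"dy":-0.06,"dz":0,"wx":0,"wy":0,"wz":0,"hand":0.5},{"dx":0.0,"dy":-0.06,"dz":0,"wx":0,"wy":0,"wz":0,"hand":0.5},{"dx":0.02,"dy":-0.05,"dz":0.0,"wx":0,"wy":0,"wz":0,"hand":0.5},{"dx":0.0,"dy":0,"dz":0.0,"wx":0,"wy":0,"wz":0,"hand":0.5}]'
python3 - <<'E'
from ck import *
s,M=st()
draw(T,[],130,130,240,220,"dt.png")
E
```

```text
clock: 17.45
tcp_pos: [0.465, 0.0103, 0.2863]
orientation: [0.0, 0.707, -0.004, -0.707]
force: [-0.1, 1.5, 0.3]
finger_gap: 0.0438
t 17.55 tcp [0.4644 0.0147 0.2867] F [0.0474 0.7917 1.1932] gap 0.0436
q [ 0.5869 -0.0532 -0.6795  1.7632 -0.0283  1.4192 -1.6575]
toolx [ 0.0012 -0.0054 -1.    ] tooly [ 0.001  -1.      0.0054]
```

View pics/dt.png

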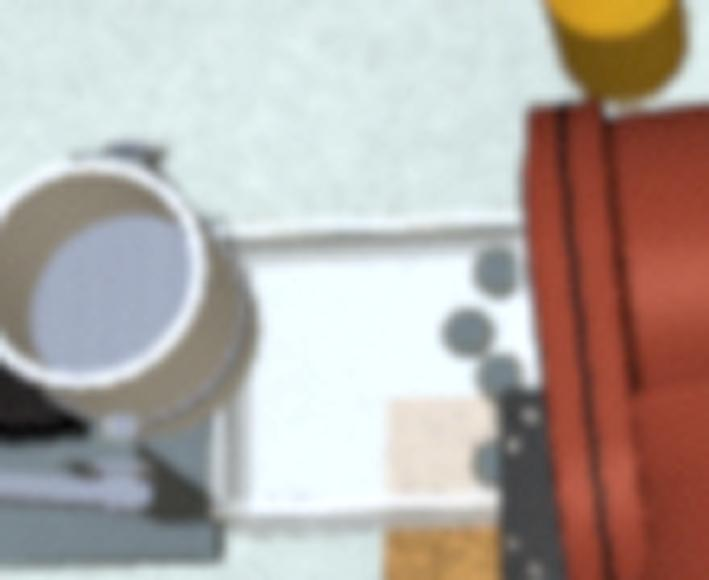

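```bash
python3 - <<'E'
from ck import *
a=cv2.imread("pics/top0.png")[145:200,125:170]; b=T["frame"][145:200,125:170,::-1]
im=np.hstack([cv2.resize(np.clip(x.astype(float)*2,0,255).astype(np.uint8),None,fx=8,fy=8,interpolation=cv2.INTER_CUBIC) for x in(a,b)])
cv2.imwrite("pics/cmp.png",im)
E
```

```text
(no output)
```

View pics/cmp.png

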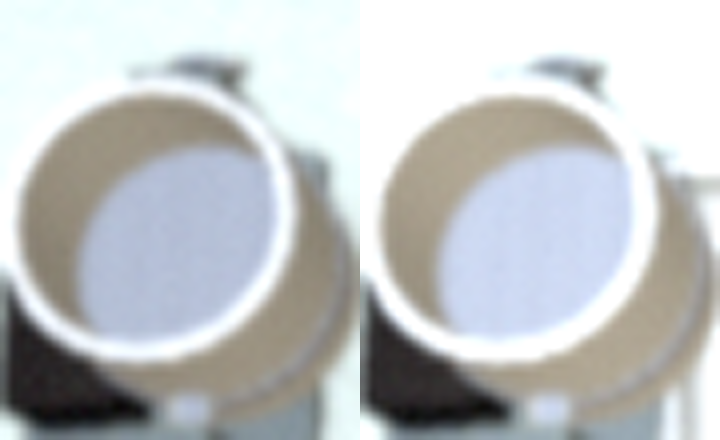

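```bash
python3 - <<'E'
from ck import *
for z in (.13,.135,.15,.17,.19): print(z,w2px(T,pose(p,(0,0,z))), 45*T["fx"]/(1.206-z)/1000)
# ball in side mid-pour
u,v=140+270/3.412,170+318/3.412
for q in [(313,240),(306,263),(306,290),(370,286)]:
    w=px2w(T,90+q[0]/3.2222,100+q[1]/3.2222,.0215); print(w,w2px(S,w),(u,v))
for z in (.02,.05,.08,.1): print(px2w(S,u,v,z))
for q in [(496,272),(468,332),(500,378),(492,464)]:
    w=px2w(T,130+q[0]/6.444,130+q[1]/6.444,.0215); print("stone",w)
E
```

```text
0.13 [153.0863 181.7798] 15.4292877063332
0.135 [152.6436 181.3843] 15.501319861824953
0.15 [151.2915 180.1765] 15.721509064407691
0.17 [149.4312 178.5148] 16.02501310040012
0.19 [147.5017 176.7913] 16.340466114187524
[0.6424 0.2133 0.0215] [201.7432 266.9109] (219.1324736225088, 263.20046893317704)
[0.6183 0.2206 0.0215] [209.6512 270.8982] (219.1324736225088, 263.20046893317704)
[0.5899 0.2208 0.0215] [220.5508 273.3995] (219.1324736225088, 263.20046893317704)
[0.591  0.1555 0.0215] [229.8686 256.4371] (219.1324736225088, 263.20046893317704)
[0.6078 0.186  0.02  ]
[0.5934 0.2178 0.05  ]
[0.579  0.2496 0.08  ]
[0.5694 0.2708 0.1   ]
stone [0.6471 0.1473 0.0215]
stone [0.6159 0.1623 0.0215]
stone [0.5909 0.1464 0.0215]
stone [0.5464 0.1513 0.0215]
```

```bash
python3 -m crank '[{"dx":0,"dy":-0.06,"dz":0,"wx":0,"wy":0,"wz":0,"hand":0.5},{"dx":0.0,"dy":-0.06,"dz":0,"wx":0,"wy":0,"wz":0,"hand":0.5}]'
python3 - <<'E'
from ck import *
s,M=st()
draw(T,[],150,130,240,210,"dt.png");draw(S,[],150,200,280,320,"ds.png")
E
```

```text
clock: 18.0
tcp_pos: [0.465, -0.0999, 0.2879]
orientation: [0.008, 0.709, 0.004, -0.706]
force: [0.0, 0.0, 1.0]
finger_gap: 0.0433
t 18.10 tcp [ 0.4642 -0.1053  0.2872] F [-0.0995  0.9627 -0.3426] gap 0.0436
q [ 0.6926 -0.031  -0.5478  1.7474 -0.0098  1.417  -1.4171]
toolx [ 0.0027 -0.007  -1.    ] tooly [ 0.0071 -1.      0.007 ]
```

View pics/dt.png

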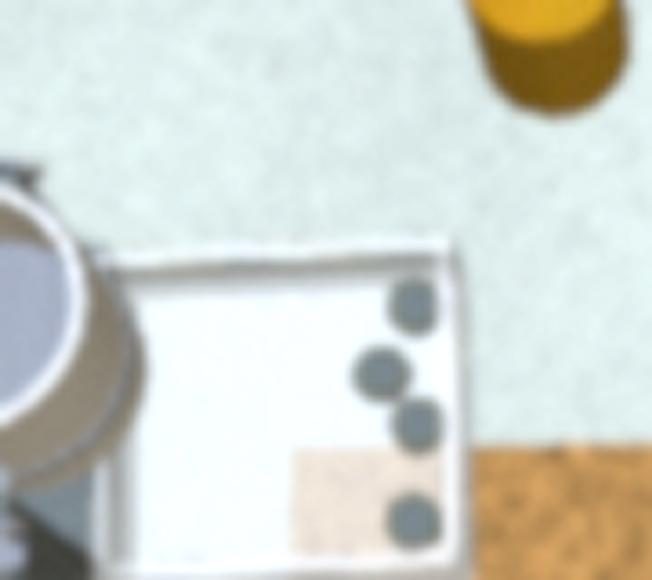

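View pics/ds.png

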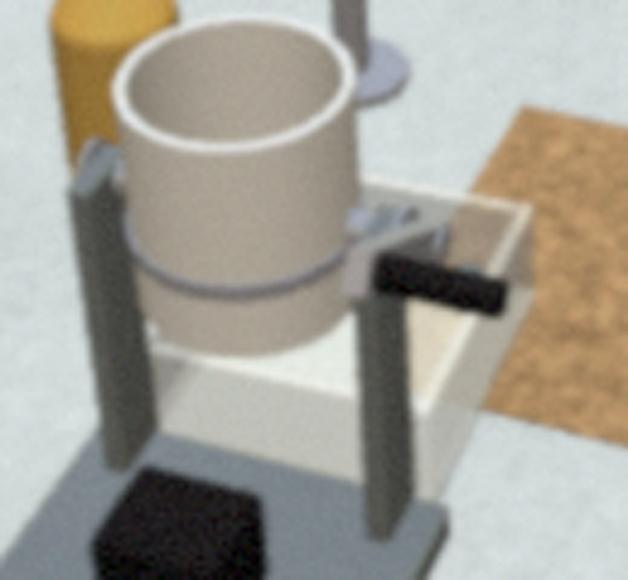

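```bash
python3 -m crank '[{"dx":0.025,"dy":0.036,"dz":0,"wx":0,"wy":0,"wz":10.5,"hand":0.5},{"dx":0.025,"dy":0.036,"dz":0,"wx":0,"wy":0,"wz":10.5,"hand":0.5},{"dx":0.025,"dy":0.036,"dz":0,"wx":0,"wy":0,"wz":10.5,"hand":0.5},{"dx":0.025,"dy":0.036,"dz":0,"wx":0,"wy":0,"wz":10.5,"hand":0.5},{"dx":0.025,"dy":0.036,"dz":0,"wx":0,"wy":0,"wz":10.5,"hand":0.5},{"dx":0.025,"dy":0.036,"dz":0,"wx":0,"wy":0,"wz":10.5,"hand":0.5},{"dx":0.025,"dy":0.036,"dz":0,"wx":0,"wy":0,"wz":10.5,"hand":0.5},{"dx":0.025,"dy":0.036,"dz":0,"wx":0,"wy":0,"wz":10.5,"hand":0.5}]'
python3 - <<'E'
from ck import *
s,M=st()
E
```

```text
clock: 19.1
tcp_pos: [0.6669, 0.1976, 0.289]
orientation: [0.484, 0.521, 0.482, -0.513]
force: [0.1, 0.2, 0.7]
finger_gap: 0.0434
t 19.20 tcp [0.6662 0.2014 0.2871] F [-0.7148  0.0255 -0.007 ] gap 0.0435
q [ 0.1857  0.5287 -0.8529  1.2059  0.3859  1.5582 -0.658 ]
toolx [ 0.0068  0.0092 -0.9999] tooly [ 0.998  -0.0633  0.0062]
```

```bash
python3 -m crank '[{"dx":0,"dy":-0.014,"dz":-0.04,"wx":-0.5,"wy":0.4,"wz":3.6,"hand":0.5},{"dx":0,"dy":0,"dz":-0.05,"wx":0,"wy":0,"wz":0,"hand":0.5},{"dx":0,"dy":0,"dz":-0.04,"wx":0,"wy":0,"wz":0,"hand":0.5},{"dx":0,"dy":0,"dz":-0.02,"wx":0,"wy":0,"wz":0,"hand":0.5},{"dx":0,"dy":0,"dz":0,"wx":0,"wy":0,"wz":0,"hand":0.5}]'
python3 - <<'E'
from ck import *
s,M=st()
show([.596,.206,0],0,"b")
E
```

```text
clock: 19.82
tcp_pos: [0.6642, 0.1928, 0.1351]
orientation: [0.5, 0.5, 0.502, -0.498]
force: [-0.2, -0.0, 0.4]
finger_gap: 0.0437
t 19.93 tcp [0.6653 0.1933 0.1373] F [-0.2522  0.2261  1.425 ] gap 0.0438
q [ 0.2182  0.6058 -0.8314  1.4225  0.4487  1.3035 -0.6357]
toolx [ 0.0041  0.0052 -1.    ] tooly [1.     0.0034 0.0041]
```

View pics/bs.png

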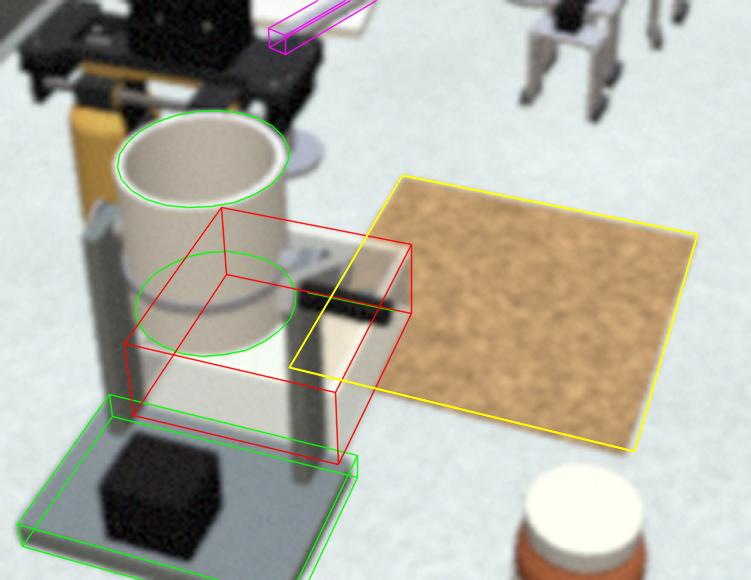

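View pics/bt.png

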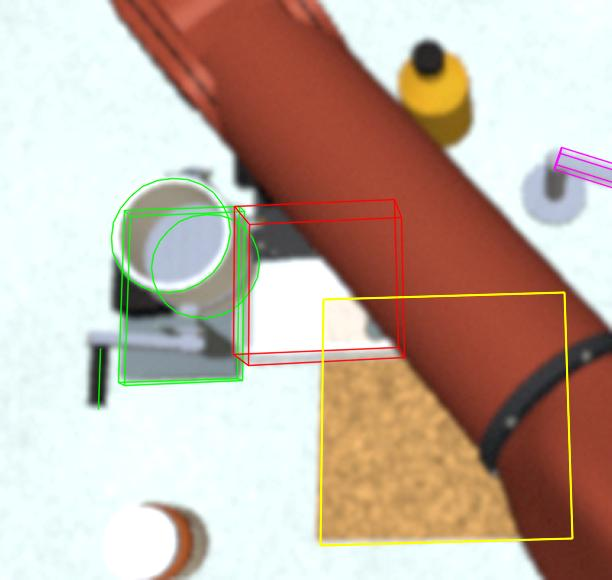

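```bash
python3 -m crank '[{"dx":0.002,"dy":-0.009,"dz":-0.01,"wx":-0.3,"wy":0.2,"wz":0,"hand":0.5},{"dx":0,"dy":0,"dz":-0.03,"wx":0,"wy":0,"wz":0,"hand":0.5},{"dx":0,"dy":0,"dz":-0.03,"wx":0,"wy":0,"wz":0,"hand":0.5},{"dx":0,"dy":0,"dz":-0.015,"wx":0,"wy":0,"wz":0,"hand":0.5},{"dx":0,"dy":0,"dz":0,"wx":0,"wy":0,"wz":0,"hand":0.5}]'
python3 - <<'E'
from ck import *
s,M=st()
draw(T,[],150,130,240,210,"dt.png");draw(S,[],150,200,280,320,"ds.png")
E
```

```text
clock: 20.55
tcp_pos: [0.6716, 0.1826, 0.0555]
orientation: [0.502, 0.502, 0.498, -0.497]
force: [-0.7, 0.5, 1.2]
finger_gap: 0.0434
t 20.65 tcp [0.6723 0.1831 0.057 ] F [-0.2539  0.3622 -1.432 ] gap 0.0436
q [ 0.2115  0.676  -0.7913  1.491   0.5079  1.1753 -0.662 ]
toolx [ 0.0117  0.001  -0.9999] tooly [0.9999 0.0005 0.0117]
```

View pics/dt.png

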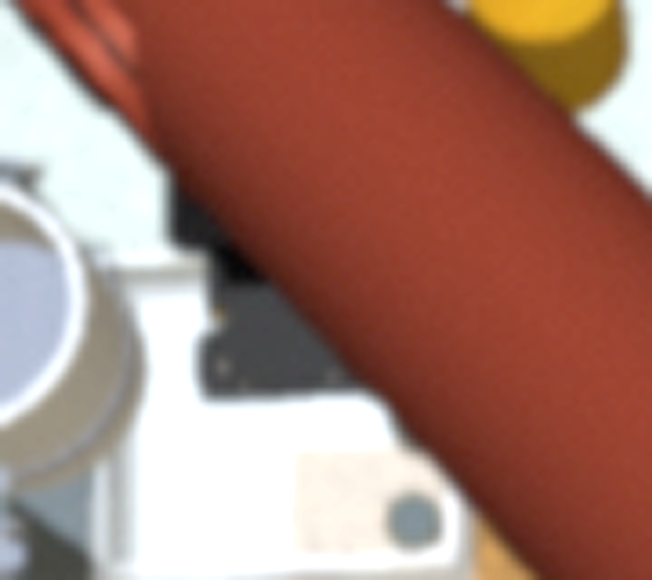

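View pics/ds.png

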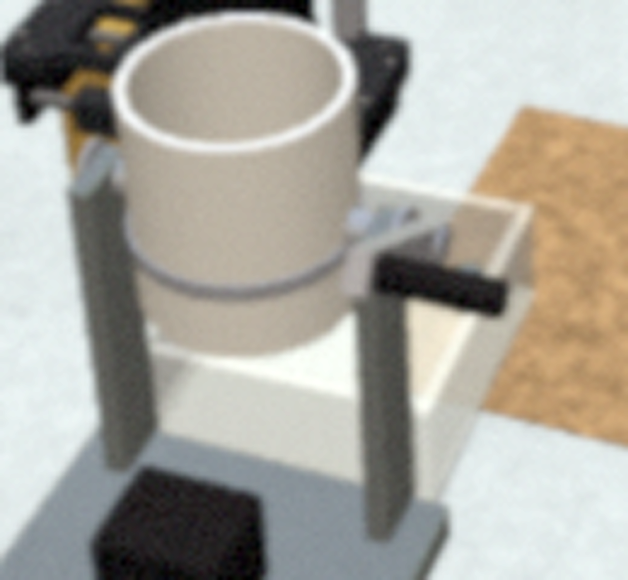

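```bash
python3 -m crank '[{"dx":-0.005,"dy":0,"dz":-0.018,"wx":0,"wy":0.7,"wz":0,"hand":0.5},{"dx":0,"dy":0,"dz":0,"wx":0,"wy":0,"wz":0,"hand":0.3},{"dx":0,"dy":0,"dz":0,"wx":0,"wy":0,"wz":0,"hand":0},{"dx":0,"dy":0,"dz":0,"wx":0,"wy":0,"wz":0,"hand":0},{"dx":0,"dy":0,"dz":0,"wx":0,"wy":0,"wz":0,"hand":0},{"dx":0,"dy":0,"dz":0,"wx":0,"wy":0,"wz":0,"hand":0}]'
python3 - <<'E'
from ck import *
s,M=st()
E
```

```text
clock: 21.4
tcp_pos: [0.668, 0.1838, 0.0403]
orientation: [0.5, 0.501, 0.5, -0.499]
force: [-0.9, -1.1, -1.0]
finger_gap: 0.0079
t 21.50 tcp [0.668  0.1838 0.0404] F [-1.6135 -0.3362  0.3279] gap 0.0077
q [ 0.2078  0.6923 -0.785   1.5039  0.514   1.158  -0.6688]
toolx [ 0.0015  0.0017 -1.    ] tooly [1.     0.0007 0.0015]
```

```bash
python3 -m crank '[{"dx":0,"dy":0,"dz":0.005,"wx":0,"wy":0,"wz":0,"hand":0},{"dx":0,"dy":-0.002,"dz":0.01,"wx":0,"wy":0,"wz":0,"hand":0},{"dx":0,"dy":-0.005,"dz":0.01,"wx":0,"wy":0,"wz":0,"hand":0},{"dx":0,"dy":-0.01,"dz":0,"wx":0,"wy":0,"wz":0,"hand":0},{"dx":0,"dy":-0.01,"dz":0,"wx":0,"wy":0,"wz":0,"hand":0}]'
python3 - <<'E'
from ck import *
s,M=st(); x,y,z=s["tcp_pos"]
show([x-.072,y+.022,0],z-.0404,"b")
E
```

```text
clock: 22.12
tcp_pos: [0.6678, 0.1548, 0.0663]
orientation: [0.5, 0.5, 0.5, -0.499]
force: [-0.5, 0.6, -5.3]
finger_gap: 0.0076
t 22.23 tcp [0.6682 0.1534 0.066 ] F [-0.2153 -0.1438 -4.7487] gap 0.0080
q [ 0.2633  0.6543 -0.7985  1.5049  0.4895  1.1893 -0.6162]
toolx [ 0.0011 -0.     -1.    ] tooly [ 1.     -0.0007  0.0011]
```

View pics/bs.png

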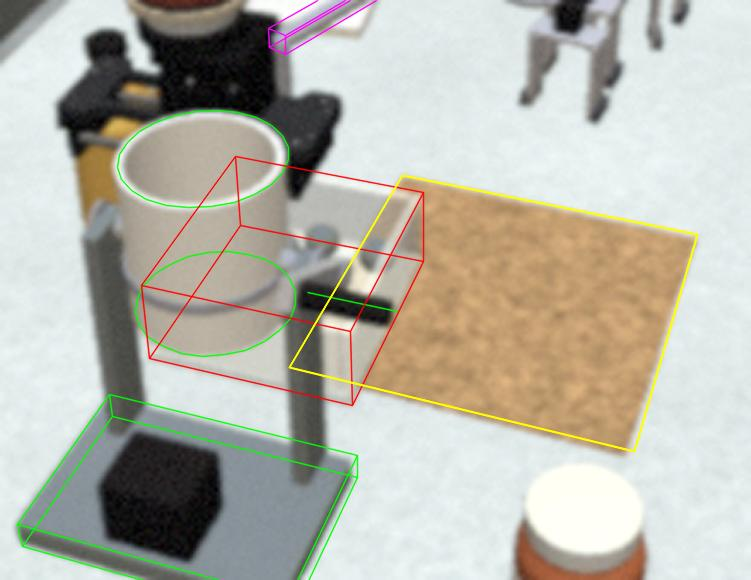

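```bash
python3 -m crank '[{"dx":-0.01,"dy":-0.012,"dz":0,"wx":0,"wy":0,"wz":0,"hand":0},{"dx":-0.02,"dy":-0.014,"dz":0,"wx":0,"wy":0,"wz":-0.3,"hand":0},{"dx":-0.023,"dy":-0.014,"dz":0,"wx":0,"wy":0,"wz":-0.3,"hand":0},{"dx":-0.023,"dy":-0.014,"dz":0,"wx":0,"wy":0,"wz":-0.3,"hand":0},{"dx":-0.023,"dy":-0.014,"dz":0,"wx":0,"wy":0,"wz":0,"hand":0},{"dx":-0.02,"dy":-0.01,"dz":0,"wx":0,"wy":0,"wz":0,"hand":0},{"dx":-0.01,"dy":-0.005,"dz":0,"wx":0,"wy":0,"wz":0,"hand":0},{"dx":0,"dy":0,"dz":0,"wx":0,"wy":0,"wz":0,"hand":0}]'
python3 - <<'E'
from ck import *
s,M=st(); x,y,z=s["tcp_pos"]; yaw=np.arctan2(M[1,1],M[0,1]);t=pose([x,y,yaw],(-.072,.022,0));print(t,yaw)
show([t[0],t[1],yaw],z-.0404,"b")
E
```

```text
clock: 23.22
tcp_pos: [0.5301, 0.0641, 0.064]
orientation: [-0.496, -0.503, -0.495, 0.506]
force: [0.3, -1.4, -5.1]
finger_gap: 0.0076
t 23.32 tcp [0.5311 0.065  0.0642] F [ 1.1365  0.3651 -5.5604] gap 0.0080
q [ 0.5572  0.3837 -0.8942  1.8856  0.3475  1.038  -0.5003]
toolx [-0.0016 -0.002  -1.    ] tooly [ 0.9998 -0.0178 -0.0016]
[0.4595 0.0883 0.    ] -0.01783596382118898
```

View pics/bs.png

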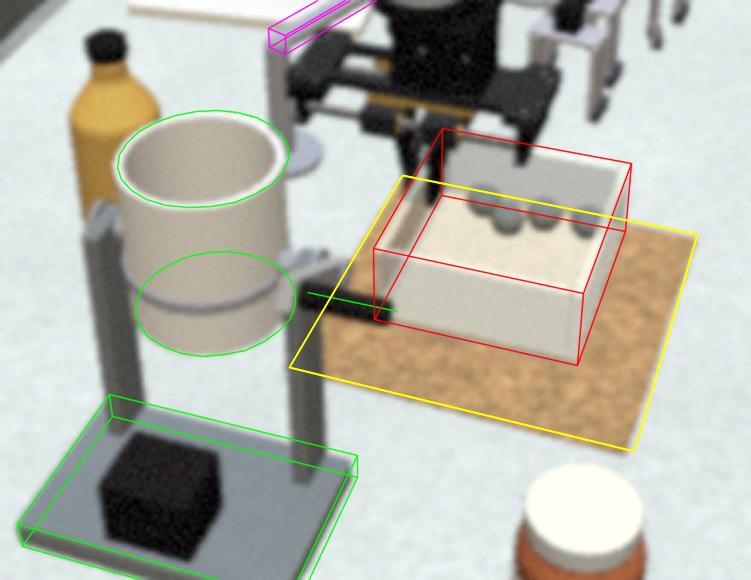

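View pics/bt.png

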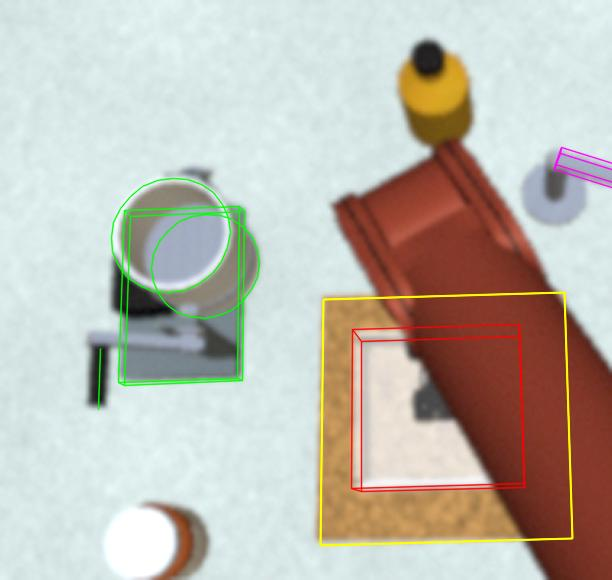

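```bash
python3 -m crank '[{"dx":0,"dy":0,"dz":-0.01,"wx":0,"wy":0,"wz":0,"hand":0},{"dx":0,"dy":0,"dz":-0.008,"wx":0,"wy":0,"wz":0,"hand":0},{"dx":0,"dy":0,"dz":-0.003,"wx":0,"wy":0,"wz":0,"hand":0},{"dx":0,"dy":0,"dz":-0.002,"wx":0,"wy":0,"wz":0,"hand":0},{"dx":0,"dy":0,"dz":0,"wx":0,"wy":0,"wz":0,"hand":0}]'
python3 - <<'E'
from ck import *
s,M=st()
E
```

```text
clock: 23.95
tcp_pos: [0.5327, 0.0668, 0.0404]
orientation: [-0.496, -0.504, -0.496, 0.505]
force: [0.0, -0.1, -2.9]
finger_gap: 0.0076
t 24.05 tcp [0.5327 0.0668 0.0403] F [-0.0753 -0.3218 -1.5035] gap 0.0076
q [ 0.5337  0.4199 -0.8748  1.9006  0.3817  0.998  -0.5271]
toolx [-0.0011 -0.0005 -1.    ] tooly [ 0.9999 -0.0164 -0.0011]
```

Resting on the mat. Small press, open, lift and look.

```bash
python3 -m crank '[{"dx":-0.001,"dy":-0.001,"dz":-0.001,"wx":0,"wy":0,"wz":0,"hand":0},{"dx":0,"dy":0,"dz":0,"wx":0,"wy":0,"wz":0,"hand":0.25},{"dx":0,"dy":0,"dz":0,"wx":0,"wy":0,"wz":0,"hand":0.35},{"dx":0,"dy":0,"dz":0.03,"wx":0,"wy":0,"wz":0,"hand":0.35},{"dx":0,"dy":0,"dz":0.05,"wx":0,"wy":0,"wz":0,"hand":0.35},{"dx":0,"dy":-0.04,"dz":0.05,"wx":0,"wy":0,"wz":0,"hand":0.5},{"dx":0,"dy":-0.06,"dz":0.03,"wx":0,"wy":0,"wz":0,"hand":0.5},{"dx":-0.02,"dy":-0.06,"dz":0,"wx":0,"wy":0,"wz":0,"hand":0.5}]'
python3 -m crank '[{"dx":-0.01,"dy":-0.06,"dz":0,"wx":0,"wy":0,"wz":0,"hand":0.5},{"dx":0,"dy":-0.06,"dz":0,"wx":0,"wy":0,"wz":0,"hand":0.5},{"dx":0,"dy":-0.03,"dz":0,"wx":0,"wy":0,"wz":0,"hand":0.5}]'
python3 - <<'E'
from ck import *
s,M=st()
show([.459,.0865,-.018],0.001,"b")
E
```

```text
clock: 25.05
tcp_pos: [0.5127, -0.0885, 0.2032]
orientation: [0.499, 0.503, 0.498, -0.5]
force: [1.0, -0.8, -0.6]
finger_gap: 0.0424
clock: 25.42
tcp_pos: [0.4999, -0.247, 0.2044]
orientation: [0.499, 0.503, 0.496, -0.502]
force: [0.3, 0.4, 0.1]
finger_gap: 0.0436
t 25.52 tcp [ 0.4999 -0.2476  0.204 ] F [-0.6096  0.6121 -0.8075] gap 0.0436
q [ 1.0699  0.2392 -0.7945  1.6895  0.1783  1.2828  0.2265]
toolx [ 0.0039 -0.0022 -1.    ] tooly [ 0.9999 -0.0129  0.0039]
```

View pics/bs.png

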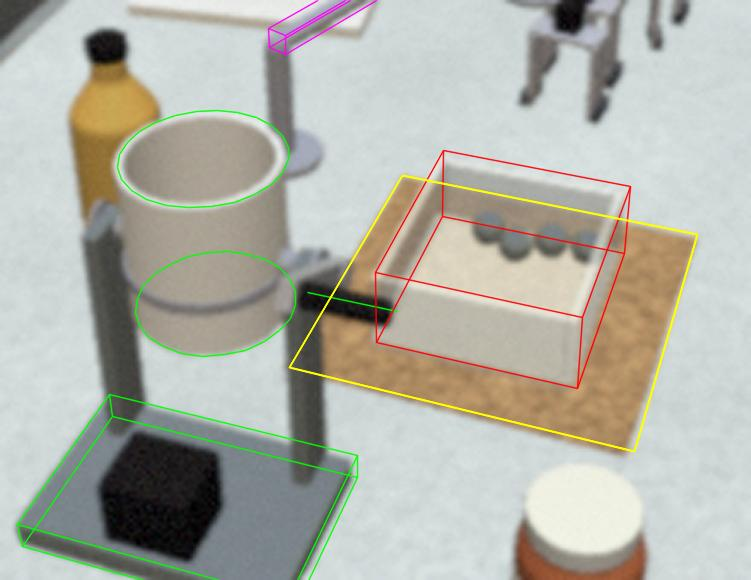

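View pics/bt.png

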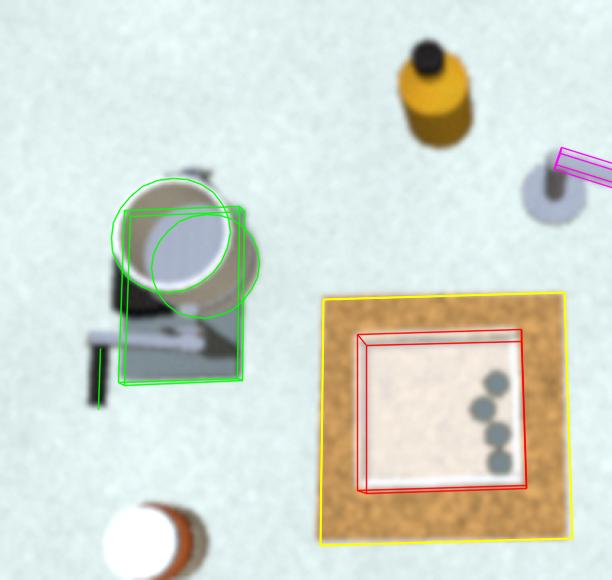

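```bash
python3 -m crank '[{"dx":-0.027,"dy":0,"dz":-0.03,"wx":0.1,"wy":0.2,"wz":0,"hand":0.55},{"dx":0,"dy":0,"dz":-0.03,"wx":0,"wy":0,"wz":0,"hand":0.55},{"dx":0,"dy":0,"dz":-0.02,"wx":0,"wy":0,"wz":0,"hand":0.55},{"dx":0,"dy":0,"dz":0,"wx":0,"wy":0,"wz":0,"hand":0.55}]'
python3 - <<'E'
from ck import *
s,M=st()
crop(S,230,120,360,220,"es.png");crop(T,280,170,400,260,"et.png")
E
```

```text
clock: 26.02
tcp_pos: [0.4726, -0.245, 0.1223]
orientation: [0.498, 0.503, 0.497, -0.502]
force: [-0.7, -0.5, 0.4]
finger_gap: 0.0476
t 26.12 tcp [ 0.4739 -0.2455  0.124 ] F [ 0.1329 -0.0452 -0.008 ] gap 0.0476
q [ 1.0873  0.2598 -0.784   1.8413  0.203   1.1185  0.2205]
toolx [ 0.0037 -0.0012 -1.    ] tooly [ 0.9999 -0.0109  0.0037]
es.png scale 5.8
et.png scale 6.444444444444445
```

View pics/es.png

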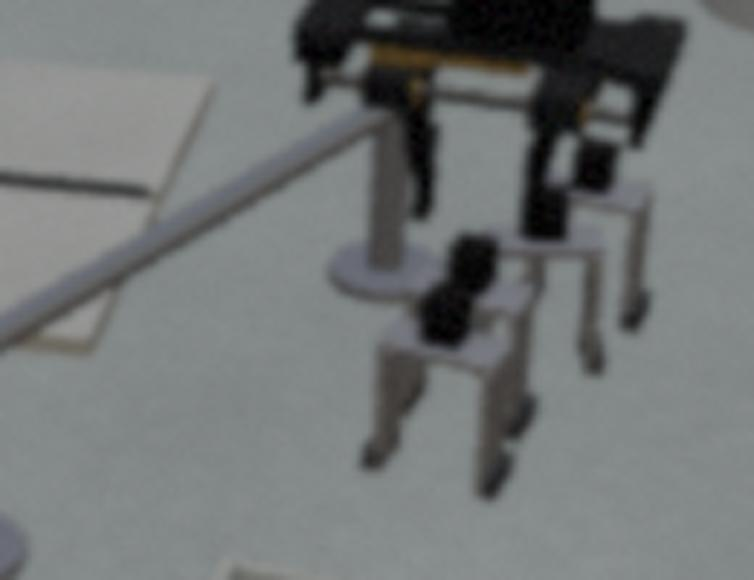

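View pics/et.png

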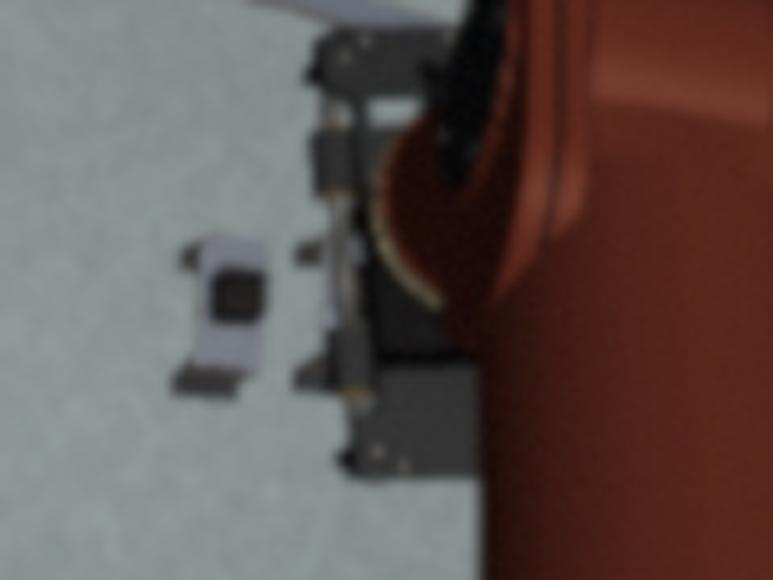

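```bash
python3 -m crank '[{"dx":-0.001,"dy":-0.002,"dz":-0.018,"wx":0,"wy":0.2,"wz":-0.5,"hand":0.55},{"dx":0,"dy":0,"dz":-0.016,"wx":0,"wy":0,"wz":0,"hand":0.55},{"dx":0,"dy":0,"dz":0,"wx":0,"wy":0,"wz":0,"hand":0.3},{"dx":0,"dy":0,"dz":0,"wx":0,"wy":0,"wz":0,"hand":0},{"dx":0,"dy":0,"dz":0,"wx":0,"wy":0,"wz":0,"hand":0},{"dx":0,"dy":0,"dz":0,"wx":0,"wy":0,"wz":0,"hand":0}]'
python3 - <<'E'
from ck import *
s,M=st()
crop(S,230,120,360,220,"es.png")
E
```

```text
clock: 26.88
tcp_pos: [0.4741, -0.2477, 0.0895]
orientation: [-0.496, -0.505, -0.494, 0.505]
force: [-0.2, -0.5, -1.8]
finger_gap: 0.0239
t 26.98 tcp [ 0.4741 -0.2477  0.0894] F [ 0.1591  0.5323 -1.9456] gap 0.0238
q [ 1.0679  0.3042 -0.7685  1.8726  0.2433  1.0569  0.1822]
toolx [ 0.0023 -0.0025 -1.    ] tooly [ 0.9998 -0.0198  0.0023]
es.png scale 5.8
```

View pics/es.png

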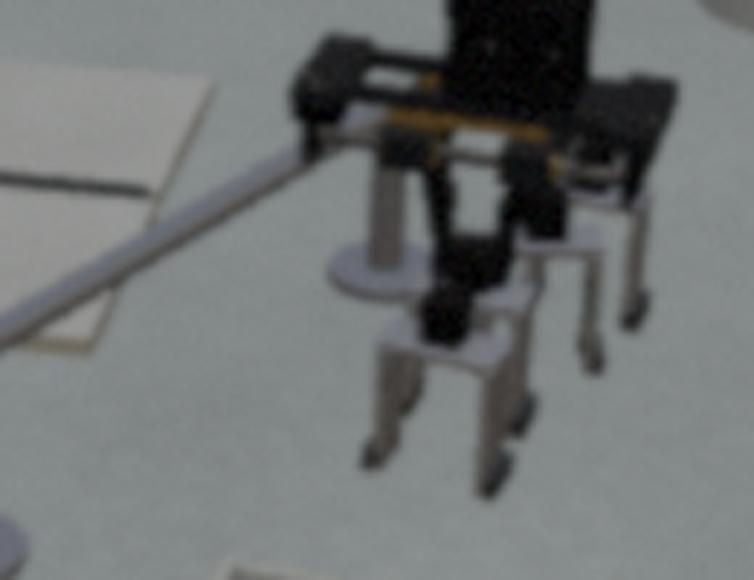

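```bash
python3 -m crank '[{"dx":0,"dy":0,"dz":0.02,"wx":0,"wy":0,"wz":0,"hand":0},{"dx":0,"dy":0,"dz":0.05,"wx":0,"wy":0,"wz":0,"hand":0},{"dx":0,"dy":0,"dz":0.05,"wx":0,"wy":0,"wz":0,"hand":0},{"dx":0.02,"dy":0.01,"dz":0.03,"wx":0,"wy":0,"wz":-5,"hand":0},{"dx":0.04,"dy":0.017,"dz":0,"wx":0,"wy":0,"wz":-7,"hand":0},{"dx":0.04,"dy":0.017,"dz":0,"wx":0,"wy":0,"wz":-7,"hand":0},{"dx":0.04,"dy":0.015,"dz":0,"wx":0,"wy":0,"wz":0,"hand":0},{"dx":0.015,"dy":0.005,"dz":0,"wx":0,"wy":0,"wz":0,"hand":0}]'
python3 - <<'E'
from ck import *
s,M=st(); print(np.arctan2(M[1,1],M[0,1]))
crop(S,190,110,350,220,"es.png");crop(T,240,120,400,250,"et.png")
E
```

```text
clock: 27.98
tcp_pos: [0.6319, -0.1824, 0.2565]
orientation: [0.404, 0.584, 0.397, -0.582]
force: [0.8, 0.5, -1.4]
finger_gap: 0.0238
t 28.07 tcp [ 0.6315 -0.1826  0.2564] F [-1.0341  0.3098 -2.2958] gap 0.0239
q [ 0.7719  0.4306 -0.7809  1.3707  0.3066  1.4519 -0.3628]
toolx [ 0.0086 -0.0065 -0.9999] tooly [ 0.9335 -0.3585  0.0104]
-0.36672608155604774
es.png scale 4.875
et.png scale 4.461538461538462
```

View pics/es.png

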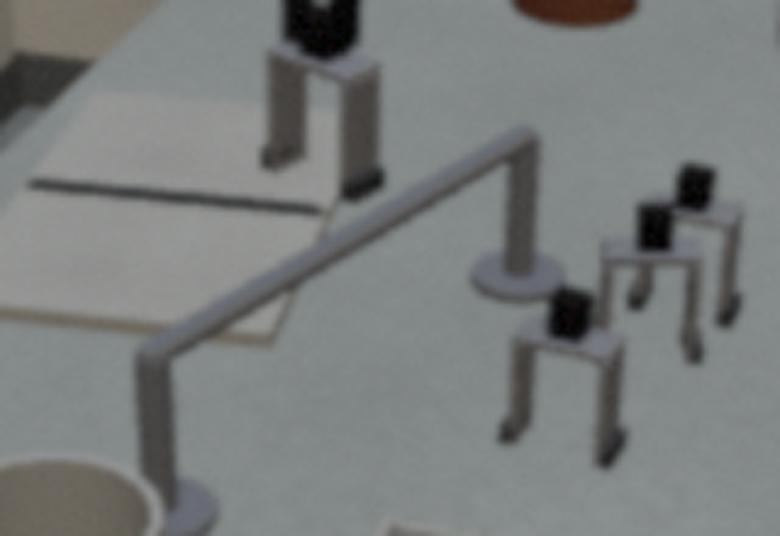

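View pics/et.png

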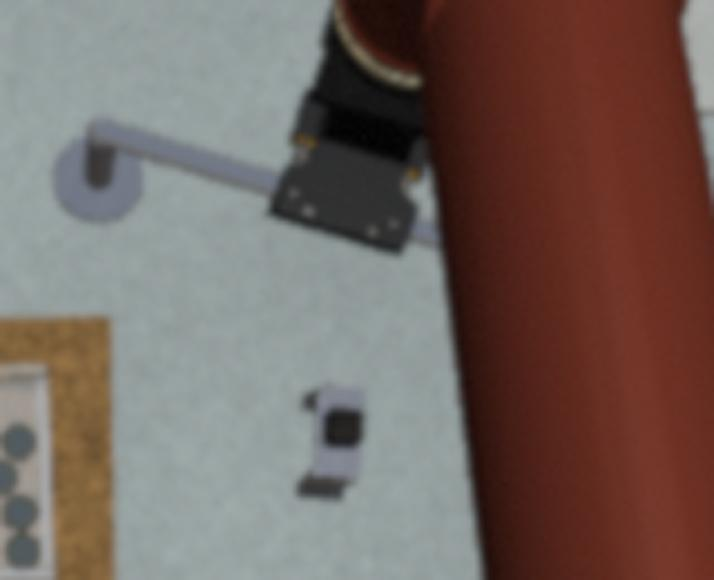

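```bash
python3 -m crank '[{"dx":0.001,"dy":0,"dz":-0.02,"wx":0.4,"wy":0.5,"wz":0,"hand":0},{"dx":0,"dy":0,"dz":-0.025,"wx":0,"wy":0,"wz":0,"hand":0},{"dx":0,"dy":0,"dz":-0.025,"wx":0,"wy":0,"wz":0,"hand":0},{"dx":0,"dy":0,"dz":-0.02,"wx":0,"wy":0,"wz":0,"hand":0},{"dx":0,"dy":0,"dz":0,"wx":0,"wy":0,"wz":0,"hand":0}]'
python3 - <<'E'
from ck import *
s,M=st(); print(np.arctan2(M[1,1],M[0,1]))
crop(S,190,110,310,200,"es.png")
E
```

```text
clock: 28.7
tcp_pos: [0.6277, -0.1867, 0.1618]
orientation: [-0.398, -0.582, -0.4, 0.585]
force: [-0.4, -1.1, -1.4]
finger_gap: 0.0241
t 28.80 tcp [ 0.6291 -0.1866  0.164 ] F [ 0.8013  0.013  -1.869 ] gap 0.0241
q [ 0.7748  0.4882 -0.7605  1.4903  0.3433  1.3008 -0.3908]
toolx [-0.001 -0.001 -1.   ] tooly [ 0.9318 -0.363  -0.0006]
-0.37144724431226694
es.png scale 6.444444444444445
```

View pics/es.png

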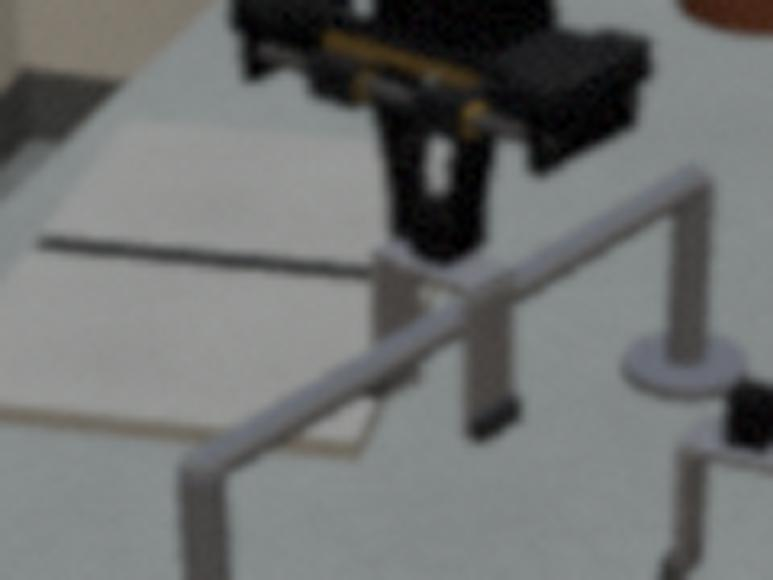

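```bash
python3 -m crank '[{"dx":0.002,"dy":0,"dz":-0.012,"wx":0,"wy":0,"wz":0,"hand":0},{"dx":0,"dy":0,"dz":-0.008,"wx":0,"wy":0,"wz":0,"hand":0},{"dx":0,"dy":0,"dz":-0.004,"wx":0,"wy":0,"wz":0,"hand":0},{"dx":0,"dy":0,"dz":-0.002,"wx":0,"wy":0,"wz":0,"hand":0},{"dx":0,"dy":0,"dz":0,"wx":0,"wy":0,"wz":0,"hand":0}]'
python3 - <<'E'
from ck import *
s,M=st()
E
```

```text
clock: 29.42
tcp_pos: [0.6325, -0.1865, 0.1384]
orientation: [0.4, 0.584, 0.398, -0.583]
force: [-0.6, 0.1, -1.4]
finger_gap: 0.024
t 29.52 tcp [ 0.6326 -0.1865  0.1386] F [-0.0054 -0.016  -2.441 ] gap 0.0244
q [ 0.767   0.5114 -0.7519  1.5137  0.361   1.2563 -0.4037]
toolx [ 0.0023 -0.0019 -1.    ] tooly [ 0.9319 -0.3628  0.0029]
```

```bash
python3 -m crank '[{"dx":0,"dy":0,"dz":-0.002,"wx":0,"wy":0,"wz":0,"hand":0},{"dx":0,"dy":0,"dz":-0.002,"wx":0,"wy":0,"wz":0,"hand":0}]'

```

```text
clock: 29.78
tcp_pos: [0.6329, -0.1865, 0.138]
orientation: [0.401, 0.584, 0.397, -0.583]
force: [-8.4, 0.7, 16.2]
finger_gap: 0.0241
```

```bash
python3 -m crank '[{"dx":0,"dy":0,"dz":0.001,"wx":0,"wy":0,"wz":0,"hand":0.2},{"dx":0,"dy":0,"dz":0,"wx":0,"wy":0,"wz":0,"hand":0.5},{"dx":0,"dy":0,"dz":0,"wx":0,"wy":0,"wz":0,"hand":0.55},{"dx":0,"dy":0,"dz":0.03,"wx":0,"wy":0,"wz":0,"hand":0.55},{"dx":0,"dy":0,"dz":0.05,"wx":0,"wy":0,"wz":0,"hand":0.55},{"dx":-0.05,"dy":0,"dz":0.01,"wx":0,"wy":0,"wz":6,"hand":0.55},{"dx":-0.055,"dy":0,"dz":0,"wx":0,"wy":0,"wz":7,"hand":0.55},{"dx":-0.05,"dy":0,"dz":0,"wx":0,"wy":0,"wz":7,"hand":0.55}]'
python3 - <<'E'
from ck import *
s,M=st(); print(np.arctan2(M[1,1],M[0,1]))
crop(S,190,110,350,220,"es.png")
E
```

```text
clock: 30.78
tcp_pos: [0.4779, -0.1852, 0.2311]
orientation: [0.499, 0.504, 0.496, -0.501]
force: [-0.1, -0.7, 1.1]
finger_gap: 0.048
t 30.88 tcp [ 0.4749 -0.1864  0.231 ] F [ 0.0173 -0.7702  0.2971] gap 0.0479
q [ 1.1282  0.1126 -0.891   1.7546  0.0926  1.3126  0.2039]
toolx [ 0.0039 -0.0031 -1.    ] tooly [ 0.9999 -0.0132  0.0039]
-0.013159424914904575
es.png scale 4.875
```

View pics/es.png

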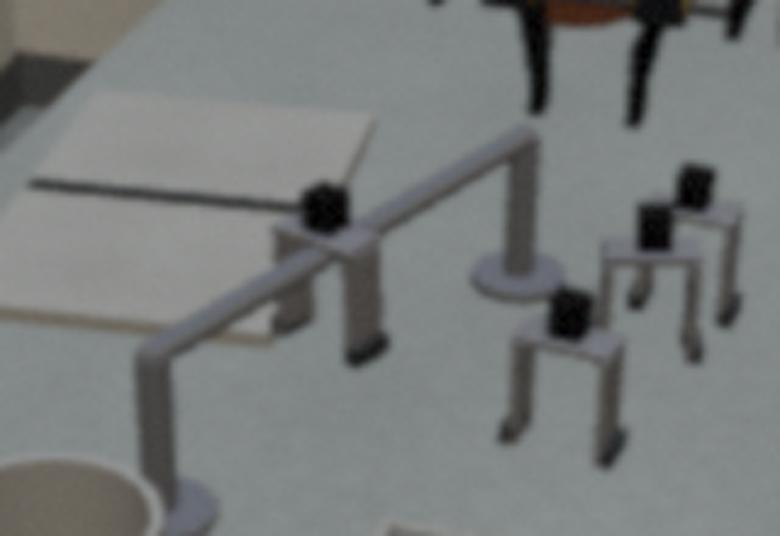

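```bash
python3 -m crank '[{"dx":0,"dy":-0.001,"dz":-0.04,"wx":0.2,"wy":0.3,"wz":-0.5,"hand":0.55},{"dx":0,"dy":0,"dz":-0.04,"wx":0,"wy":0,"wz":0,"hand":0.55},{"dx":0,"dy":0,"dz":-0.03,"wx":0,"wy":0,"wz":0,"hand":0.55},{"dx":0,"dy":0,"dz":0,"wx":0,"wy":0,"wz":0,"hand":0.55}]'
python3 - <<'E'
from ck import *
s,M=st(); print(np.arctan2(M[1,1],M[0,1]))
crop(S,190,110,350,220,"es.png")
E
```

```text
clock: 31.38
tcp_pos: [0.4765, -0.1886, 0.12]
orientation: [-0.495, -0.507, -0.492, 0.507]
force: [0.8, 0.0, -0.2]
finger_gap: 0.0476
t 31.48 tcp [ 0.4781 -0.1891  0.1224] F [-0.202   0.2219  0.2024] gap 0.0476
q [ 1.076   0.2316 -0.8728  1.8878  0.2022  1.1044  0.0994]
toolx [ 0.0063 -0.0051 -1.    ] tooly [ 0.9996 -0.0266  0.0064]
-0.02656129450492707
es.png scale 4.875
```

View pics/es.png

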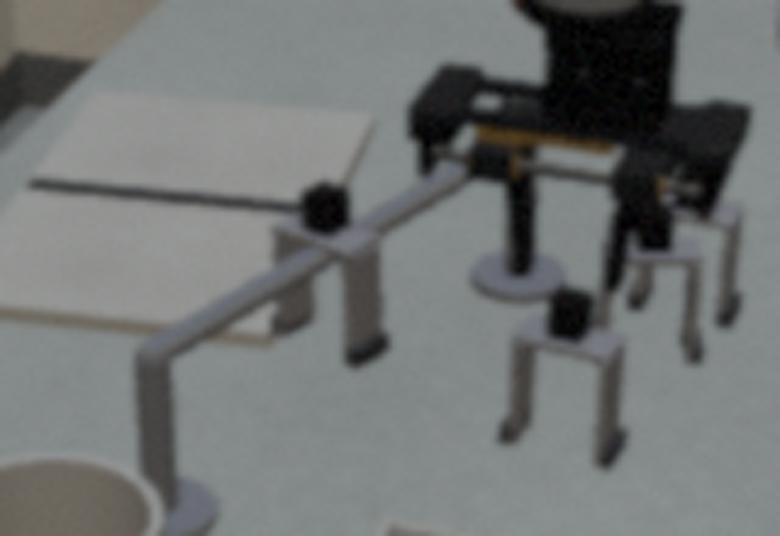

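```bash
python3 -m crank '[{"dx":-0.004,"dy":0.001,"dz":-0.018,"wx":0.3,"wy":0.3,"wz":0,"hand":0.55},{"dx":0,"dy":0,"dz":-0.014,"wx":0,"wy":0,"wz":0,"hand":0.55},{"dx":0,"dy":0,"dz":0,"wx":0,"wy":0,"wz":0,"hand":0.3},{"dx":0,"dy":0,"dz":0,"wx":0,"wy":0,"wz":0,"hand":0},{"dx":0,"dy":0,"dz":0,"wx":0,"wy":0,"wz":0,"hand":0},{"dx":0,"dy":0,"dz":0,"wx":0,"wy":0,"wz":0,"hand":0}]'
python3 - <<'E'
from ck import *
s,M=st()
crop(S,230,120,360,220,"es.png")
E
```

```text
clock: 32.22
tcp_pos: [0.476, -0.1887, 0.0915]
orientation: [0.495, 0.507, 0.492, -0.506]
force: [-0.1, 0.4, -2.0]
finger_gap: 0.0241
t 32.33 tcp [ 0.476  -0.1887  0.0914] F [-0.0463 -0.4461 -1.3989] gap 0.0240
q [ 1.0597  0.2702 -0.8608  1.9218  0.2367  1.0483  0.0713]
toolx [ 0.0048 -0.0019 -1.    ] tooly [ 0.9996 -0.0272  0.0048]
es.png scale 5.8
```

View pics/es.png

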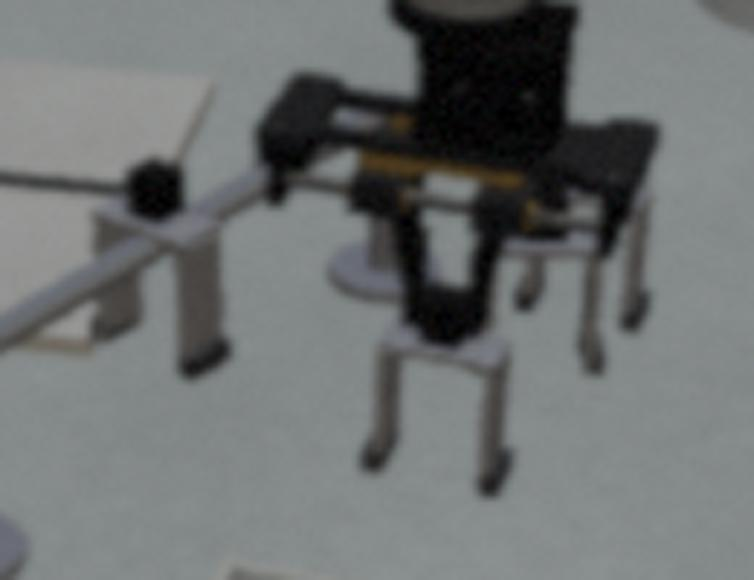

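```bash
python3 -m crank '[{"dx":0,"dy":0,"dz":0.02,"wx":0,"wy":0,"wz":0,"hand":0},{"dx":0,"dy":0.005,"dz":0.05,"wx":0,"wy":0,"wz":0,"hand":0},{"dx":0,"dy":0.01,"dz":0.05,"wx":0,"wy":0,"wz":0,"hand":0},{"dx":0.03,"dy":0.018,"dz":0.03,"wx":0,"wy":0,"wz":-5,"hand":0},{"dx":0.045,"dy":0.018,"dz":0,"wx":0,"wy":0,"wz":-7,"hand":0},{"dx":0.045,"dy":0.012,"dz":0,"wx":0,"wy":0,"wz":-7,"hand":0},{"dx":0.042,"dy":0.01,"dz":0,"wx":0,"wy":0,"wz":0,"hand":0},{"dx":0.017,"dy":0.004,"dz":0,"wx":0,"wy":0,"wz":0,"hand":0}]'
cat > rl.py <<'E'
from h import *
s,M=st(); print("yaw",np.arctan2(M[1,1],M[0,1])); d=s["tcp_pos"][:2]-[.6208,-.215]; a=.3666
print("along %.4f perp %.4f"%(d[0]*np.sin(a)+d[1]*np.cos(a), d[0]*np.cos(a)-d[1]*np.sin(a)))
E
python3 rl.py
```

```text
clock: 33.33
tcp_pos: [0.6585, -0.1101, 0.2579]
orientation: [0.402, 0.586, 0.394, -0.583]
force: [-0.4, 0.5, -0.8]
finger_gap: 0.0242
t 33.33 tcp [ 0.6585 -0.1101  0.2579] F [-0.3869  0.5181 -0.7573] gap 0.0242
q [ 0.6948  0.4769 -0.8658  1.3386  0.3661  1.4761 -0.5197]
toolx [ 0.0105 -0.0061 -0.9999] tooly [ 0.9304 -0.3663  0.012 ]
yaw -0.3750278361768452
along 0.1115 perp -0.0024
```

```bash
python3 -m crank '[{"dx":0.003,"dy":0,"dz":-0.02,"wx":0.3,"wy":0.6,"wz":0.5,"hand":0},{"dx":0,"dy":0,"dz":-0.025,"wx":0,"wy":0,"wz":0,"hand":0},{"dx":0,"dy":0,"dz":-0.025,"wx":0,"wy":0,"wz":0,"hand":0},{"dx":0,"dy":0,"dz":-0.02,"wx":0,"wy":0,"wz":0,"hand":0},{"dx":0,"dy":0,"dz":0,"wx":0,"wy":0,"wz":0,"hand":0}]'
python3 rl.py; python3 -c "
from ck import *
crop(S,170,110,310,210,'es.png')"
```

```text
clock: 33.95
tcp_pos: [0.6588, -0.1115, 0.1642]
orientation: [-0.4, -0.582, -0.402, 0.583]
force: [0.3, -0.3, -1.9]
finger_gap: 0.0239
t 33.95 tcp [ 0.6588 -0.1115  0.1642] F [ 0.2606 -0.3312 -1.8694] gap 0.0239
q [ 0.6939  0.5425 -0.8434  1.4516  0.4067  1.3329 -0.5399]
toolx [-0.0037  0.001  -1.    ] tooly [ 0.9341 -0.3571 -0.0038]
yaw -0.3651119694149583
along 0.1102 perp -0.0016
es.png scale 5.571428571428571
```

View pics/es.png

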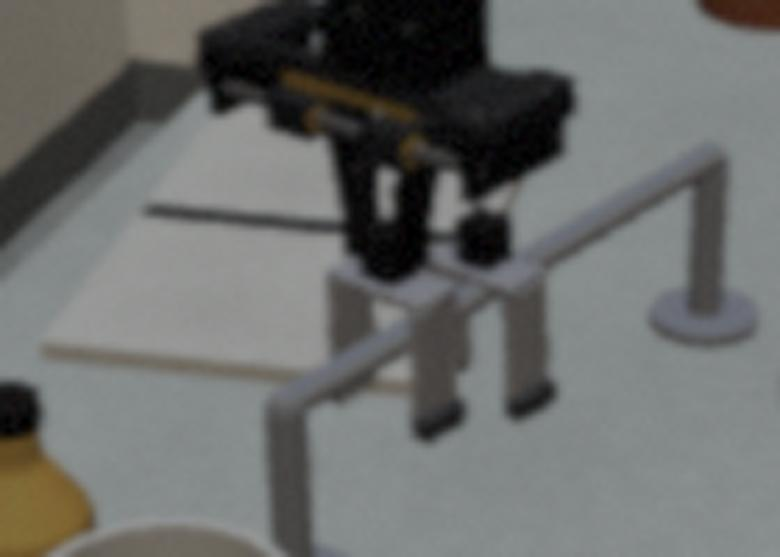

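```bash
python3 -m crank '[{"dx":0.001,"dy":0,"dz":-0.01,"wx":0,"wy":-0.2,"wz":0,"hand":0},{"dx":0,"dy":0,"dz":-0.008,"wx":0,"wy":0,"wz":0,"hand":0},{"dx":0,"dy":0,"dz":-0.003,"wx":0,"wy":0,"wz":0,"hand":0},{"dx":0,"dy":0,"dz":-0.002,"wx":0,"wy":0,"wz":0,"hand":0}]'
python3 rl.py
```

```text
clock: 34.55
tcp_pos: [0.6623, -0.1111, 0.1443]
orientation: [0.402, 0.584, 0.4, -0.58]
force: [-0.1, -0.7, -2.9]
finger_gap: 0.0238
t 34.55 tcp [ 0.6623 -0.1111  0.1443] F [-0.1077 -0.7238 -2.8774] gap 0.0238
q [ 0.6911  0.5565 -0.8372  1.4756  0.421   1.2895 -0.5502]
toolx [ 0.0066  0.0001 -1.    ] tooly [ 0.9341 -0.357   0.0061]
yaw -0.3650334409619597
along 0.1118 perp 0.0015
```

```bash
python3 -m crank '[{"dx":0,"dy":0,"dz":-0.003,"wx":0,"wy":0.3,"wz":0,"hand":0},{"dx":0,"dy":0,"dz":-0.002,"wx":0,"wy":0,"wz":0,"hand":0}]'

```

```text
clock: 34.8
tcp_pos: [0.6625, -0.111, 0.1403]
orientation: [0.401, 0.583, 0.401, -0.582]
force: [-6.2, -0.6, 15.4]
finger_gap: 0.0241
```

```bash
python3 -m crank '[{"dx":0,"dy":0,"dz":0.001,"wx":0,"wy":0,"wz":0,"hand":0.2},{"dx":0,"dy":0,"dz":0,"wx":0,"wy":0,"wz":0,"hand":0.5},{"dx":0,"dy":0,"dz":0,"wx":0,"wy":0,"wz":0,"hand":0.55},{"dx":0,"dy":0,"dz":0.03,"wx":0,"wy":0,"wz":0,"hand":0.55},{"dx":0,"dy":0,"dz":0.05,"wx":0,"wy":0,"wz":0,"hand":0.55},{"dx":-0.04,"dy":-0.03,"dz":0.01,"wx":0,"wy":0,"wz":8,"hand":0.55},{"dx":-0.042,"dy":-0.042,"dz":0,"wx":0,"wy":0,"wz":8,"hand":0.55},{"dx":-0.042,"dy":-0.042,"dz":0,"wx":0,"wy":0,"wz":8,"hand":0.55}]'
python3 -m crank '[{"dx":-0.042,"dy":-0.042,"dz":0,"wx":0,"wy":0,"wz":8,"hand":0.55},{"dx":-0.04,"dy":-0.04,"dz":0,"wx":0,"wy":0,"wz":6,"hand":0.55},{"dx":0,"dy":0,"dz":0,"wx":0,"wy":0,"wz":0,"hand":0.55}]'
python3 rl.py; python3 -c "
from ck import *
crop(S,190,110,350,220,'es.png')
crop(T,240,130,400,250,'et.png')"
```

```text
clock: 35.8
tcp_pos: [0.5388, -0.2213, 0.2344]
orientation: [0.519, 0.482, 0.518, -0.479]
force: [0.4, -1.5, 0.1]
finger_gap: 0.048
clock: 36.17
tcp_pos: [0.4501, -0.3111, 0.2345]
orientation: [0.574, 0.414, 0.573, -0.413]
force: [0.7, -0.1, 0.7]
finger_gap: 0.0477
t 36.17 tcp [ 0.4501 -0.3111  0.2345] F [ 0.6572 -0.0594  0.6837] gap 0.0477
q [ 1.4006  0.2431 -1.0091  1.6629  0.2097  1.3497  0.6802]
toolx [ 0.0024 -0.0003 -1.    ] tooly [0.9488 0.3158 0.0022]
yaw 0.3213115892583177
along -0.1509 perp -0.1249
es.png scale 4.875
et.png scale 4.833333333333333
```

View pics/es.png

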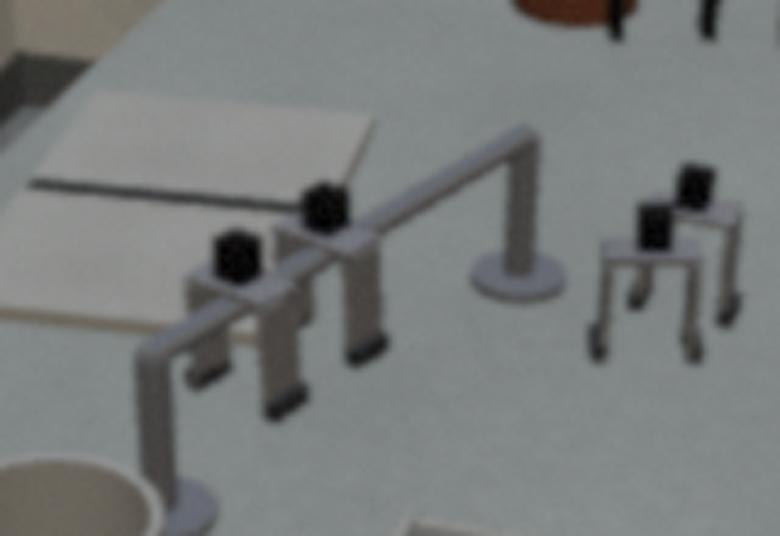

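View pics/et.png

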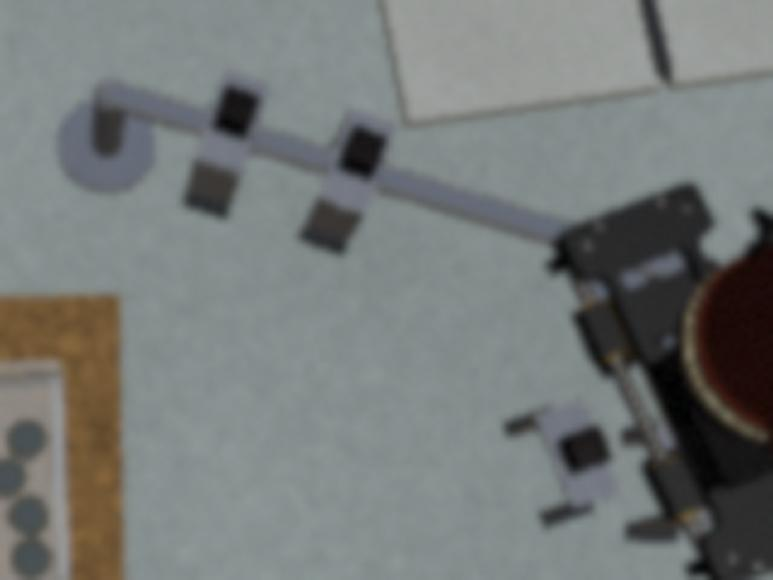

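```bash
python3 -m crank '[{"dx":-0.005,"dy":-0.008,"dz":-0.04,"wx":0,"wy":0.1,"wz":-1,"hand":0.55},{"dx":0,"dy":0,"dz":-0.04,"wx":0,"wy":0,"wz":0,"hand":0.55},{"dx":0,"dy":0,"dz":-0.035,"wx":0,"wy":0,"wz":0,"hand":0.55},{"dx":0,"dy":0,"dz":0,"wx":0,"wy":0,"wz":0,"hand":0.55}]'
python3 rl.py; python3 -c "
from ck import *
crop(S,230,100,360,200,'es.png')
crop(T,280,170,400,260,'et.png')"
```

```text
clock: 36.78
tcp_pos: [0.4552, -0.3076, 0.1188]
orientation: [0.575, 0.417, 0.571, -0.413]
force: [0.5, -0.2, 0.1]
finger_gap: 0.0478
t 36.77 tcp [ 0.4552 -0.3076  0.1188] F [ 0.4889 -0.1814  0.1183] gap 0.0478
q [ 1.3343  0.3555 -0.9658  1.8066  0.3161  1.1395  0.5818]
toolx [ 0.0077  0.0011 -1.    ] tooly [0.9503 0.3114 0.0077]
yaw 0.3166617377749223
along -0.1458 perp -0.1214
es.png scale 5.8
et.png scale 6.444444444444445
```

View pics/es.png

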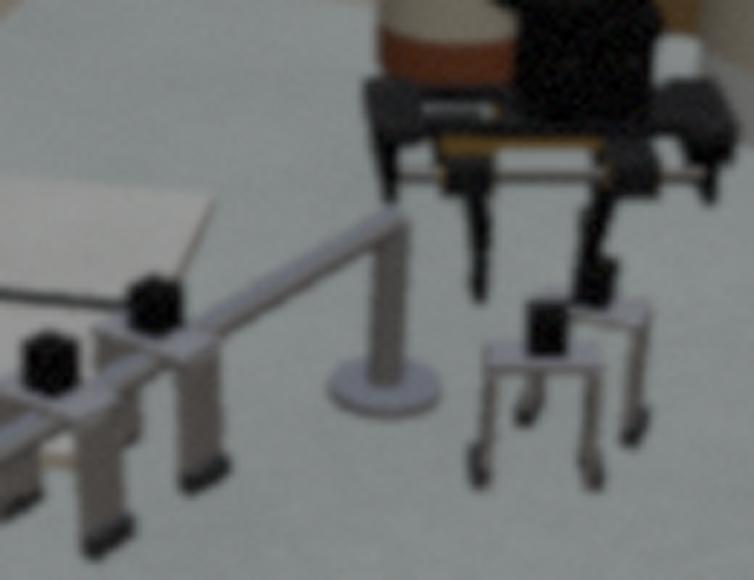

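```bash
python3 -m crank '[{"dx":-0.01,"dy":-0.011,"dz":0,"wx":0,"wy":0.4,"wz":-0.5,"hand":0.55},{"dx":0,"dy":0,"dz":0,"wx":0,"wy":0,"wz":0,"hand":0.55}]'
python3 rl.py; python3 -c "
from ck import *
crop(S,230,100,360,200,'es.png')"
```

```text
clock: 37.12
tcp_pos: [0.448, -0.321, 0.1246]
orientation: [0.574, 0.418, 0.568, -0.417]
force: [-0.5, 0.1, -0.9]
finger_gap: 0.0473
t 37.12 tcp [ 0.448  -0.321   0.1246] F [-0.5304  0.0811 -0.9477] gap 0.0473
q [ 1.3555  0.3483 -0.9613  1.7986  0.3134  1.1486  0.6014]
toolx [ 0.0068 -0.0047 -1.    ] tooly [0.9531 0.3027 0.0051]
yaw 0.30756783941006577
along -0.1609 perp -0.1233
es.png scale 5.8
```

View pics/es.png

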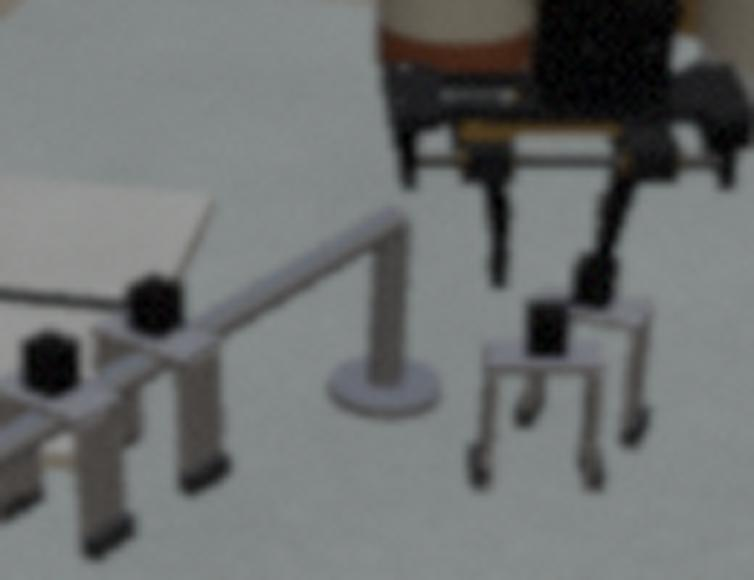

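```bash
python3 -m crank '[{"dx":-0.003,"dy":0.001,"dz":-0.018,"wx":0.3,"wy":0.4,"wz":0,"hand":0.55},{"dx":0,"dy":0,"dz":-0.015,"wx":0,"wy":0,"wz":0,"hand":0.55},{"dx":0,"dy":0,"dz":0,"wx":0,"wy":0,"wz":0,"hand":0.3},{"dx":0,"dy":0,"dz":0,"wx":0,"wy":0,"wz":0,"hand":0},{"dx":0,"dy":0,"dz":0,"wx":0,"wy":0,"wz":0,"hand":0},{"dx":0,"dy":0,"dz":0,"wx":0,"wy":0,"wz":0,"hand":0}]'
python3 rl.py; python3 -c "
from ck import *
crop(S,230,100,360,200,'es.png')"
```

```text
clock: 37.98
tcp_pos: [0.4453, -0.3182, 0.0889]
orientation: [0.57, 0.418, 0.572, -0.416]
force: [-0.5, -0.2, -1.8]
finger_gap: 0.0239
t 37.98 tcp [ 0.4453 -0.3182  0.0889] F [-0.4638 -0.2144 -1.8441] gap 0.0239
q [ 1.3316  0.3908 -0.9406  1.8343  0.3512  1.0965  0.5718]
toolx [-0.0004  0.0021 -1.    ] tooly [0.9525 0.3044 0.0003]
yaw 0.30932732646463756
along -0.1593 perp -0.1268
es.png scale 5.8
```

View pics/es.png

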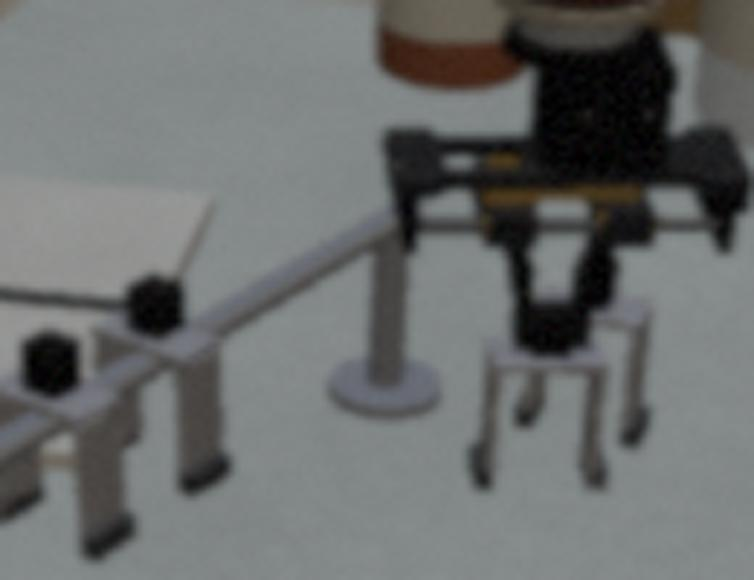

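```bash
python3 -m crank '[{"dx":0,"dy":0,"dz":0.02,"wx":0,"wy":0,"wz":0,"hand":0},{"dx":0,"dy":0.0,"dz":0.05,"wx":0,"wy":0,"wz":0,"hand":0},{"dx":0,"dy":0.0,"dz":0.05,"wx":0,"wy":0,"wz":-3,"hand":0},{"dx":0.02,"dy":0.01,"dz":0.035,"wx":0,"wy":0,"wz":-7,"hand":0},{"dx":0.035,"dy":0.014,"dz":0,"wx":0,"wy":0,"wz":-9,"hand":0},{"dx":0.04,"dy":0.016,"dz":0,"wx":0,"wy":0,"wz":-9,"hand":0},{"dx":0.04,"dy":0.015,"dz":0,"wx":0,"wy":0,"wz":-9,"hand":0},{"dx":0.02,"dy":0.008,"dz":0,"wx":0,"wy":0,"wz":-2,"hand":0}]'
python3 rl.py
```

```text
clock: 39.08
tcp_pos: [0.6029, -0.2542, 0.261]
orientation: [0.393, 0.591, 0.389, -0.587]
force: [0.1, 0.1, -2.4]
finger_gap: 0.0234
t 39.08 tcp [ 0.6029 -0.2542  0.261 ] F [ 0.097   0.1377 -2.3879] gap 0.0234
q [ 0.9502  0.45   -0.873   1.3667  0.3435  1.4717 -0.302 ]
toolx [ 0.0075 -0.003  -1.    ] tooly [ 0.9216 -0.3881  0.0081]
yaw -0.3986249801862429
along -0.0430 perp -0.0026
```

```bash
python3 -m crank '[{"dx":0.005,"dy":0.001,"dz":-0.02,"wx":0.2,"wy":0.4,"wz":1.6,"hand":0},{"dx":0,"dy":0,"dz":-0.025,"wx":0,"wy":0,"wz":0,"hand":0},{"dx":0,"dy":0,"dz":-0.025,"wx":0,"wy":0,"wz":0,"hand":0},{"dx":0,"dy":0,"dz":-0.02,"wx":0,"wy":0,"wz":0,"hand":0},{"dx":0,"dy":0,"dz":0,"wx":0,"wy":0,"wz":0,"hand":0}]'
python3 rl.py; python3 -c "
from ck import *
crop(S,190,110,310,200,'es.png')"
```

```text
clock: 39.7
tcp_pos: [0.6058, -0.2539, 0.1675]
orientation: [0.401, 0.582, 0.403, -0.582]
force: [-0.5, 0.1, -0.9]
finger_gap: 0.0243
t 39.70 tcp [ 0.6058 -0.2539  0.1675] F [-0.4556  0.062  -0.9433] gap 0.0243
q [ 0.9434  0.518  -0.855   1.48    0.3935  1.3248 -0.3035]
toolx [-0.0013  0.0021 -1.    ] tooly [ 0.9357 -0.3528 -0.0019]
yaw -0.3606116313315559
along -0.0417 perp -0.0001
es.png scale 6.444444444444445
```

View pics/es.png

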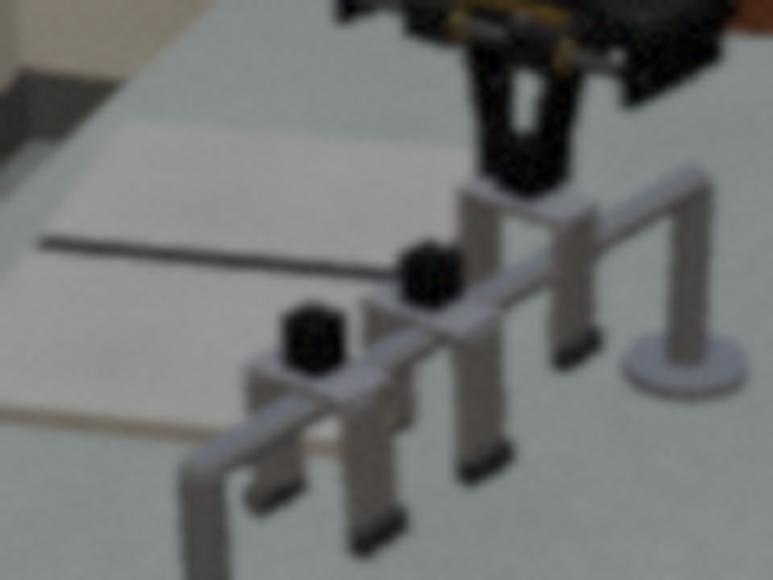

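Lower to about 0.138.

```bash
python3 -m crank '[{"dx":0,"dy":0,"dz":-0.012,"wx":0,"wy":0,"wz":0,"hand":0},{"dx":0,"dy":0,"dz":-0.01,"wx":0,"wy":0,"wz":0,"hand":0},{"dx":0,"dy":0,"dz":-0.004,"wx":0,"wy":0,"wz":0,"hand":0},{"dx":0,"dy":0,"dz":-0.002,"wx":0,"wy":0,"wz":0,"hand":0}]'
python3 rl.py
```

```text
clock: 40.3
tcp_pos: [0.6081, -0.2541, 0.1419]
orientation: [0.403, 0.583, 0.401, -0.58]
force: [-0.6, 0.8, -1.5]
finger_gap: 0.0236
t 40.30 tcp [ 0.6081 -0.2541  0.1419] F [-0.6424  0.7828 -1.5317] gap 0.0236
q [ 0.9385  0.5372 -0.8461  1.5096  0.4113  1.2762 -0.3166]
toolx [ 0.0045 -0.0001 -1.    ] tooly [ 0.9357 -0.3528  0.0043]
yaw -0.3606070914571437
along -0.0410 perp 0.0022
```

```bash
python3 -m crank '[{"dx":-0.001,"dy":0,"dz":-0.003,"wx":0,"wy":0.2,"wz":0,"hand":0},{"dx":0,"dy":0,"dz":-0.002,"wx":0,"wy":0,"wz":0,"hand":0}]'

```

```text
clock: 40.55
tcp_pos: [0.6072, -0.2541, 0.1374]
orientation: [0.403, 0.582, 0.402, -0.581]
force: [-6.4, 0.5, 12.6]
finger_gap: 0.0236
```

```bash
python3 -m crank '[{"dx":0,"dy":0,"dz":0.001,"wx":0,"wy":0,"wz":0,"hand":0.2},{"dx":0,"dy":0,"dz":0,"wx":0,"wy":0,"wz":0,"hand":0.5},{"dx":0,"dy":0,"dz":0,"wx":0,"wy":0,"wz":0,"hand":0.55},{"dx":0,"dy":0,"dz":0.03,"wx":0,"wy":0,"wz":0,"hand":0.55},{"dx":0,"dy":0,"dz":0.05,"wx":0,"wy":0,"wz":0,"hand":0.55},{"dx":-0.045,"dy":-0.033,"dz":0.01,"wx":0,"wy":0,"wz":7,"hand":0.55},{"dx":-0.045,"dy":-0.033,"dz":0,"wx":0,"wy":0,"wz":7,"hand":0.55},{"dx":-0.045,"dy":-0.033,"dz":0,"wx":0,"wy":0,"wz":7,"hand":0.55}]'
python3 -m crank '[{"dx":-0.042,"dy":-0.033,"dz":-0.03,"wx":0,"wy":0,"wz":0,"hand":0.55},{"dx":0,"dy":0,"dz":-0.03,"wx":0,"wy":0,"wz":0,"hand":0.55},{"dx":0,"dy":0,"dz":0,"wx":0,"wy":0,"wz":0,"hand":0.55}]'
python3 rl.py; python3 -c "
from ck import *
crop(S,190,110,350,220,'es.png')
crop(T,240,130,400,250,'et.png')"
```

```text
clock: 41.55
tcp_pos: [0.4735, -0.3498, 0.2322]
orientation: [0.508, 0.494, 0.506, -0.492]
force: [-0.8, -1.3, -0.5]
finger_gap: 0.0479
clock: 41.92
tcp_pos: [0.4257, -0.3889, 0.172]
orientation: [0.507, 0.495, 0.503, -0.495]
force: [-0.3, 0.3, 0.7]
finger_gap: 0.0481
t 41.92 tcp [ 0.4257 -0.3889  0.172 ] F [-0.2816  0.2582  0.6965] gap 0.0481
q [ 1.4333  0.35   -0.9351  1.6836  0.2958  1.2522  0.4547]
toolx [ 0.0044 -0.0036 -1.    ] tooly [0.9998 0.0199 0.0043]
yaw 0.019945387409765498
along -0.2322 perp -0.1199
es.png scale 4.875
et.png scale 4.833333333333333
```

View pics/es.png

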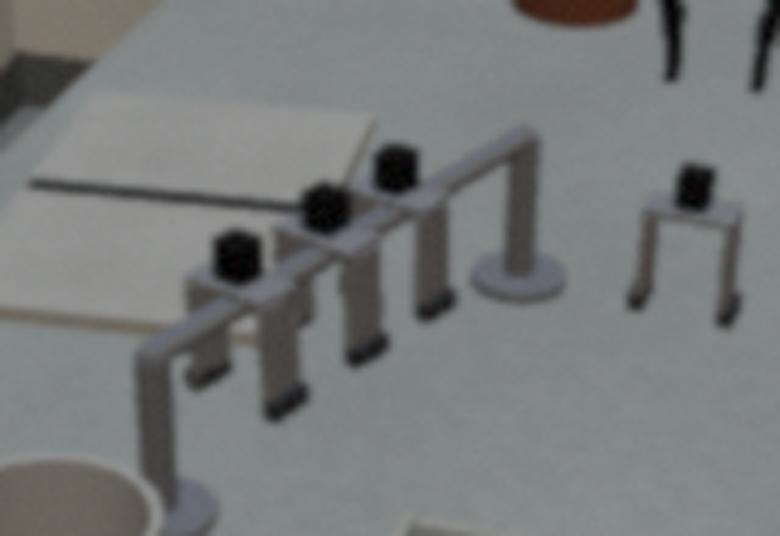

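View pics/et.png

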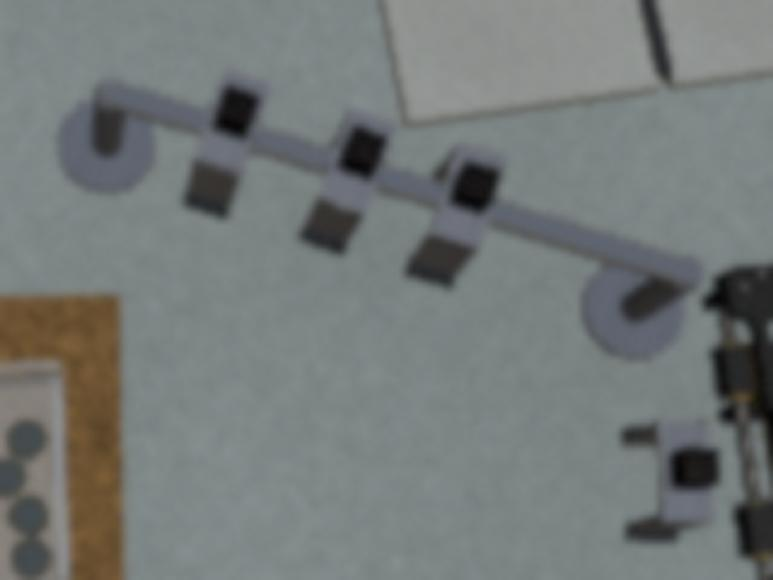

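```bash
python3 -m crank '[{"dx":0.004,"dy":0.002,"dz":-0.03,"wx":0.2,"wy":0.3,"wz":0,"hand":0.55},{"dx":0,"dy":0,"dz":-0.02,"wx":0,"wy":0,"wz":0,"hand":0.55},{"dx":0,"dy":0,"dz":0,"wx":0,"wy":0,"wz":0,"hand":0.55}]'
python3 rl.py; python3 -c "
from ck import *
crop(S,250,100,380,200,'es.png')"
```

```text
clock: 42.4
tcp_pos: [0.4354, -0.3869, 0.1272]
orientation: [0.509, 0.494, 0.503, -0.494]
force: [-0.1, 1.0, 1.0]
finger_gap: 0.0477
t 42.40 tcp [ 0.4354 -0.3869  0.1272] F [-0.1327  1.0106  1.0489] gap 0.0477
q [ 1.3928  0.4038 -0.9142  1.7231  0.3462  1.1767  0.4092]
toolx [ 0.0062 -0.0061 -1.    ] tooly [0.9997 0.0246 0.006 ]
yaw 0.024561278034927223
along -0.2269 perp -0.1114
es.png scale 5.8
```

View pics/es.png

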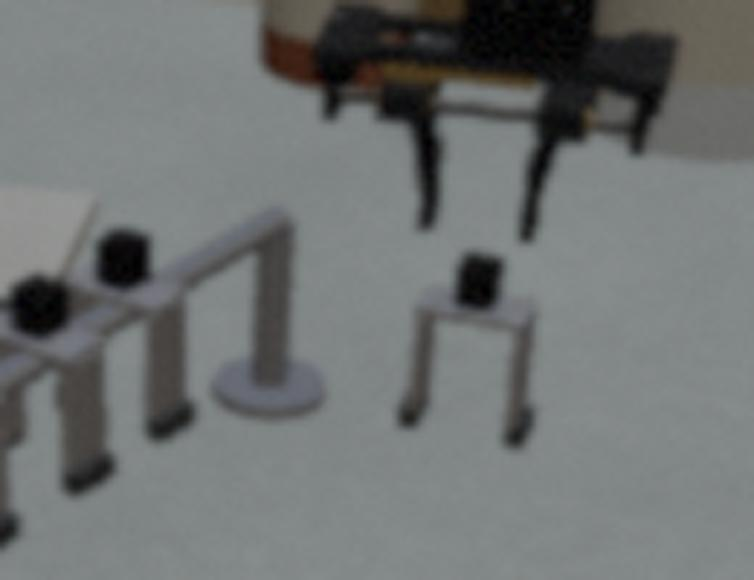

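```bash
python3 -m crank '[{"dx":-0.005,"dy":0,"dz":-0.018,"wx":0.3,"wy":0.4,"wz":0,"hand":0.55},{"dx":0,"dy":0,"dz":-0.017,"wx":0,"wy":0,"wz":0,"hand":0.55},{"dx":0,"dy":0,"dz":0,"wx":0,"wy":0,"wz":0,"hand":0.3},{"dx":0,"dy":0,"dz":0,"wx":0,"wy":0,"wz":0,"hand":0},{"dx":0,"dy":0,"dz":0,"wx":0,"wy":0,"wz":0,"hand":0},{"dx":0,"dy":0,"dz":0,"wx":0,"wy":0,"wz":0,"hand":0}]'
python3 rl.py; python3 -c "
from ck import *
crop(S,250,100,380,200,'es.png')"
```

```text
clock: 43.25
tcp_pos: [0.4312, -0.3882, 0.0928]
orientation: [0.507, 0.494, 0.505, -0.495]
force: [0.4, -0.5, -2.5]
finger_gap: 0.0239
t 43.25 tcp [ 0.4312 -0.3882  0.0928] F [ 0.3797 -0.5458 -2.4861] gap 0.0239
q [ 1.3802  0.4393 -0.8946  1.7581  0.3793  1.1235  0.3888]
toolx [ 0.0016 -0.0036 -1.    ] tooly [0.9997 0.0237 0.0015]
yaw 0.023676896920717096
along -0.2296 perp -0.1150
es.png scale 5.8
```

View pics/es.png

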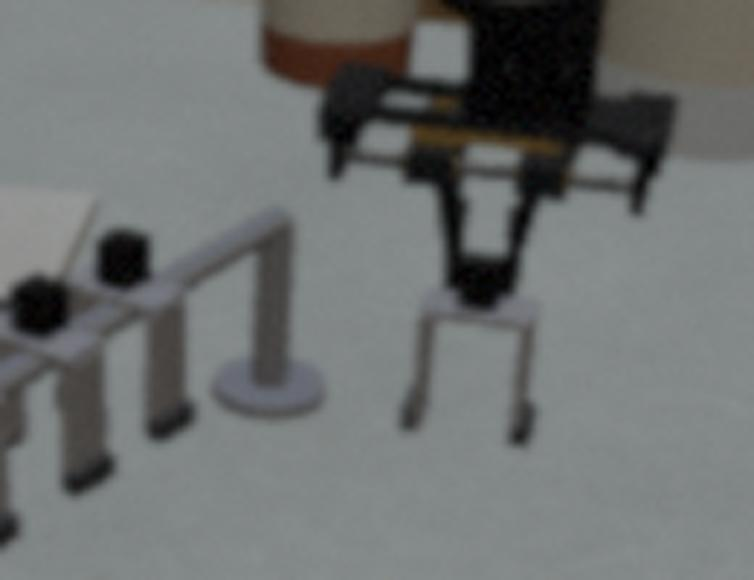

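```bash
python3 -m crank '[{"dx":0,"dy":0,"dz":0.02,"wx":0,"wy":0,"wz":0,"hand":0},{"dx":0,"dy":0.0,"dz":0.05,"wx":0,"wy":0,"wz":0,"hand":0},{"dx":0,"dy":0.0,"dz":0.05,"wx":0,"wy":0,"wz":-2,"hand":0},{"dx":0.02,"dy":0.01,"dz":0.035,"wx":0,"wy":0,"wz":-5,"hand":0},{"dx":0.035,"dy":0.016,"dz":0,"wx":0,"wy":0,"wz":-7,"hand":0},{"dx":0.04,"dy":0.018,"dz":0,"wx":0,"wy":0,"wz":-7,"hand":0},{"dx":0.035,"dy":0.016,"dz":0,"wx":0,"wy":0,"wz":0,"hand":0},{"dx":0.018,"dy":0.008,"dz":0,"wx":0,"wy":0,"wz":0,"hand":0}]'
python3 rl.py
```

```text
clock: 44.35
tcp_pos: [0.5818, -0.3186, 0.2652]
orientation: [0.407, 0.582, 0.399, -0.581]
force: [-0.1, 0.2, -1.1]
finger_gap: 0.0237
t 44.35 tcp [ 0.5818 -0.3186  0.2652] F [-0.094   0.1536 -1.1217] gap 0.0237
q [ 1.0438  0.4696 -0.8825  1.3378  0.3649  1.4879 -0.1696]
toolx [ 0.0076 -0.0084 -0.9999] tooly [ 0.936  -0.3518  0.0101]
yaw -0.3595412391233391
along -0.1107 perp 0.0007
```

```bash
python3 -m crank '[{"dx":0.001,"dy":0.001,"dz":-0.02,"wx":0.4,"wy":0.4,"wz":-0.3,"hand":0},{"dx":0,"dy":0,"dz":-0.025,"wx":0,"wy":0,"wz":0,"hand":0},{"dx":0,"dy":0,"dz":-0.025,"wx":0,"wy":0,"wz":0,"hand":0},{"dx":0,"dy":0,"dz":-0.02,"wx":0,"wy":0,"wz":0,"hand":0},{"dx":0,"dy":0,"dz":0,"wx":0,"wy":0,"wz":0,"hand":0}]'
python3 rl.py; python3 -c "
from ck import *
crop(S,190,100,320,200,'es.png')"
```

```text
clock: 44.98
tcp_pos: [0.5799, -0.3184, 0.1718]
orientation: [-0.4, -0.582, -0.401, 0.583]
force: [-0.9, -0.6, -2.1]
finger_gap: 0.024
t 44.98 tcp [ 0.5799 -0.3184  0.1718] F [-0.8916 -0.5876 -2.1383] gap 0.0240
q [ 1.0449  0.5256 -0.8592  1.4628  0.4016  1.3375 -0.2065]
toolx [-0.0014  0.     -1.    ] tooly [ 0.9338 -0.3579 -0.0013]
yaw -0.3659832645801717
along -0.1112 perp -0.0011
es.png scale 5.8
```

View pics/es.png

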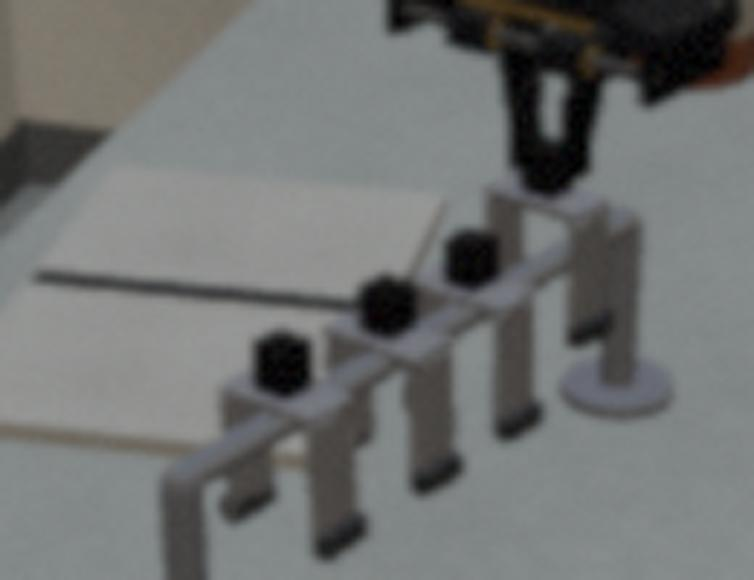

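```bash
python3 -m crank '[{"dx":0,"dy":0,"dz":-0.012,"wx":0,"wy":0,"wz":0,"hand":0},{"dx":0,"dy":0,"dz":-0.01,"wx":0,"wy":0,"wz":0,"hand":0},{"dx":0,"dy":0,"dz":-0.004,"wx":0,"wy":0,"wz":0,"hand":0},{"dx":0,"dy":0,"dz":-0.002,"wx":0,"wy":0,"wz":0,"hand":0}]'
python3 rl.py
```

```text
clock: 45.58
tcp_pos: [0.5823, -0.3188, 0.1462]
orientation: [0.402, 0.583, 0.399, -0.582]
force: [-0.5, -0.3, -0.5]
finger_gap: 0.0241
t 45.58 tcp [ 0.5823 -0.3188  0.1462] F [-0.5197 -0.3206 -0.4836] gap 0.0241
q [ 1.0405  0.5443 -0.8507  1.4928  0.4188  1.2889 -0.2193]
toolx [ 0.0043 -0.0027 -1.    ] tooly [ 0.9338 -0.3577  0.0049]
yaw -0.3657830832301795
along -0.1107 perp 0.0012
```

```bash
python3 -m crank '[{"dx":-0.001,"dy":0,"dz":-0.003,"wx":0,"wy":0.2,"wz":0,"hand":0},{"dx":0,"dy":0,"dz":-0.002,"wx":0,"wy":0,"wz":0,"hand":0}]'

```

```text
clock: 45.82
tcp_pos: [0.5814, -0.3187, 0.1411]
orientation: [-0.402, -0.582, -0.4, 0.583]
force: [-2.5, 0.6, 9.9]
finger_gap: 0.0239
```

Contact. Release and retreat, clear of everything.

```bash
python3 -m crank '[{"dx":0,"dy":0,"dz":0.001,"wx":0,"wy":0,"wz":0,"hand":0.2},{"dx":0,"dy":0,"dz":0,"wx":0,"wy":0,"wz":0,"hand":0.5},{"dx":0,"dy":0,"dz":0,"wx":0,"wy":0,"wz":0,"hand":0.55},{"dx":0,"dy":0,"dz":0.03,"wx":0,"wy":0,"wz":0,"hand":0.55},{"dx":0,"dy":0,"dz":0.05,"wx":0,"wy":0,"wz":0,"hand":0.55},{"dx":-0.03,"dy":-0.05,"dz":0.02,"wx":0,"wy":0,"wz":0,"hand":0.55},{"dx":-0.03,"dy":-0.05,"dz":0,"wx":0,"wy":0,"wz":0,"hand":0.55},{"dx":-0.03,"dy":-0.05,"dz":0,"wx":0,"wy":0,"wz":0,"hand":0.55}]'
python3 -m crank '[{"dx":-0.03,"dy":-0.04,"dz":0,"wx":0,"wy":0,"wz":0,"hand":0.55},{"dx":-0.03,"dy":-0.03,"dz":0,"wx":0,"wy":0,"wz":0,"hand":0.55},{"dx":0,"dy":0,"dz":0,"wx":0,"wy":0,"wz":0,"hand":0.55},{"dx":0,"dy":0,"dz":0,"wx":0,"wy":0,"wz":0,"hand":0.55}]'
python3 rl.py; python3 -c "
from ck import *
show([.459,.0865,-.018],0.001,'b')
crop(S,190,110,350,220,'es.png')
crop(T,240,130,400,250,'et.png')"
```

```text
clock: 46.82
tcp_pos: [0.4932, -0.4659, 0.2479]
orientation: [0.406, 0.581, 0.402, -0.579]
force: [0.4, 0.6, 0.1]
finger_gap: 0.0477
clock: 47.32
tcp_pos: [0.4268, -0.5436, 0.2479]
orientation: [0.404, 0.582, 0.399, -0.582]
force: [0.3, 0.8, -0.8]
finger_gap: 0.0476
t 47.33 tcp [ 0.4268 -0.5436  0.2479] F [ 0.2544  0.8282 -0.7545] gap 0.0476
q [ 1.3774  0.5216 -0.8127  1.2846  0.3731  1.4798  0.2405]
toolx [ 0.0049 -0.0052 -1.    ] tooly [ 0.9349 -0.3548  0.0064]
yaw -0.36270237293545465
along -0.3763 perp -0.0633
es.png scale 4.875
et.png scale 4.833333333333333
```

View pics/es.png

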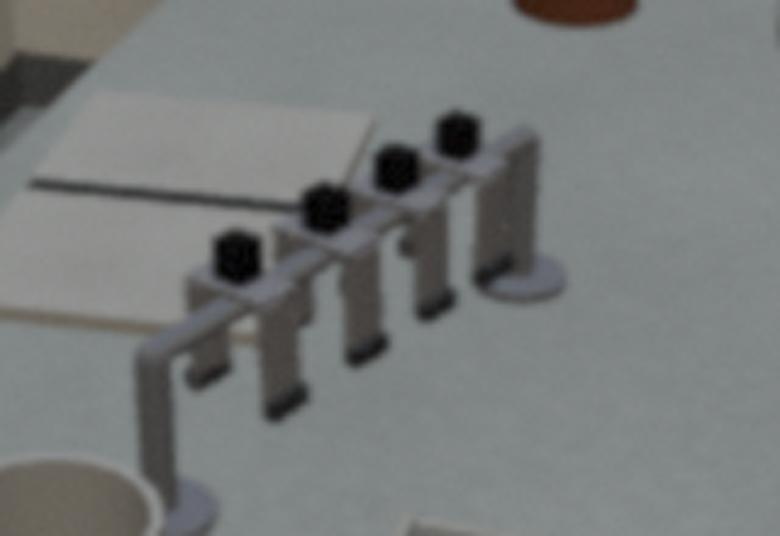

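View pics/et.png

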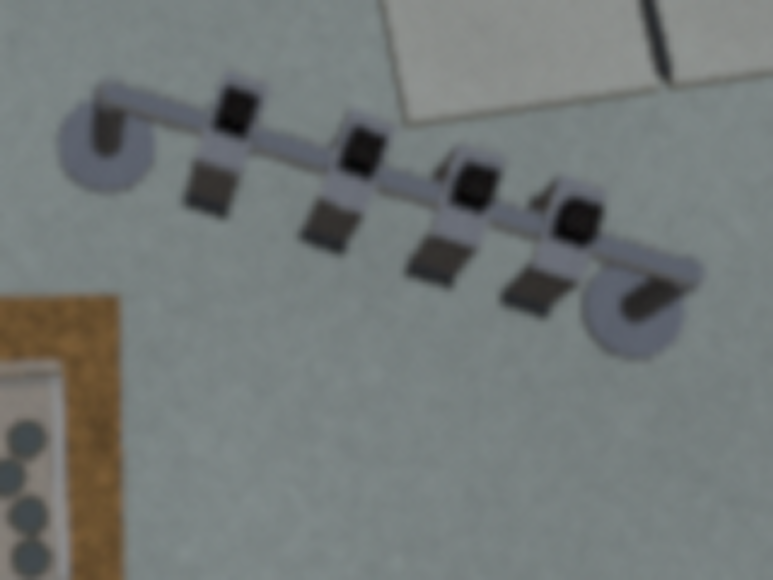

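View pics/bs.png

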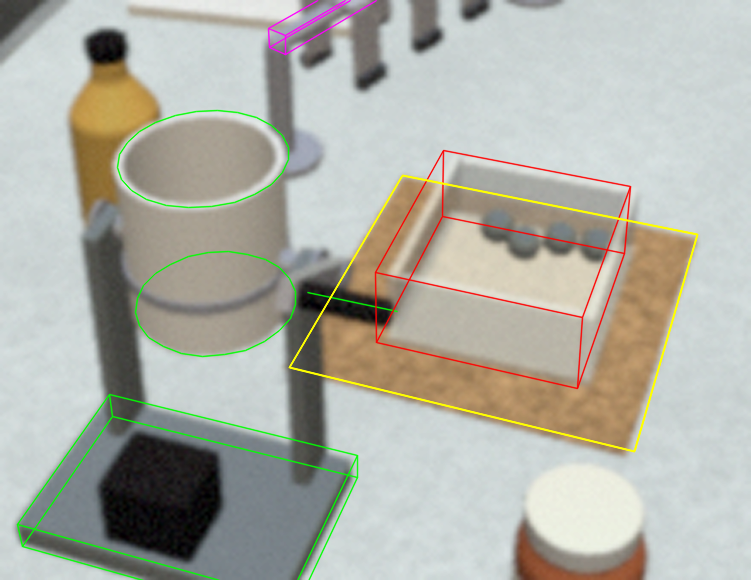

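View pics/bt.png

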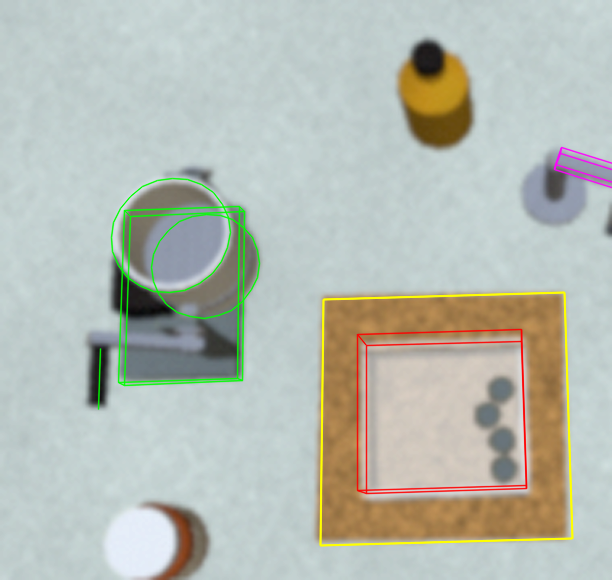

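```bash
python3 -c "
from ck import *
draw(T,[],180,185,275,275,'ft.png'); draw(T,scene(p,[.4535,.0825,-.018],mat,rail,[],tz=0),180,185,275,275,'ft2.png')
draw(S,scene(p,[.4535,.0825,-.018],mat,rail,[],tz=0),230,210,350,310,'fs2.png')"
```

```text
(no output)
```

View pics/ft.png

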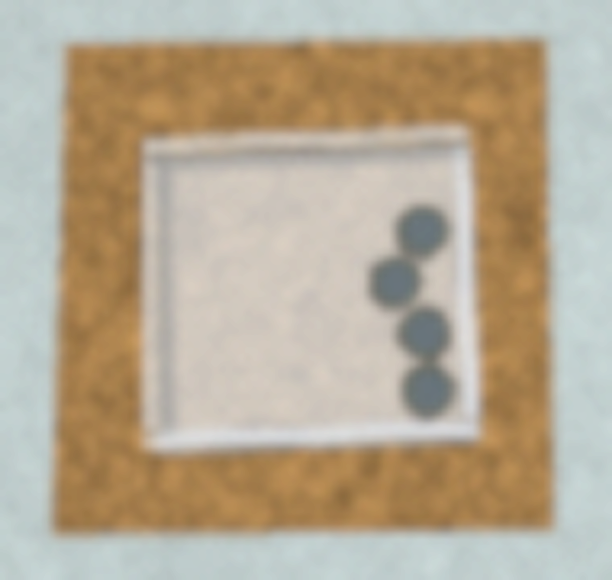

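View pics/ft2.png

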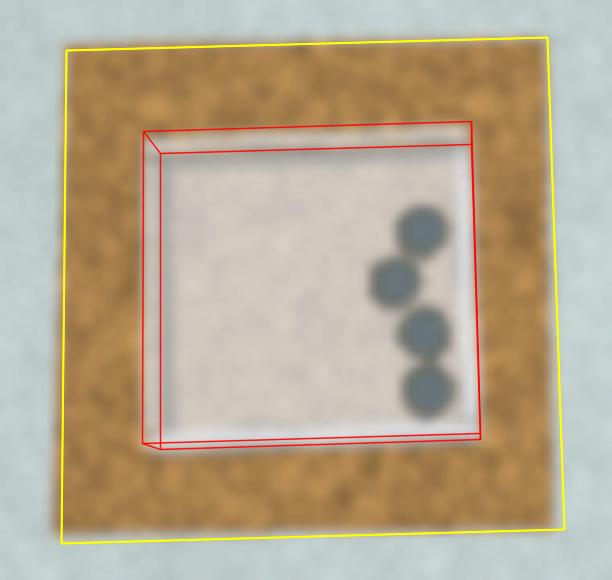

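View pics/fs2.png

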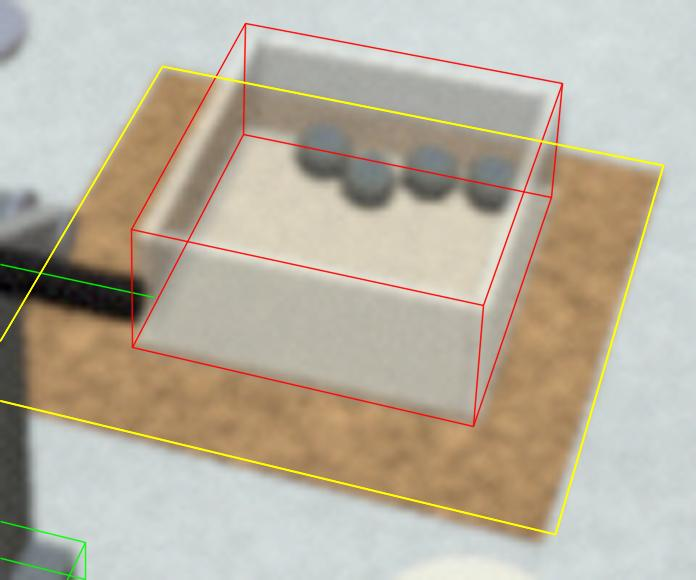

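```bash
python3 -m crank '[{"dx":0.0,"dy":0.055,"dz":0,"wx":0,"wy":0,"wz":3,"hand":0.55},{"dx":0.0,"dy":0.06,"dz":0,"wx":0,"wy":0,"wz":3,"hand":0.55},{"dx":0.0,"dy":0.06,"dz":0,"wx":0,"wy":0,"wz":3,"hand":0.55},{"dx":0.01,"dy":0.06,"dz":0,"wx":0,"wy":0,"wz":3,"hand":0.55},{"dx":0.01,"dy":0.06,"dz":0,"wx":0,"wy":0,"wz":3,"hand":0.5},{"dx":0.01,"dy":0.06,"dz":0,"wx":0,"wy":0,"wz":3,"hand":0.5},{"dx":0.01,"dy":0.06,"dz":0,"wx":0,"wy":0,"wz":2,"hand":0.5},{"dx":0.01,"dy":0.06,"dz":0,"wx":0,"wy":0,"wz":0,"hand":0.5}]'
python3 -m crank '[{"dx":0.02,"dy":0.055,"dz":-0.01,"wx":0,"wy":0,"wz":0,"hand":0.5},{"dx":0.015,"dy":0.05,"dz":-0.02,"wx":0,"wy":0,"wz":0,"hand":0.5},{"dx":0.0,"dy":0.03,"dz":-0.02,"wx":0,"wy":0,"wz":0,"hand":0.5},{"dx":0,"dy":0,"dz":0,"wx":0,"wy":0,"wz":0,"hand":0.5}]'
python3 rl.py
```

```text
clock: 48.52
tcp_pos: [0.4781, -0.0565, 0.2468]
orientation: [0.505, 0.499, 0.497, -0.499]
force: [1.0, -0.4, -0.3]
finger_gap: 0.0436
clock: 49.02
tcp_pos: [0.5128, 0.0918, 0.1972]
orientation: [0.51, 0.496, 0.499, -0.495]
force: [-0.1, -0.9, 0.8]
finger_gap: 0.0436
t 49.02 tcp [0.5128 0.0918 0.1972] F [-0.0781 -0.8996  0.8125] gap 0.0436
q [ 0.8148  0.2715 -1.235   1.7752  0.2832  1.2795 -0.4726]
toolx [ 0.0119 -0.0112 -0.9999] tooly [0.9998 0.0175 0.0117]
yaw 0.01748084837064971
along 0.2477 perp -0.2108
```

```bash
python3 -m crank '[{"dx":0.008,"dy":-0.007,"dz":-0.03,"wx":0.6,"wy":0.7,"wz":-1.9,"hand":0.5},{"dx":0.0,"dy":0,"dz":-0.03,"wx":0,"wy":0,"wz":0,"hand":0.5},{"dx":0.0,"dy":0.0,"dz":-0.03,"wx":0,"wy":0,"wz":0,"hand":0.5},{"dx":0,"dy":0,"dz":-0.02,"wx":0,"wy":0,"wz":0,"hand":0.5},{"dx":0,"dy":0,"dz":0,"wx":0,"wy":0,"wz":0,"hand":0.5}]'
python3 rl.py;  python3 -c "
from ck import *
crop(S,190,180,370,310,'es.png')"
```

```text
clock: 49.65
tcp_pos: [0.5227, 0.0828, 0.0872]
orientation: [0.498, 0.504, 0.494, -0.504]
force: [-0.2, 0.1, 0.0]
finger_gap: 0.0438
t 49.65 tcp [0.5227 0.0828 0.0872] F [-0.171   0.0652  0.0333] gap 0.0438
q [ 0.6997  0.4232 -1.1207  1.8779  0.4317  1.1072 -0.6023]
toolx [ 0.004  -0.0035 -1.    ] tooly [ 0.9999 -0.0163  0.004 ]
yaw -0.01630178757623345
along 0.2429 perp -0.1983
es.png scale 4.333333333333333
```

View pics/es.png

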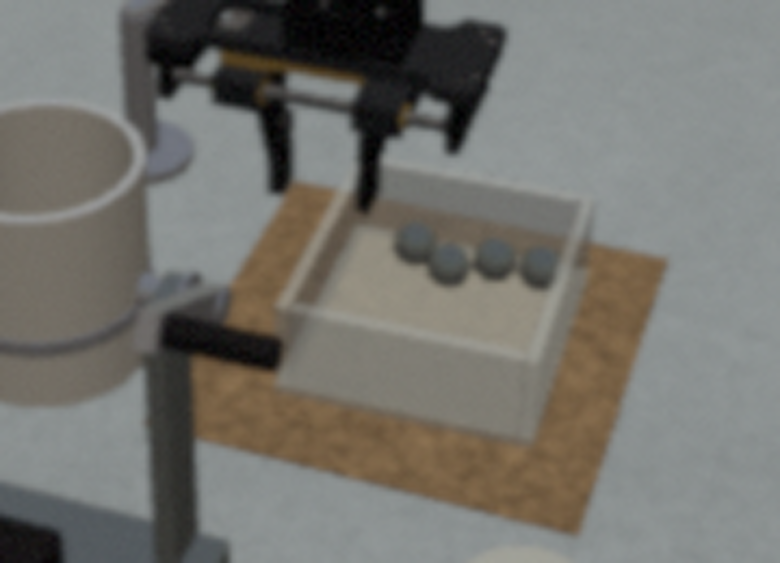

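```bash
python3 -m crank '[{"dx":-0.003,"dy":0,"dz":-0.025,"wx":0.2,"wy":0.3,"wz":0,"hand":0.5},{"dx":-0.001,"dy":0,"dz":-0.022,"wx":0,"wy":0,"wz":0,"hand":0.5},{"dx":0.0,"dy":0.0,"dz":0,"wx":0,"wy":0,"wz":0,"hand":0.3},{"dx":0,"dy":0,"dz":0,"wx":0,"wy":0,"wz":0,"hand":0},{"dx":0,"dy":0,"dz":0,"wx":0,"wy":0,"wz":0,"hand":0},{"dx":0,"dy":0,"dz":0,"wx":0,"wy":0,"wz":0,"hand":0},{"dx":0,"dy":0,"dz":0,"wx":0,"wy":0,"wz":0,"hand":0}]'
python3 rl.py
```

```text
clock: 50.62
tcp_pos: [0.5237, 0.0839, 0.046]
orientation: [0.498, 0.507, 0.493, -0.502]
force: [-0.9, -0.1, -2.2]
finger_gap: 0.0077
t 50.62 tcp [0.5237 0.0839 0.046 ] F [-0.9458 -0.1009 -2.1789] gap 0.0077
q [ 0.6569  0.4751 -1.076   1.9154  0.4915  1.0339 -0.6489]
toolx [ 0.0094  0.0001 -1.    ] tooly [ 0.9998 -0.017   0.0094]
yaw -0.01703120952378037
along 0.2442 perp -0.1978
```

```bash
python3 -m crank '[{"dx":0,"dy":0,"dz":0.006,"wx":0,"wy":0,"wz":0,"hand":0},{"dx":0.004,"dy":0.004,"dz":0.004,"wx":0,"wy":0,"wz":0,"hand":0},{"dx":0.005,"dy":0.004,"dz":0,"wx":0,"wy":0,"wz":0,"hand":0},{"dx":0,"dy":0,"dz":0,"wx":0,"wy":0,"wz":0,"hand":0}]'
python3 rl.py
```

```text
clock: 51.12
tcp_pos: [0.5331, 0.0923, 0.0562]
orientation: [0.498, 0.507, 0.493, -0.502]
force: [-1.3, 0.8, -5.7]
finger_gap: 0.0077
t 51.12 tcp [0.5331 0.0923 0.0562] F [-1.2766  0.7573 -5.6865] gap 0.0077
q [ 0.6355  0.4817 -1.0754  1.8825  0.4897  1.061  -0.6555]
toolx [ 0.0092  0.0002 -1.    ] tooly [ 0.9998 -0.0172  0.0092]
yaw -0.017210180253368734
along 0.2554 perp -0.1920
```

Moved +9.4, +8.4 mm. Lower, release, retreat.

```bash
python3 -m crank '[{"dx":0,"dy":-0.001,"dz":-0.006,"wx":0,"wy":0,"wz":0,"hand":0},{"dx":0,"dy":0,"dz":-0.003,"wx":0,"wy":0,"wz":0,"hand":0},{"dx":0,"dy":0,"dz":-0.002,"wx":0,"wy":0,"wz":0,"hand":0},{"dx":0,"dy":0,"dz":0,"wx":0,"wy":0,"wz":0,"hand":0}]'
python3 rl.py
```

```text
clock: 51.62
tcp_pos: [0.5334, 0.0913, 0.0461]
orientation: [0.498, 0.506, 0.493, -0.502]
force: [-1.5, -0.7, -2.2]
finger_gap: 0.0076
t 51.62 tcp [0.5334 0.0913 0.0461] F [-1.5435 -0.6533 -2.1548] gap 0.0076
q [ 0.6252  0.4949 -1.0631  1.8898  0.5054  1.0463 -0.666 ]
toolx [ 0.0089 -0.0012 -1.    ] tooly [ 0.9998 -0.0174  0.0089]
yaw -0.017382958448894214
along 0.2546 perp -0.1914
```

```bash
python3 -m crank '[{"dx":0,"dy":0,"dz":-0.001,"wx":0,"wy":0,"wz":0,"hand":0},{"dx":0,"dy":0,"dz":0,"wx":0,"wy":0,"wz":0,"hand":0.25},{"dx":0,"dy":0,"dz":0,"wx":0,"wy":0,"wz":0,"hand":0.35},{"dx":0,"dy":0,"dz":0.03,"wx":0,"wy":0,"wz":0,"hand":0.35},{"dx":0,"dy":0,"dz":0.05,"wx":0,"wy":0,"wz":0,"hand":0.35},{"dx":0,"dy":-0.04,"dz":0.05,"wx":0,"wy":0,"wz":0,"hand":0.35},{"dx":0,"dy":-0.05,"dz":0.05,"wx":0,"wy":0,"wz":0,"hand":0.35},{"dx":-0.02,"dy":-0.05,"dz":0.02,"wx":0,"wy":0,"wz":-3,"hand":0.35}]'
python3 -m crank '[{"dx":0,"dy":-0.06,"dz":0,"wx":0,"wy":0,"wz":-3,"hand":0.35},{"dx":0,"dy":-0.06,"dz":0,"wx":0,"wy":0,"wz":-3,"hand":0.35},{"dx":0,"dy":-0.06,"dz":0,"wx":0,"wy":0,"wz":-3,"hand":0.35},{"dx":0,"dy":-0.06,"dz":0,"wx":0,"wy":0,"wz":0,"hand":0.35},{"dx":0,"dy":-0.06,"dz":0,"wx":0,"wy":0,"wz":0,"hand":0.35},{"dx":0,"dy":-0.06,"dz":0,"wx":0,"wy":0,"wz":0,"hand":0.35},{"dx":0,"dy":0,"dz":0,"wx":0,"wy":0,"wz":0,"hand":0.35}]'
python3 rl.py;python3 -c "
from ck import *
draw(T,scene(p,[.4615,.0885,-.018],[.4617,.0887,-.01],rail,[],tz=0),180,185,275,275,'ft2.png')
draw(S,[],60,100,380,340,'fs2.png');draw(T,[],90,90,400,290,'fa.png')"
```

```text
clock: 52.62
tcp_pos: [0.5124, -0.0414, 0.2434]
orientation: [0.486, 0.517, 0.483, -0.513]
force: [0.1, -2.1, -0.0]
finger_gap: 0.0302
clock: 53.5
tcp_pos: [0.5091, -0.4196, 0.2447]
orientation: [0.443, 0.556, 0.434, -0.553]
force: [-0.1, 1.1, 0.0]
finger_gap: 0.0306
t 53.50 tcp [ 0.5091 -0.4196  0.2447] F [-0.0917  1.1329  0.0292] gap 0.0306
q [ 1.2907  0.4948 -0.9597  1.3812  0.405   1.4551  0.1154]
toolx [ 0.0119 -0.0079 -0.9999] tooly [ 0.9729 -0.231   0.0134]
yaw -0.2331702426768909
along -0.2311 perp -0.0310
```

View pics/ft2.png

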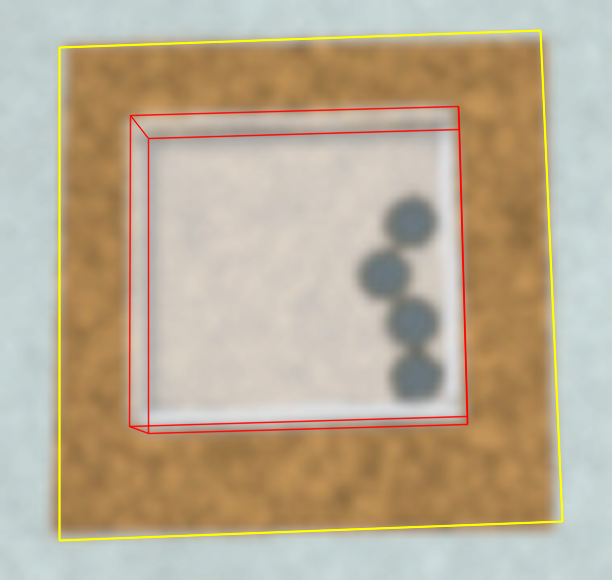

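View pics/fs2.png

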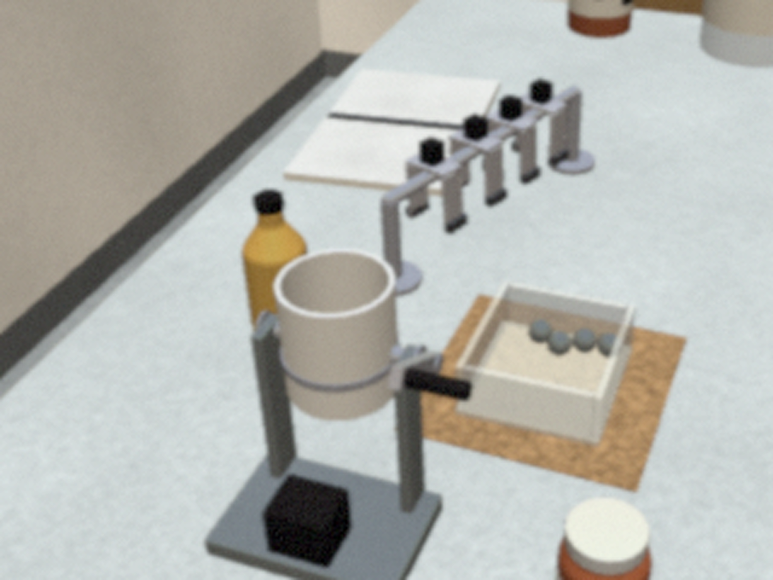

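View pics/fa.png

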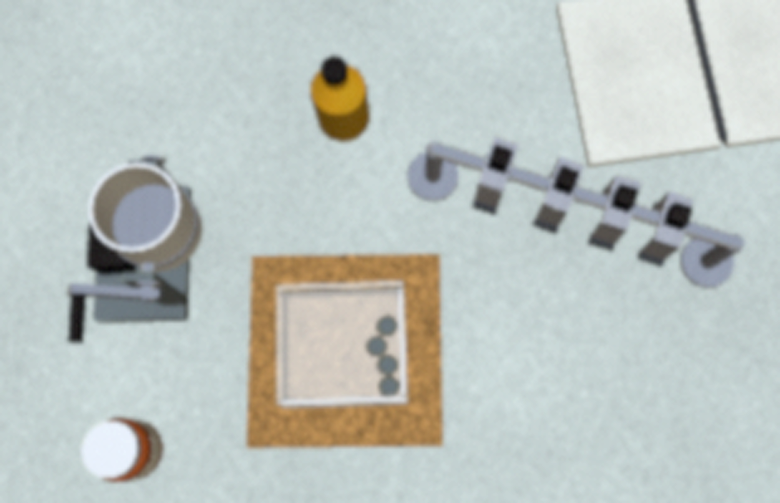

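```bash
python3 -c "
from cell import bot
print(bot.job_done())"
```

```text
the job is handed in; nothing more can be done
None
```

I handed the job in at about 53 s of the 210 s, with the arm clear of everything.

- **Pouring:** I carried the tub under the drum, tipped the drum to its far end by the pin, and brought it back until it pressed on its upright stop. In the last pictures its rim and handle matched the upright pose.
- **Tub:** I set it back on the cork mat with four stones in it. It had later shifted about 10 mm, so I lifted it again and re-centred it. It now stands flat, within about 4 mm of the mat's middle; the two cameras disagree with each other by 2 to 3 mm.
- **Clamps:** All four are astride the bar, one leg on each side, knobs up, in both views.
- **Flask and jar:** I saw no change in either, and the arm never worked next to them.

**Not checked directly:** the drum's inside looked the same before and after pouring, because something grey hides its floor. That all the stones came out rests on the full tip, the wait there, and the four stones in the tub, which is the fewest a start can have.

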